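# Unpack a stacked sample carrier at the receiving desk

### The arm

A 6-joint arm with a two-finger parallel gripper is mounted at the origin on the work surface. World frame = base frame: x ahead of the robot, y to its left, z up, the work surface at z = 0. Lengths are in m, angles in rad, forces in N, time in s.
With the tool pointing down it reaches from about 0.3 to 0.875 m from the base axis. Payload 6.4 kg.
Tool frame: the origin (TCP) lies between the finger pads; the fingertips stand 11 mm ahead of it and the grasp point (between the pads) lies 8 mm behind it (ctrl.tcp_to_tips is the y of the fingertips in the tool frame, in m); y points along the fingers, x is the direction in which the jaws open and shut, and the axes are right-handed (so a half turn about y gives the same grasp; the last joint's range is limited). The gripper opens to 85 mm and grips with 20 to 120 N. Pads are 22 mm wide; open, the fingers measure 114 mm over their backs; the gripper's body (76 mm by 85 mm) begins 54 mm behind the grasp point. The pads swing forward as they close: fully open they stand 13 mm farther back than shut.
Start: joints at [-1.333, 0.181, 1.607, -0, 1.354, -0.206], TCP at [0.247, -0.519, 0.216] pointing down, gripper open.
Joint ranges: [-2.99, 2.99], [-0.89, 2.07], [0.3, 2.58], [-1.14, 4.28], [0, 2.63], [-3.12, 3.12]. Speed limits (rad/s): [2.57, 2.57, 3.01, 3.14, 3.14, 3.14].

### API

Orientations are given as a unit quaternion [w, x, y, z].
In Python, from bench import ctrl gives the robot as it stands.
- The arm moves only by the tool apply_moves, never from a script. Its argument "plan" is text: rows parted by semicolons, each of 7 numbers parted by spaces: the shift along the tool's x, y, z each as a share of 0.05 m, from -1 to 1, then the turn, a rotation vector about the tool's x, y, z each as a share of 0.12 rad, from -1 to 1, then the opening, from 0 (shut) to 1 (fully open). In form: dx dy dz wx wy wz claw; .... A call has exactly 5 rows; each row shifts and turns the commanded pose from where the row before left it, along the tool's axes as they then stand; what a row does not reach is not made up. A row lasts 1/10 s, in which the tool goes at most 50 mm and 8.59 degrees, less where a joint would pass 70% of its speed; a pose out of reach is approached as far as the arm can. A call with a number of a shift or a turn outside -1 to 1 is refused whole. A call with a gripper value outside its range is refused whole. The fingers move at their own pace and stop on an object; the grip force is fixed at half the most. Time passes only in rows, so rows that do not move let the fingers close, or fill a call up. It gives the time, the measured TCP pose, the force and the opening at its end, in the units of the state.
- ctrl.get_obs(): the state, without advancing time (a new reading comes with each control period).
- ctrl.camera(name): name is "side" or "top"; returns the picture (384x512x3 uint8, red, green, blue); there is no depth.
- ctrl.get_calibration(name): a dict with "intrinsics" (3x3 intrinsics, pixels), "R" (3x3) and "t" (3): a world point X has camera coordinates R X + t. Camera axes: x right, y down, z forward; pixel columns grow to the right and rows downward; lengths in m; the calibration is good to about 2 mm. A picture is of the moment at which its call begins. get_calibration takes no time and is no camera call.
- ctrl.hand_in(): hands the job in, once; it reports no verdict.
Trained networks look in the newest picture that a camera, given by its name, has taken for a name from the list of things; names that differ only in an ending like _2 or _b are one class to them, and where a whole thing is asked for, a point or a joint stands for the part that bears it (a point fixed in the world has none). Each returns a list of dicts, best first, with "score" (0 to 1); they miss things now and then, are a little off and sometimes report something else, mostly with a low value. They report only what shows in the picture. A call takes as long as a camera call.
- ctrl.recognise(camera, target): "point" ([x, y, z] in m, in world coordinates, good to about 4 mm: the middle of the surface that is visible of it).
The state is a dict: "time_s": time; "q": joint angles; "dq": joint speeds; "joint_efforts": joint torques, N m; "eef_pos": TCP position; "eef_rot": TCP orientation; "wrist_force": force on the tool from outside, world axes, zero at the start; "torque": the same for the moment, N m; "opening": opening from 0.0 (shut) to 1.0 (fully open).
Only numpy, scipy, OpenCV 4.12 (cv2) and the standard library are available. Lean on these libraries where they do the work, as an engineer would, in place of code of your own. Each camera call takes 0.05 s, during which the arm holds its last target.

### The job

A delivery of sample jars has come in a stacked carrier: clear the cardboard carton off the lid and lay it flat, as it lies now, on the red pad, then take the carrier apart from the top down: first the white lid, then the blue tin, then the green tin, each stood right way up, on its own, squarely on the dark rubber mat, leaving only the black base where it is. Stand every sample jar that is in the tins upright in the yellow rack, never tipping one over, with the tins left empty; leave the tumbler, the scanner and the amber bottle alone.

Things in the scene. Friction and masses are not known exactly. Their poses are not given: they have to be found in the camera images.
- carton_mid (a point): brown cardboard carton with a pale strip, 130 (its x) x 55 (its y) x 50 high, 0.12 to 0.26 kg, lying across the lid at the start. Point: its centre, 25 above its underside
- lid_mid (a point): white lid, a shallow open tray 140 (its x) x 120 (y) x 42 high, 4 mm walls, inner floor 9 up; across its middle along y a black handle bar 14 (x) x 70 (y) x 22 high, top flush with the rim, 21 above this point. Lowest 5 mm: plug 126 x 106 that sits in the blue tin. 0.15 kg. Point: its centre, 21 above its underside
- upper_tin_mid (a point): blue upper open tin 140 (its x) x 120 (y) x 62 high, 4 mm walls, inner floor 9 up. A 4 thick divider along y makes two compartments 64 x 112; on it a black handle bar 14 (x) x 70 (y) x 22 high, top 24 above this point. Lowest 5 mm: plug 126 x 106 that sits in what is below. 0.14-0.28 kg. Point: its centre, 31 above its underside. Jars stand 10 mm from the handle: take them first
- lower_tin_mid (a point): green lower open tin 140 (its x) x 120 (y) x 62 high, 4 mm walls, inner floor 9 up. A 4 thick divider along y makes two compartments 64 x 112; on it a black handle bar 14 (x) x 70 (y) x 22 high, top 24 above this point. Lowest 5 mm: plug 126 x 106 that sits in what is below. 0.14-0.28 kg. Point: its centre, 31 above its underside. Jars stand 10 mm from the handle: take them first
- jar1_mid (a point): square sample jar, 36 x 36 x 44 high, white with an orange cap, about 0.08 kg, in the blue tin at the start, standing loosely in the middle of one of the two compartments. May be absent. Point: its centre, 22 above its underside; z towards the cap, x and y square to its sides
- jar2_mid (a point): square sample jar, 36 x 36 x 44 high, white with an orange cap, about 0.08 kg, in the blue tin at the start, standing loosely in the middle of one of the two compartments. May be absent. Point: its centre, 22 above its underside; z towards the cap, x and y square to its sides
- jar3_mid (a point): square sample jar, 36 x 36 x 44 high, white with an orange cap, about 0.08 kg, in the green tin at the start, standing loosely in the middle of one of the two compartments. May be absent. Point: its centre, 22 above its underside; z towards the cap, x and y square to its sides
- jar4_mid (a point): square sample jar, 36 x 36 x 44 high, white with an orange cap, about 0.08 kg, in the green tin at the start, standing loosely in the middle of one of the two compartments. May be absent. Point: its centre, 22 above its underside; z towards the cap, x and y square to its sides
- base: black base of the carrier, fixed, 158 (x) x 138 (y), floor 8 thick with a 4 wide rim 20 high all round; the green tin rests on its floor. Origin: centre of its underside on the table
- mat: dark rubber mat for empties, fixed, 200 (its x) x 390 (its y) x 3 thick; room for lid and two tins side by side along its y, each with its x along the mat's x. Origin: centre of its underside on the table
- pad: red pad for the carton, fixed, 180 (its x) x 110 (its y) x 3 thick. Origin: centre of its underside on the table. Pad and rack may change places
- rack: yellow rack for the jars, fixed, an open tray 200 (its x) x 130 (its y), walls 4 thick and 12 high, floor top 4 above the table; holds four jars in a row along its x. Origin: centre of its underside on the table
- tumbler: white drinking tumbler, 74 wide, 100 high, loose; leave alone. Origin: centre of its underside
- scanner: orange and black hand scanner lying on the table, about 115 x 115 x 34, loose; leave alone. Origin: on its underside near the barrel
- spray: amber bottle with a blue cap, 70 wide, 150 high, loose; leave alone. Origin: centre of its underside

How it is judged:
By the outcome, as a careful person would: the job done as asked, in the order asked, and still so for the second after the job is handed in, with the robot touching nothing.
Of jar1, jar2, jar3, jar4 only 2 to 4 are there at a start; the rules pass over those that are not, and their reading is None.
At some moment in a run one of carton, lid may be knocked a few centimetres aside while the robot is not near it.
It also fails if it takes over 210 s, if anything falls off the work surface, if the arm or the gripper's body presses on something with over 40 N, if the wrist force passes 120 N, or if a joint passes its speed limit or range.

## Working session

There is one attempt and no reset: what is moved stays moved. The work goes in short steps, Python scripts to look and compute and a tool call to move; the robot and the scene stay as the last step left them, time stands still between calls to the robot, and variables do not carry over. Pictures are saved under pics/ and viewed, and the job is handed in when it is done.

Besides the shell and the picture viewer there is one more tool, called by a JSON object that holds its "op" and its "data", one argument or row to a line. apply_moves: Moves the arm, as the interface text tells. Shift numbers are shares of 0.05 m and turn numbers shares of 0.12 rad, none past 1 either way. Its arguments: {"type":"object","properties":{"plan":{"type":"string"}},"required":["plan"]}

```bash
ls; mkdir -p pics
python3 - <<'E'
from bench import ctrl
import cv2,numpy as np
np.set_printoptions(precision=4,suppress=True)
o=ctrl.get_obs(); print(o)
print(ctrl.tcp_to_tips)
for n in("top","side"):
    im=ctrl.camera(n); cv2.imwrite(f"pics/{n}0.png",im[:,:,::-1])
    c=ctrl.get_calibration(n); print(c)
    for t in["carton_mid","lid_mid","upper_tin_mid","lower_tin_mid","base","mat","pad","rack","tumbler","scanner","spray"]:
        r=ctrl.recognise(n,t); print(n,t,[(np.round(a['point'],3),round(a['score'],2)) for a in r[:2]])
E
```

```text
pics
{'time_s': 0.0, 'q': array([-1.3333,  0.1815,  1.608 , -0.    ,  1.3538, -0.2063]), 'dq': array([ 0.0002,  0.0007,  0.0014,  0.0012, -0.0009, -0.0016]), 'joint_efforts': array([ -0.0001, -44.4876, -35.1334,  -0.0002,   0.0094,   0.    ]), 'eef_pos': array([ 0.2468, -0.5187,  0.2149]), 'eef_rot': array([ 0.5982, -0.5974,  0.3781, -0.3773]), 'wrist_force': array([-0.2837,  0.3289, -0.1622]), 'torque': array([-0.0029, -0.0337, -0.0271]), 'opening': 1.001944808533419}
0.011
{'intrinsics': array([[468.814 ,   0.    , 258.7625],
       [  0.    , 468.814 , 195.9255],
       [  0.    ,   0.    ,   1.    ]]), 'R': array([[-0.0257, -0.9995, -0.0155],
       [-0.99  ,  0.0276, -0.1381],
       [ 0.1385,  0.0118, -0.9903]]), 't': array([0.0095, 0.6511, 1.4804])}
top carton_mid [(array([0.518, 0.02 , 0.209]), 0.62)]
top lid_mid [(array([ 0.517, -0.018,  0.132]), 0.61)]
top upper_tin_mid [(array([ 0.445, -0.045,  0.016]), 0.73)]
top lower_tin_mid [(array([0.77, 0.07, 0.03]), 0.36)]
top base [(array([ 0.447, -0.042,  0.018]), 0.53)]
top mat [(array([0.475, 0.334, 0.002]), 0.62)]
top pad [(arr
[... 574 characters left out ...]
}
side carton_mid [(array([0.526, 0.035, 0.216]), 0.87)]
side lid_mid [(array([0.543, 0.038, 0.145]), 0.98), (array([ 0.516, -0.383,  0.003]), 0.63)]
side upper_tin_mid [(array([0.559, 0.068, 0.1  ]), 0.68)]
side lower_tin_mid [(array([0.557, 0.065, 0.04 ]), 0.68)]
side base [(array([0.569, 0.078, 0.012]), 0.51), (array([0.524, 0.035, 0.218]), 0.47)]
side mat [(array([0.482, 0.362, 0.003]), 0.72)]
side pad [(array([ 0.514, -0.382,  0.002]), 0.82)]
side rack [(array([ 0.517, -0.227,  0.003]), 0.91)]
side tumbler [(array([ 0.785, -0.136,  0.068]), 0.84)]
side scanner [(array([0.774, 0.076, 0.034]), 0.75)]
side spray [(array([ 0.739, -0.277,  0.083]), 0.8), (array([0.559, 0.066, 0.041]), 0.21)]
```

View pics/top0.png

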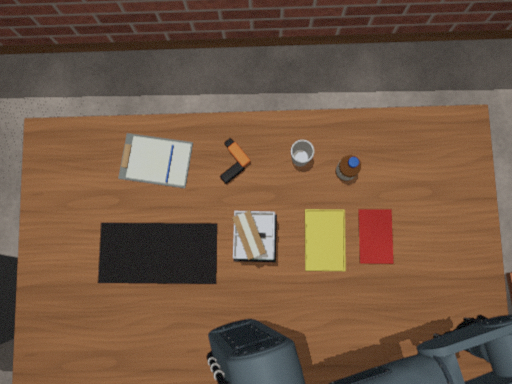

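View pics/side0.png

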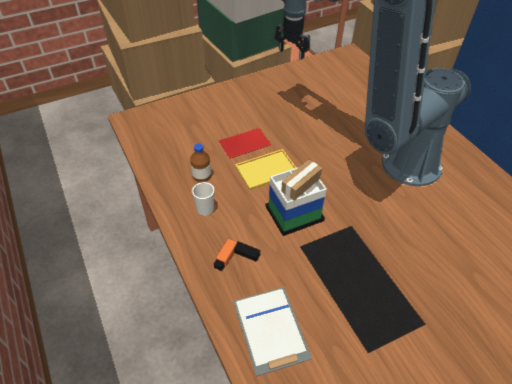

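```bash
cat > h.py <<'E'
from bench import ctrl
import cv2,numpy as np
from scipy.spatial.transform import Rotation as R
np.set_printoptions(precision=4,suppress=True)
def shot(n,tag=None,crop=None,k=4):
    im=ctrl.camera(n)[:,:,::-1].copy()
    np.save(f"/tmp/{n}.npy",im)
    if tag:
        s=im
        if crop: s=s[crop[1]:crop[3],crop[0]:crop[2]]
        s=cv2.resize(s,None,fx=k,fy=k,interpolation=cv2.INTER_CUBIC)
        cv2.imwrite(f"pics/{tag}.png",s)
    return im
def rect(im,n,z,x0,x1,y0,y1,mm=1.0):
    # image rows: x decreasing downward; cols: y decreasing rightward  (like the top view); 
    c=ctrl.get_calibration(n);K=c['intrinsics'];Rr=c['R'];t=c['t']
    s=mm/1000
    W=int((y1-y0)/s);H=int((x1-x0)/s)
    # world = (x1-s*v, y1-s*u, z)
    A=np.array([[0,-s,x1],[-s,0,y1],[0,0,z],])
    P=K@(Rr@A+np.outer(t,[0,0,1]))
    return cv2.warpPerspective(im,P,(W,H),flags=cv2.INTER_LINEAR|cv2.WARP_INVERSE_MAP)
def uv2w(u,v,x1,y1,mm=1.0): return x1-mm/1000*v, y1-mm/1000*u
def proj(n,X):
    c=ctrl.get_calibration(n);p=c['intrinsics']@(c['R']@np.asarray(X,float)+c['t']);return p[:2]/p[2]
def blob(mask,x1,y1,mm=1.0):
    mask=cv2.morphologyEx(mask.astype(np.uint8),cv2.MORPH_OPEN,np.ones((5,5)))
    cs,_=cv2.findContours(mask,cv2.RETR_EXTERNAL,cv2.CHAIN_APPROX_NONE)
    c=max(cs,key=cv2.contourArea)
    (u,v),(w,h),a=cv2.minAreaRect(c)
    b=cv2.boxPoints(((u,v),(w,h),a))
    x,y=uv2w(u,v,x1,y1,mm)
    # long-edge direction in world
    e=[b[1]-b[0],b[2]-b[1]];L=[np.linalg.norm(q) for q in e]
    i=int(np.argmax(L));d=e[i];dw=np.array([-d[1],-d[0]])
    th=np.degrees(np.arctan2(dw[1],dw[0]));th=(th+90)%180-90
    return dict(c=(round(x,4),round(y,4)),L=(round(max(L)*mm,1),round(min(L)*mm,1)),long_deg=round(th,2),area=cv2.contourArea(c))
def pose():
    o=ctrl.get_obs();q=o['eef_rot'];M=R.from_quat([q[1],q[2],q[3],q[0]]).as_matrix()
    return o,M
def go(p,th=None,n=None):
    """print move in tool axes: p world target TCP, th jaw angle deg (tool x), pointing down"""
    o,M=pose()
    d=M.T@(np.asarray(p)-o['eef_pos'])
    th0=np.degrees(np.arctan2(M[1,0],M[0,0]))
    if th is None: th=th0
    best=None
    a=np.radians((th-th0+90)%180-90)
    c,s=np.cos(a+np.radians(th0)),np.sin(a+np.radians(th0))
    T=np.array([[c,0,-s],[s,0,c],[0,-1,0]]).astype(float)
    rv=R.from_matrix(M.T@T).as_rotvec()
    print("tcp",o['eef_pos'],"th",round(th0,2),"tilt",np.round(M[2],3),"open",round(o['opening'],3),"t",round(o['time_s'],2),"F",np.round(o['wrist_force'],1),"q",np.round(o['q'],2))
    print("total shift shares",d/0.05,"turn shares",rv/0.12)
    if n: print(n,"rows each:",d/.05/n,rv/.12/n)
E
python3 - <<'E'
from h import *
t=np.load if 0 else None
for n in("top","side"):
    im=shot(n)
    for nm,z,(x0,x1,y0,y1) in[("mat",.003,(.3,.65,.08,.62)),("pad",.003,(.35,.65,-.5,-.28)),("rack",.012,(.35,.65,-.32,-.12))]:
        r=rect(im,n,z,x0,x1,y0,y1);h=cv2.cvtColor(r,cv2.COLOR_BGR2HSV).astype(int);H,S,V=[h[...,i] for i in range(3)]
        m={"mat":(V<50),"pad":((H<8)|(H>172))&(S>150)&(V>100),"rack":(H>22)&(H<35)&(S>130)}[nm]
        print(n,nm,blob(m,x1,y1))
go([.3,-.3,.3],0)
E
python3 - <<'E'
from h import *
shot("top","c_top",(210,190,300,280),6); shot("side","c_side",(240,140,350,250),6)
E
```

```text
top mat {'c': (0.4778, 0.3309), 'L': (np.float32(383.7), np.float32(194.9)), 'long_deg': np.float32(88.08), 'area': 73328.5}
top pad {'c': (0.5137, -0.388), 'L': (np.float32(180.6), np.float32(110.8)), 'long_deg': np.float32(-1.59), 'area': 19608.5}
top rack {'c': (0.5062, -0.2201), 'L': (np.float32(201.6), np.float32(130.5)), 'long_deg': np.float32(-1.85), 'area': 12507.5}
side mat {'c': (0.4791, 0.3333), 'L': (np.float32(382.5), np.float32(192.5)), 'long_deg': np.float32(88.24), 'area': 72628.5}
side pad {'c': (0.5146, -0.3857), 'L': (np.float32(181.8), np.float32(113.7)), 'long_deg': np.float32(-1.47), 'area': 20229.0}
side rack {'c': (0.5098, -0.2134), 'L': (np.float32(192.0), np.float32(120.5)), 'long_deg': np.float32(-2.12), 'area': 19919.5}
tcp [ 0.2469 -0.5193  0.2158] th -64.58 tilt [-0. -1.  0.] open 1.0 t 1.3 F [ 0.5  0.6 -0.6] q [-1.33  0.18  1.61  0.    1.35 -0.21]
total shift shares [-3.5053 -1.684   2.8424] turn shares [-0.0003 -9.3922 -0.0001]
```

View pics/c_top.png

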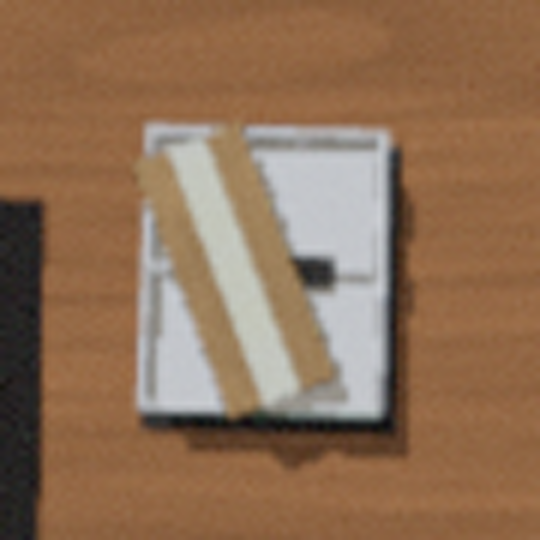

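View pics/c_side.png

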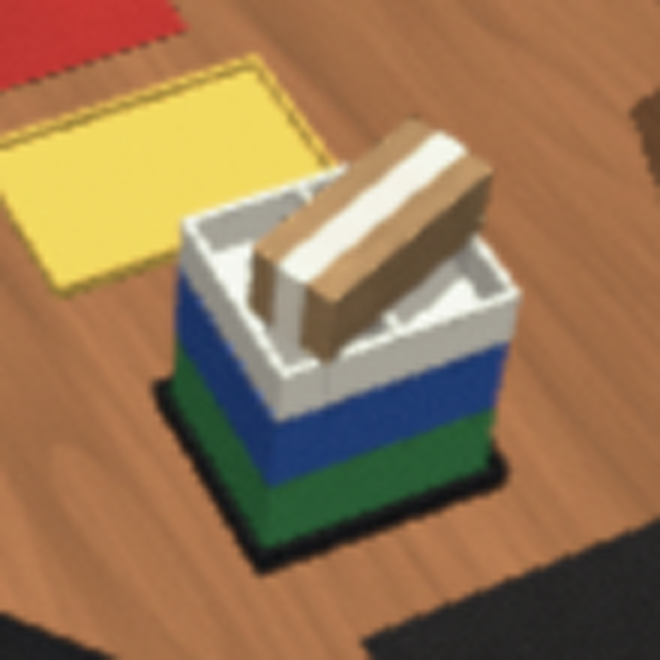

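```bash
python3 - <<'E'
from h import *
x0,x1,y0,y1=.4,.64,-.12,.14
for n in("top","side"):
    im=np.load(f"/tmp/{n}.npy")
    for z,nm in((.214,"carton"),(.164,"lid")):
        r=rect(im,n,z,x0,x1,y0,y1)
        cv2.imwrite(f"pics/r_{n}_{nm}.png",cv2.resize(r,None,fx=2,fy=2))
        h=cv2.cvtColor(r,cv2.COLOR_BGR2HSV).astype(int);H,S,V=[h[...,i] for i in range(3)]
        if nm=="lid":
            m=(S<50)&(V>110) | ((H>10)&(H<25)&(V>190)&(S<130))
            print(n,nm,blob(m,x1,y1))
E
python3 - <<'E'
import cv2,numpy as np
a=[cv2.imread(f"pics/r_{n}_{m}.png") for n in("top","side") for m in("carton","lid")]
g=np.vstack([np.hstack(a[:2]),np.hstack(a[2:])]);g=cv2.resize(g,(640,590));cv2.imwrite("pics/g1.png",g)
E
```

```text
top lid {'c': (0.5192, 0.0083), 'L': (np.float32(143.3), np.float32(121.6)), 'long_deg': np.float32(-2.49), 'area': 9347.0}
side lid {'c': (0.5153, 0.0222), 'L': (np.float32(181.6), np.float32(148.2)), 'long_deg': np.float32(-2.7), 'area': 16367.0}
```

View pics/g1.png

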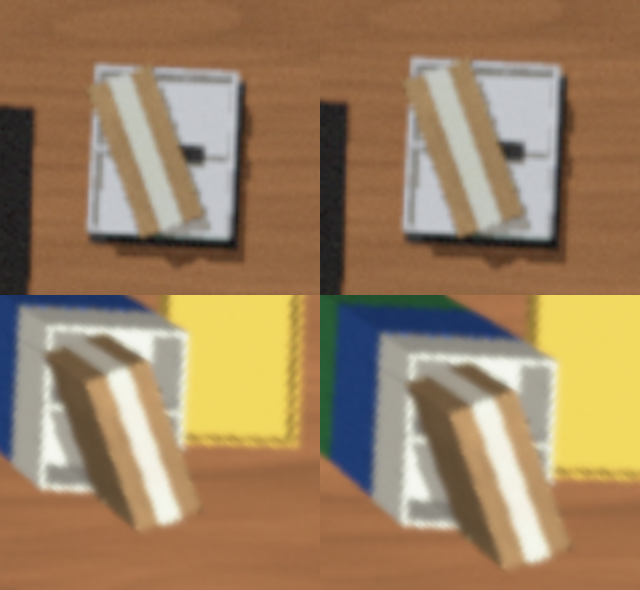

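Run:
```python
from h import *
go([.247,-.519,.316],-69.5,5)
```

```text
tcp [ 0.2469 -0.5193  0.2158] th -64.57 tilt [ 0. -1. -0.] open 1.001 t 1.4 F [0.9 0.2 0.2] q [-1.33  0.18  1.61  0.    1.35 -0.21]
total shift shares [-0.0049 -2.0044  0.0043] turn shares [-0.      0.7164  0.0002]
5 rows each: [-0.001  -0.4009  0.0009] [-0.      0.1433  0.    ]
```

{"op": "apply_moves", "data": {
  "plan": "0 -0.4 0 0 0.144 0 1;0 -0.4 0 0 0.143 0 1;0 -0.4 0 0 0.143 0 1;0 -0.4 0 0 0.143 0 1;0 -0.4 0 0 0.143 0 1"
}}

```text
time_s: 1.9
eef_pos: [0.2469, -0.5192, 0.3166]
eef_rot: [0.581, -0.581, 0.403, -0.403]
wrist_force: [-0.7, 0.4, -0.9]
opening: 0.997
```

Run:
```python
from h import *
go([.5175,.021,.316],-69.5,15)
```

```text
tcp [ 0.2469 -0.5192  0.3166] th -69.53 tilt [ 0. -1.  0.] open 0.997 t 1.9 F [-0.7  0.4 -0.9] q [-1.33  0.12  1.48  0.    1.55 -0.12]
total shift shares [-8.2304  0.0123  8.8478] turn shares [-0.0003 -0.0051  0.    ]
15 rows each: [-0.5487  0.0008  0.5899] [-0.     -0.0003  0.    ]
```

{"op": "apply_moves", "data": {
  "plan": "-0.55 0 0.59 0 0 0 1;-0.55 0 0.59 0 0 0 1;-0.55 0 0.59 0 0 0 1;-0.55 0 0.59 0 0 0 1;-0.55 0 0.59 0 0 0 1"
}}

```text
time_s: 2.4
eef_pos: [0.3373, -0.3374, 0.3159]
eef_rot: [-0.581, 0.581, -0.403, 0.403]
wrist_force: [0.0, -0.1, -0.3]
opening: 0.995
```

{"op": "apply_moves", "data": {
  "plan": "-0.55 0 0.59 0 0 0 1;-0.55 0 0.59 0 0 0 1;-0.55 0 0.59 0 0 0 1;-0.55 0 0.59 0 0 0 1;-0.55 0 0.59 0 0 0 1"
}}

```text
time_s: 2.9
eef_pos: [0.4274, -0.1568, 0.3161]
eef_rot: [0.581, -0.581, 0.403, -0.403]
wrist_force: [1.7, -0.5, -0.7]
opening: 1.002
```

{"op": "apply_moves", "data": {
  "plan": "-0.55 0 0.59 0 0 0 1;-0.55 0 0.59 0 0 0 1;-0.55 0 0.59 0 0 0 1;-0.55 0 0.59 0 0 0 1;-0.55 0 0.59 0 0 0 1"
}}

```text
time_s: 3.4
eef_pos: [0.5174, 0.0237, 0.316]
eef_rot: [0.581, -0.581, 0.403, -0.403]
wrist_force: [0.1, -0.8, -0.7]
opening: 1.002
```

Run:
```python
from h import *
shot("side","s1",(200,100,400,260),4)
go([.5175,.021,.184],-69.5,5)
```

```text
tcp [0.5189 0.0286 0.3159] th -69.31 tilt [-0.003 -1.     0.003] open 1.0 t 3.45 F [-3.2  3.8 -0.8] q [-0.18 -0.01  1.62  0.    1.54  1.03]
total shift shares [ 0.1385  2.6364 -0.088 ] turn shares [-0.0251  0.0277 -0.0227]
5 rows each: [ 0.0277  0.5273 -0.0176] [-0.005   0.0055 -0.0045]
```

View pics/s1.png

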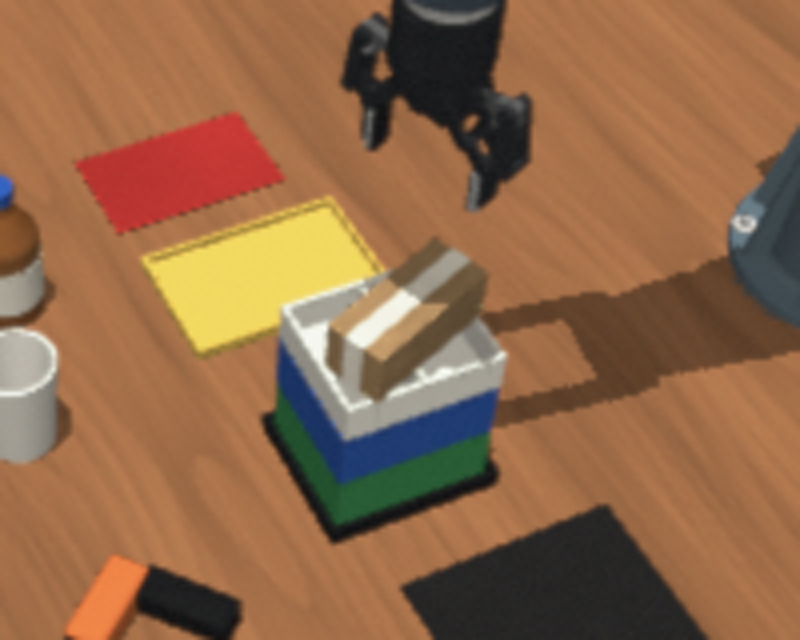

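{"op": "apply_moves", "data": {
  "plan": "0 0 0 0 0 0 1;0 0.3 0 0 0 0 1;0 0.3 0 0 0 0 1;0 0.2 0 0 0 0 1;0 0 0 0 0 0 1"
}}

```text
time_s: 3.95
eef_pos: [0.5153, 0.0214, 0.273]
eef_rot: [-0.58, 0.581, -0.405, 0.402]
wrist_force: [-0.7, -0.4, -0.7]
opening: 1.002
```

Run:
```python
from h import *
go([.5175,.021,.184],-69.5,5)
```

```text
tcp [0.5153 0.0214 0.273 ] th -69.59 tilt [-0.002 -1.    -0.004] open 1.002 t 3.95 F [-0.7 -0.4 -0.7] q [-0.19  0.01  1.68 -0.    1.46  1.03]
total shift shares [0.0267 1.7807 0.0461] turn shares [ 0.0327 -0.0134 -0.0191]
5 rows each: [0.0053 0.3561 0.0092] [ 0.0065 -0.0027 -0.0038]
```

{"op": "apply_moves", "data": {
  "plan": "0 0.5 0 0 0 0 1;0 0.6 0 0 0 0 1;0 0.45 0 0 0 0 1;0 0.2 0 0 0 0 1;0 0 0 0 0 0 1"
}}

```text
time_s: 4.45
eef_pos: [0.516, 0.0218, 0.1872]
eef_rot: [-0.58, 0.581, -0.404, 0.402]
wrist_force: [0.0, -0.4, 0.7]
opening: 0.999
```

Run:
```python
from h import *
go([.5175,.021,.184],-69.5,5)
shot("side","s2",(200,100,400,260),4)
```

```text
tcp [0.516  0.0218 0.1872] th -69.54 tilt [-0.001 -1.    -0.002] open 0.999 t 4.45 F [ 0.  -0.4  0.7] q [-0.19  0.08  1.78 -0.    1.28  1.03]
total shift shares [0.0258 0.0632 0.0219] turn shares [ 0.0183 -0.0052 -0.0111]
5 rows each: [0.0052 0.0126 0.0044] [ 0.0037 -0.001  -0.0022]
```

View pics/s2.png

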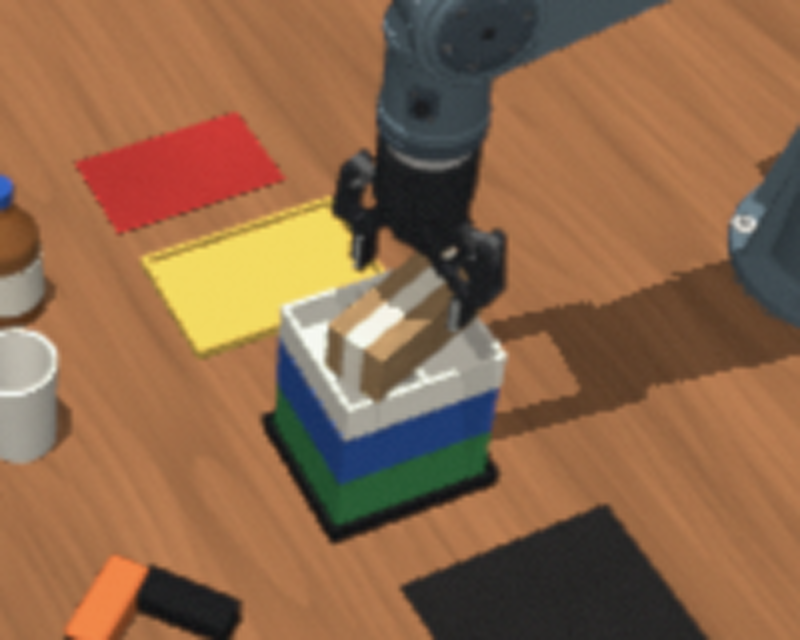

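{"op": "apply_moves", "data": {
  "plan": "0 0 0 0 0 0 0;0 0 0 0 0 0 0;0 0 0 0 0 0 0;0 0 0 0 0 0 0;0 0 0 0 0 0 0"
}}

```text
time_s: 5.0
eef_pos: [0.5181, 0.0219, 0.1903]
eef_rot: [0.582, -0.581, 0.402, -0.404]
wrist_force: [-1.2, 0.0, 6.2]
opening: 0.62
```

Run:
```python
from h import *
go([.5175,.021,.27],-69.5,5)
shot("side","s3",(200,100,400,260),4)
```

```text
tcp [0.5181 0.0219 0.1903] th -69.49 tilt [ 0.002 -1.     0.003] open 0.62 t 5.0 F [-1.2  0.   6.2] q [-0.19  0.08  1.78  0.    1.28  1.03]
total shift shares [ 0.0159 -1.594  -0.0125] turn shares [-0.0244  0.0015  0.0143]
5 rows each: [ 0.0032 -0.3188 -0.0025] [-0.0049  0.0003  0.0029]
```

View pics/s3.png

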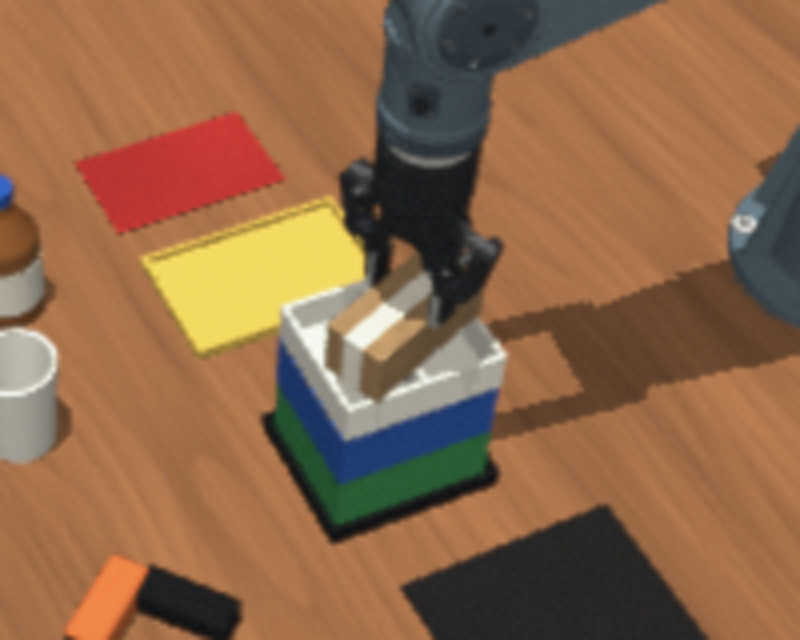

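{"op": "apply_moves", "data": {
  "plan": "0 -0.1 0 0 0 0 0;0 -0.2 0 0 0 0 0;0 -0.4 0 0 0 0 0;0 -0.5 0 0 0 0 0;0 -0.5 0 0 0 0 0"
}}

```text
time_s: 5.55
eef_pos: [0.5166, 0.0221, 0.2747]
eef_rot: [-0.581, 0.581, -0.403, 0.403]
wrist_force: [-0.3, -0.4, -1.9]
opening: 0.613
```

Run:
```python
from h import *
go([.5137,-.3875,.27],-91.6,15)
shot("side","s4",(200,100,400,260),4)
```

```text
tcp [0.5166 0.0221 0.2747] th -69.49 tilt [-0. -1. -0.] open 0.613 t 5.55 F [-0.3 -0.4 -1.9] q [-0.19  0.    1.68 -0.    1.46  1.03]
total shift shares [ 7.6529  0.0932 -2.9254] turn shares [ 0.0021  3.2156 -0.0007]
15 rows each: [ 0.5102  0.0062 -0.195 ] [ 0.0001  0.2144 -0.    ]
```

View pics/s4.png

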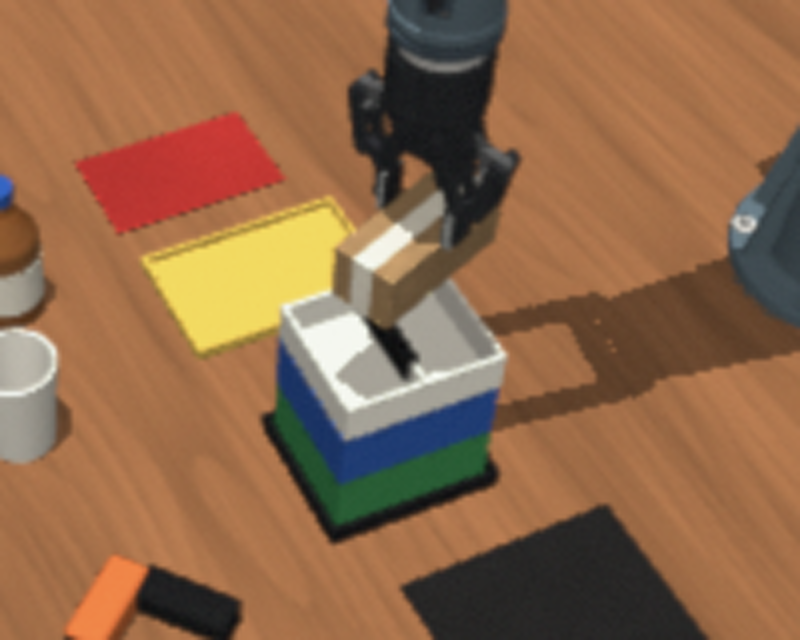

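{"op": "apply_moves", "data": {
  "plan": "0 0 0 0 0.4 0 0;0 0 0 0 0.8 0 0;0 0 0 0 0.9 0 0;0 0 0 0 0.75 0 0;0 0 0 0 0.366 0 0"
}}

```text
time_s: 6.1
eef_pos: [0.5168, 0.0221, 0.2735]
eef_rot: [-0.492, 0.492, -0.508, 0.508]
wrist_force: [0.3, -0.1, -1.8]
opening: 0.615
```

Run:
```python
from h import *
go([.5137,-.3875,.2],-91.6,15)
```

```text
tcp [0.5168 0.0221 0.2735] th -91.78 tilt [-0. -1.  0.] open 0.615 t 6.1 F [ 0.3 -0.1 -1.8] q [-0.19  0.01  1.68  0.    1.46  1.41]
total shift shares [8.1903 1.4688 0.1932] turn shares [-0.0004 -0.0267 -0.0003]
15 rows each: [0.546  0.0979 0.0129] [-0.     -0.0018 -0.    ]
```

{"op": "apply_moves", "data": {
  "plan": "0.3 0 0.013 0 0 0 0;0.5 0 0.013 0 0 0 0;0.6 0 0.013 0 0 0 0;0.7 0 0.013 0 0 0 0;0.7 0 0.013 0 0 0 0"
}}

```text
time_s: 6.6
eef_pos: [0.5159, -0.1199, 0.2735]
eef_rot: [-0.493, 0.493, -0.506, 0.507]
wrist_force: [0.3, -0.2, -1.4]
opening: 0.616
```

{"op": "apply_moves", "data": {
  "plan": "0.7 0 0.013 0 0 0 0;0.7 0 0.013 0 0 0 0;0.7 0 0.013 0 0 0 0;0.7 0 0.013 0 0 0 0;0.6 0 0.013 0 0 0 0"
}}

```text
time_s: 7.1
eef_pos: [0.5139, -0.2907, 0.2733]
eef_rot: [-0.493, 0.493, -0.507, 0.507]
wrist_force: [0.4, -0.5, -1.8]
opening: 0.611
```

{"op": "apply_moves", "data": {
  "plan": "0.6 0 0.013 0 0 0 0;0.5 0 0.013 0 0 0 0;0.4 0 0.013 0 0 0 0;0.3 0 0.013 0 0 0 0;0.19 0 0.013 0 0 0 0"
}}

```text
time_s: 7.6
eef_pos: [0.5146, -0.3891, 0.273]
eef_rot: [0.493, -0.493, 0.507, -0.507]
wrist_force: [0.6, 0.5, -2.2]
opening: 0.615
```

Run:
```python
from h import *
shot("side","s5",(200,60,400,220),4)
shot("top","t5",(300,190,420,280),6)
go([.5137,-.3875,.05],-91.6,15)
```

```text
tcp [ 0.5148 -0.3886  0.273 ] th -91.65 tilt [-0. -1. -0.] open 0.618 t 7.7 F [ 0.3 -0.6 -0.1] q [-0.83  0.3   1.35 -0.    1.49  0.77]
total shift shares [-0.0216  4.4603 -0.0206] turn shares [ 0.0026 -0.0078 -0.0008]
15 rows each: [-0.0014  0.2974 -0.0014] [ 0.0002 -0.0005 -0.0001]
```

View pics/s5.png

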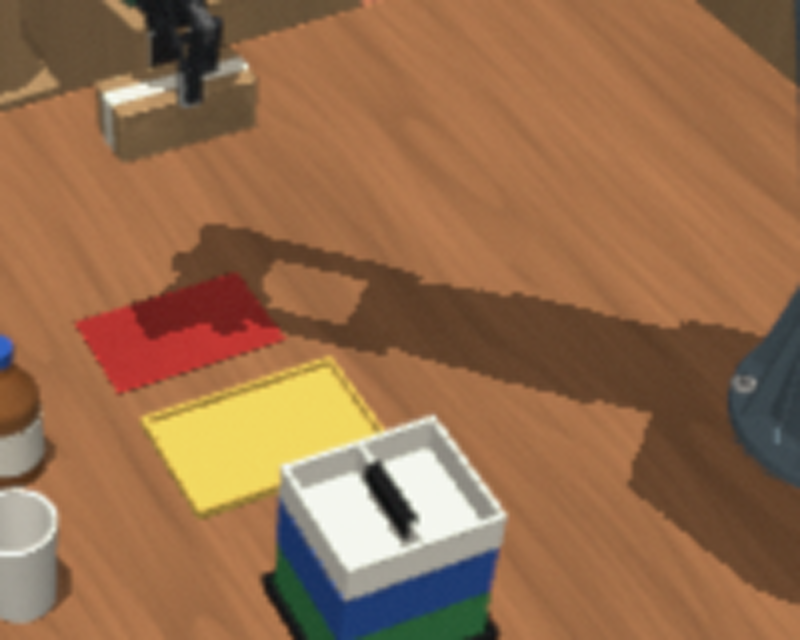

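View pics/t5.png

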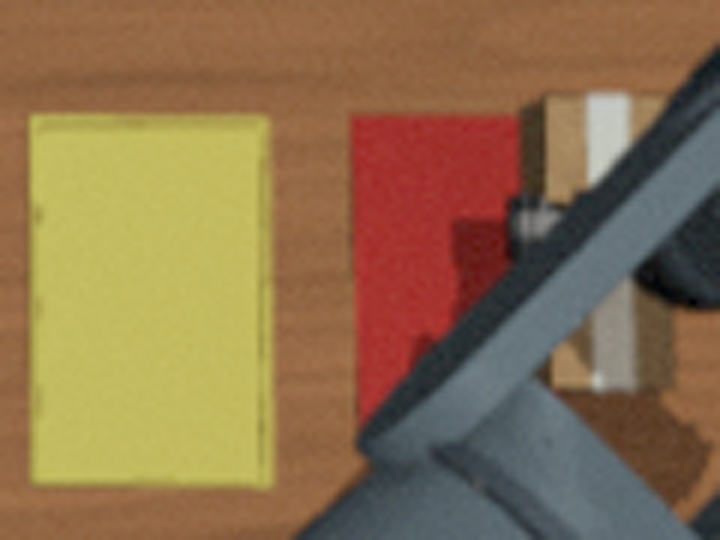

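{"op": "apply_moves", "data": {
  "plan": "-0.02 0.4 -0.02 0 0 0 0;0 0.7 0 0 0 0 0;0 0.8 0 0 0 0 0;0 0.8 0 0 0 0 0;0 0.7 0 0 0 0 0"
}}

```text
time_s: 8.2
eef_pos: [0.5141, -0.3849, 0.1016]
eef_rot: [0.493, -0.493, 0.507, -0.506]
wrist_force: [-0.3, 0.1, -1.0]
opening: 0.612
```

{"op": "apply_moves", "data": {
  "plan": "0 0.6 0 0 0 0 0;0 0.4 0 0 0 0 0;0 0.25 0 0 0 0 0;0 0.12 0 0 0 0 0;0 0 0 0 0 0 0"
}}

```text
time_s: 8.7
eef_pos: [0.5143, -0.3861, 0.0347]
eef_rot: [0.493, -0.493, 0.507, -0.507]
wrist_force: [0.0, 0.3, -1.2]
opening: 0.615
```

Run:
```python
from h import *
go([.5137,-.3875,.03],-91.6,1)
```

```text
tcp [ 0.5143 -0.3861  0.0347] th -91.57 tilt [-0. -1. -0.] open 0.615 t 8.7 F [ 0.   0.3 -1.2] q [-0.83  0.53  1.54  0.    1.07  0.77]
total shift shares [ 0.0282  0.095  -0.0118] turn shares [ 0.0016  0.0039 -0.0026]
1 rows each: [ 0.0282  0.095  -0.0118] [ 0.0016  0.0039 -0.0026]
```

{"op": "apply_moves", "data": {
  "plan": "0 0.04 0 0 0 0 0;0 0.04 0 0 0 0 0;0 0.02 0 0 0 0 0;0 0.02 0 0 0 0 0;0 0 0 0 0 0 0"
}}

```text
time_s: 9.2
eef_pos: [0.5144, -0.3868, 0.0294]
eef_rot: [-0.493, 0.493, -0.507, 0.507]
wrist_force: [-0.4, 0.5, 2.5]
opening: 0.617
```

Contact (force changed sign). Release.

{"op": "apply_moves", "data": {
  "plan": "0 0 0 0 0 0 0.7;0 0 0 0 0 0 0.85;0 0 0 0 0 0 1;0 0 0 0 0 0 1;0 0 0 0 0 0 1"
}}

```text
time_s: 9.7
eef_pos: [0.5142, -0.3865, 0.0288]
eef_rot: [-0.493, 0.493, -0.507, 0.507]
wrist_force: [0.2, -0.6, -0.1]
opening: 0.998
```

{"op": "apply_moves", "data": {
  "plan": "0 -0.2 0 0 0 0 1;0 -0.4 0 0 0 0 1;0 -0.8 0 0 0 0 1;0 -0.9 0 0 0 0 1;0 -0.9 0 0 0 0 1"
}}

```text
time_s: 10.2
eef_pos: [0.5139, -0.3863, 0.1909]
eef_rot: [0.493, -0.493, 0.507, -0.507]
wrist_force: [0.5, -0.9, 0.2]
opening: 0.999
```

{"op": "apply_moves", "data": {
  "plan": "0 -0.8 0 0 0 0 1;0 -0.8 0 0 0 0 1;0 -0.7 0 0 0 0 1;0 -0.5 0 0 0 0 1;0 -0.2 0 0 0 0 1"
}}

```text
time_s: 10.7
eef_pos: [0.5149, -0.3872, 0.3434]
eef_rot: [-0.493, 0.493, -0.505, 0.509]
wrist_force: [0.0, -0.5, 0.4]
opening: 0.997
```

Run:
```python
from h import *
shot("side","s6",(200,60,400,220),4)
x0,x1,y0,y1=.4,.64,-.12,.14
im=shot("top")
r=rect(im,"top",.164,x0,x1,y0,y1)
h=cv2.cvtColor(r,cv2.COLOR_BGR2HSV).astype(int);H,S,V=[h[...,i] for i in range(3)]
m=((S<60)&(V>110)).astype(np.uint8); m=cv2.morphologyEx(m,cv2.MORPH_CLOSE,np.ones((25,25)))
print(blob(m,x1,y1)); cv2.imwrite("pics/m6.png",np.hstack([r,cv2.cvtColor(m*255,cv2.COLOR_GRAY2BGR)]))
# black handle
m=(V<70); m[:60]=0;m[-70:]=0;m[:,:70]=0;m[:,-70:]=0
print(blob(m,x1,y1))
print([(a['point'],a['score']) for a in ctrl.recognise("top","lid_mid")])
go([.519,.008,.3],-2.5,1)
```

```text
{'c': (0.5196, 0.009), 'L': (np.float32(143.8), np.float32(123.2)), 'long_deg': np.float32(-2.86), 'area': 17297.0}
{'c': (0.5188, 0.009), 'L': (np.float32(62.4), np.float32(9.7)), 'long_deg': np.float32(87.71), 'area': 502.0}
[([0.5187, 0.0108, 0.1318], 0.67)]
tcp [ 0.5141 -0.3864  0.3386] th -91.61 tilt [ 0. -1.  0.] open 1.001 t 10.85 F [-0.5  1.2  0.4] q [-0.83  0.26  1.26 -0.    1.61  0.77]
total shift shares [-7.8887  0.7717 -0.1231] turn shares [  0.0001 -12.96     0.002 ]
1 rows each: [-7.8887  0.7717 -0.1231] [  0.0001 -12.96     0.002 ]
```

View pics/s6.png

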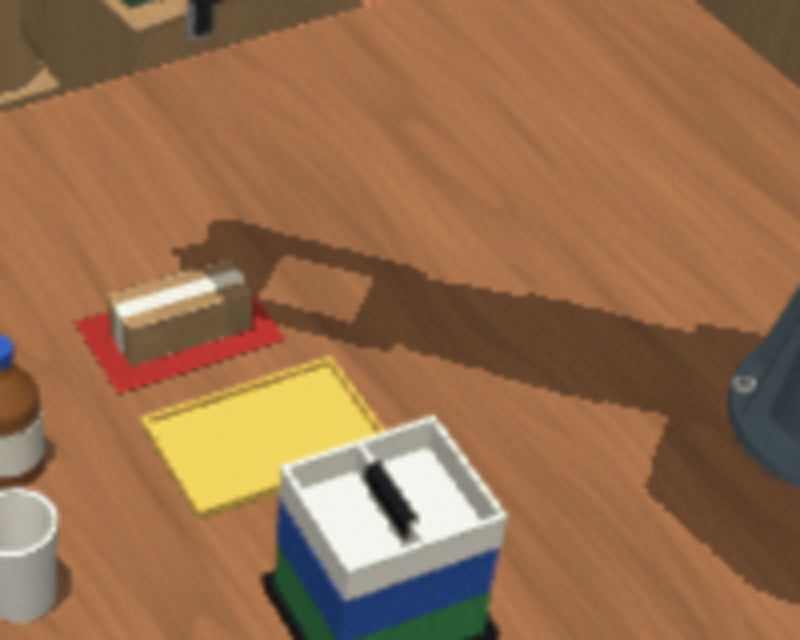

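View pics/m6.png

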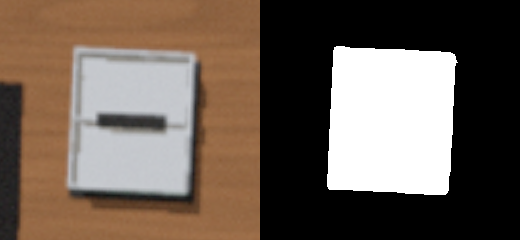

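```bash
cat >> h.py <<'E'
def path(p,th=None,n=15,claw=1,cmd=None):
    """plan straight move with turn, smooth profile, n rows (multiple of 5); prints rows"""
    o,M=pose(); P=o['eef_pos'] if cmd is None else np.asarray(cmd[:3],float)
    th0=np.degrees(np.arctan2(M[1,0],M[0,0])) if cmd is None else cmd[3]
    if th is None: th=th0
    a=(th-th0+90)%180-90
    print("from",P,round(th0,2),"open",round(o['opening'],3),"t",round(o['time_s'],2),"F",np.round(o['wrist_force'],1),"tilt",np.round(M[2],3))
    w=np.minimum(np.minimum(np.arange(1,n+1),np.arange(n,0,-1)),3.5)-.4; f=np.cumsum(w)/w.sum(); f0=np.r_[0,f[:-1]]
    d=np.asarray(p)-P; rows=[];mx=0
    for u0,u in zip(f0,f):
        t=np.radians(th0+a*u0);c,s=np.cos(t),np.sin(t)
        T=np.array([[c,0,-s],[s,0,c],[0,-1,0]])
        q=T.T@(d*(u-u0))/.05; r=-np.radians(a*(u-u0))/.12
        mx=max(mx,np.linalg.norm(q),abs(r))
        rows.append("%.2f %.2f %.2f 0 %.2f 0 %g"%(q[0],q[1],q[2],r,claw))
    for i in range(0,n,5): print(";".join(rows[i:i+5]).replace("-0.00","0").replace("0.00","0"))
    print("max",round(mx,2))
E
python3 - <<'E'
from h import *
path([.519,.009,.30],-2.6,20)
E
```

```text
from [ 0.5141 -0.3864  0.3386] -91.61 open 1.001 t 10.85 F [-0.5  1.2  0.4] tilt [ 0. -1.  0.]
-0.09 0.01 0 0 -0.15 0 1;-0.24 0.02 0 0 -0.39 0 1;-0.39 0.04 0.02 0 -0.64 0 1;-0.46 0.05 0.06 0 -0.76 0 1;-0.45 0.05 0.10 0 -0.76 0 1
-0.44 0.05 0.14 0 -0.76 0 1;-0.43 0.05 0.18 0 -0.76 0 1;-0.41 0.05 0.22 0 -0.76 0 1;-0.39 0.05 0.25 0 -0.76 0 1;-0.36 0.05 0.29 0 -0.76 0 1
-0.33 0.05 0.32 0 -0.76 0 1;-0.30 0.05 0.35 0 -0.76 0 1;-0.27 0.05 0.37 0 -0.76 0 1;-0.24 0.05 0.40 0 -0.76 0 1;-0.20 0.05 0.42 0 -0.76 0 1
-0.16 0.05 0.43 0 -0.76 0 1;-0.12 0.05 0.45 0 -0.76 0 1;-0.07 0.04 0.38 0 -0.64 0 1;-0.02 0.02 0.24 0 -0.39 0 1;0 0.01 0.09 0 -0.15 0 1
max 0.76
```

{"op": "apply_moves", "data": {
  "plan": "-0.09 0.01 0 0 -0.15 0 1;-0.24 0.02 0 0 -0.39 0 1;-0.39 0.04 0.02 0 -0.64 0 1;-0.46 0.05 0.06 0 -0.76 0 1;-0.45 0.05 0.10 0 -0.76 0 1"
}}

```text
time_s: 11.35
eef_pos: [0.5146, -0.3027, 0.3277]
eef_rot: [0.569, -0.569, 0.421, -0.418]
wrist_force: [0.1, -0.2, -0.2]
opening: 0.999
```

{"op": "apply_moves", "data": {
  "plan": "-0.44 0.05 0.14 0 -0.76 0 1;-0.43 0.05 0.18 0 -0.76 0 1;-0.41 0.05 0.22 0 -0.76 0 1;-0.39 0.05 0.25 0 -0.76 0 1;-0.36 0.05 0.29 0 -0.76 0 1"
}}

```text
time_s: 11.85
eef_pos: [0.5157, -0.1866, 0.3154]
eef_rot: [0.65, -0.649, 0.281, -0.279]
wrist_force: [-0.1, 0.7, 0.2]
opening: 1.002
```

{"op": "apply_moves", "data": {
  "plan": "-0.33 0.05 0.32 0 -0.76 0 1;-0.30 0.05 0.35 0 -0.76 0 1;-0.27 0.05 0.37 0 -0.76 0 1;-0.24 0.05 0.40 0 -0.76 0 1;-0.20 0.05 0.42 0 -0.76 0 1"
}}

```text
time_s: 12.35
eef_pos: [0.5168, -0.0713, 0.303]
eef_rot: [0.696, -0.696, 0.127, -0.125]
wrist_force: [0.3, 0.6, -0.4]
opening: 1.0
```

{"op": "apply_moves", "data": {
  "plan": "-0.16 0.05 0.43 0 -0.76 0 1;-0.12 0.05 0.45 0 -0.76 0 1;-0.07 0.04 0.38 0 -0.64 0 1;-0.02 0.02 0.24 0 -0.39 0 1;0 0.01 0.09 0 -0.15 0 1"
}}

```text
time_s: 12.85
eef_pos: [0.5181, 0.0105, 0.2954]
eef_rot: [0.707, -0.707, 0.014, -0.012]
wrist_force: [0.6, -0.4, 0.5]
opening: 1.0
```

Run:
```python
from h import *
shot("side","s7",(200,60,400,220),4)
path([.519,.009,.18],-2.6,10)
```

```text
from [0.5183 0.0103 0.2957] -2.08 open 1.0 t 12.9 F [-0.2  0.7  0.8] tilt [-0.002 -1.     0.   ]
0 0.06 0 0 0 0 1;0 0.17 0 0 0.01 0 1;0 0.27 0 0 0.01 0 1;0 0.33 0 0 0.01 0 1;0 0.33 0 0 0.01 0 1
0 0.33 0 0 0.01 0 1;0 0.33 0 0 0.01 0 1;0 0.27 0 0 0.01 0 1;0 0.17 0 0 0.01 0 1;0 0.06 0 0 0 0 1
max 0.33
```

View pics/s7.png

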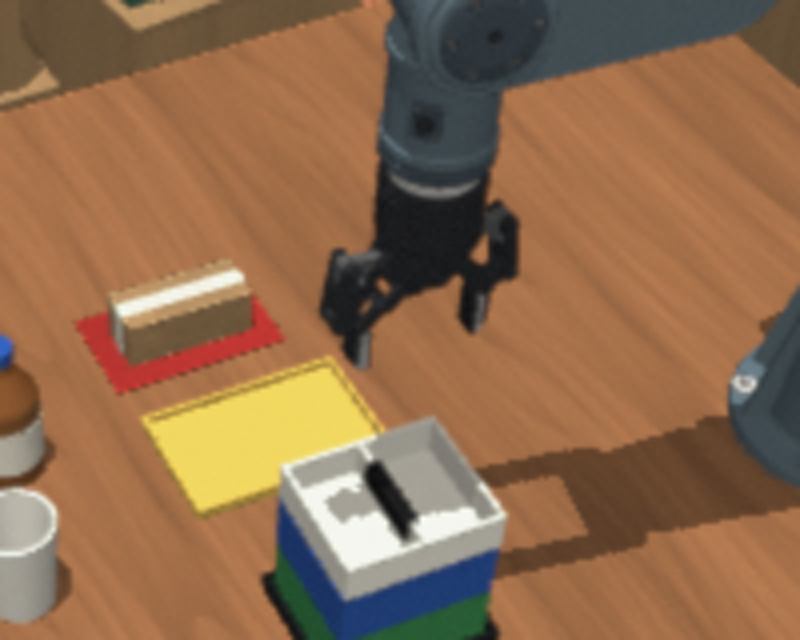

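{"op": "apply_moves", "data": {
  "plan": "0 0.1 -0.02 0 0.04 0 0.6;0 0.25 0 0 0.03 0 0.6;0 0.35 0 0 0 0 0.6;0 0.4 0 0 0 0 0.6;0 0.4 0 0 0 0 0.6"
}}

```text
time_s: 13.4
eef_pos: [0.5184, 0.0074, 0.22]
eef_rot: [-0.707, 0.707, -0.018, 0.017]
wrist_force: [0.3, -0.6, -0.6]
opening: 0.6
```

{"op": "apply_moves", "data": {
  "plan": "0 0.4 0 0 0 0 0.6;0 0.4 0 0 0 0 0.6;0 0.3 0 0 0 0 0.6;0 0.2 0 0 0 0 0.6;0 0.1 0 0 0 0 0.6"
}}

```text
time_s: 13.9
eef_pos: [0.518, 0.0078, 0.1502]
eef_rot: [0.707, -0.707, 0.018, -0.016]
wrist_force: [-1.0, -0.2, -0.6]
opening: 0.598
```

Run:
```python
from h import *
shot("side","s8",(200,60,400,220),4)
path([.519,.009,.148],-2.6,5)
```

```text
from [0.518  0.0079 0.1501] -2.77 open 0.601 t 13.95 F [ 0.1 -0.1 -0.3] tilt [-0.002 -1.     0.   ]
0 0 0 0 0 0 1;0 0.01 0.01 0 -0.01 0 1;0.01 0.02 0.01 0 -0.01 0 1;0 0.01 0.01 0 -0.01 0 1;0 0 0 0 0 0 1
max 0.02
```

View pics/s8.png

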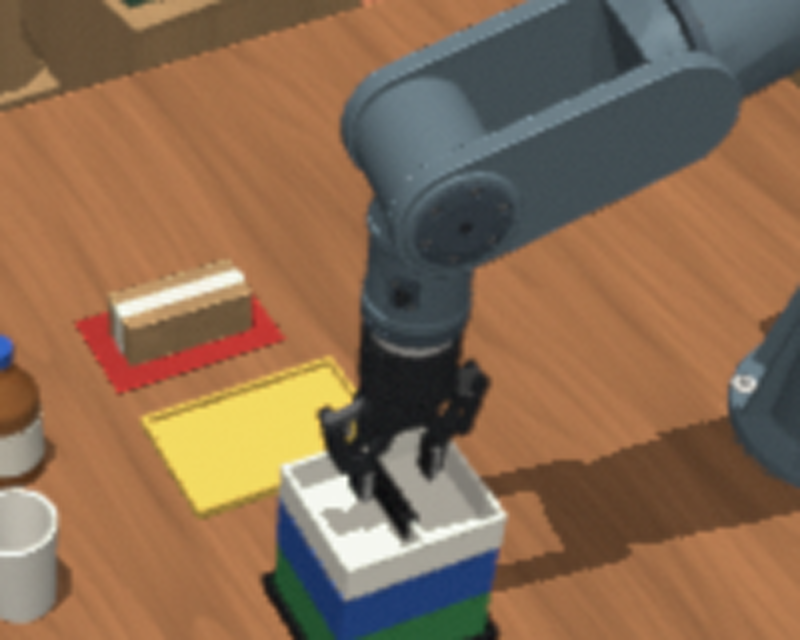

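Fingers straddle the handle. Close.

{"op": "apply_moves", "data": {
  "plan": "0 0.02 0 0 0 0 0.4;0 0.02 0 0 0 0 0.2;0 0 0 0 0 0 0;0 0 0 0 0 0 0;0 0 0 0 0 0 0"
}}

```text
time_s: 14.45
eef_pos: [0.5191, 0.0082, 0.1502]
eef_rot: [-0.707, 0.707, -0.016, 0.017]
wrist_force: [-0.6, -0.2, 0.8]
opening: -0.003
```

{"op": "apply_moves", "data": {
  "plan": "0 -0.1 0 0 0 0 0;0 -0.1 0 0 0 0 0;0 -0.2 0 0 0 0 0;0 -0.4 0 0 0 0 0;0 -0.4 0 0 0 0 0"
}}

```text
time_s: 14.95
eef_pos: [0.5187, 0.0083, 0.211]
eef_rot: [-0.707, 0.707, -0.017, 0.017]
wrist_force: [0.2, -0.1, -0.7]
opening: 0.002
```

Run:
```python
from h import *
shot("side","s9",(200,60,400,220),4)
a=np.radians(-1.9);c,s=np.cos(a),np.sin(a)
for k in(-.128,0,.128): print(.4785-s*k,.332+c*k)
path([.4785+.0042,.332-.128,.24],-1.9,15,0)
```

```text
0.47425613716626863 0.2040703723594551
0.4785 0.332
0.48274386283373133 0.4599296276405449
from [0.5209 0.0079 0.215 ] -2.7 open -0.001 t 15.0 F [ 1.1 -0.6  3.3] tilt [ 0.006 -1.    -0.001]
-0.02 -0.01 0.06 0 0 0 0;-0.04 -0.02 0.17 0 0 0 0;-0.07 -0.03 0.27 0 -0.01 0 0;-0.08 -0.04 0.32 0 -0.01 0 0;-0.08 -0.04 0.32 0 -0.01 0 0
-0.08 -0.04 0.32 0 -0.01 0 0;-0.08 -0.04 0.32 0 -0.01 0 0;-0.08 -0.04 0.32 0 -0.01 0 0;-0.08 -0.04 0.32 0 -0.01 0 0;-0.08 -0.04 0.32 0 -0.01 0 0
-0.08 -0.04 0.32 0 -0.01 0 0;-0.07 -0.04 0.32 0 -0.01 0 0;-0.06 -0.03 0.27 0 -0.01 0 0;-0.04 -0.02 0.17 0 0 0 0;-0.01 -0.01 0.06 0 0 0 0
max 0.33
```

View pics/s9.png

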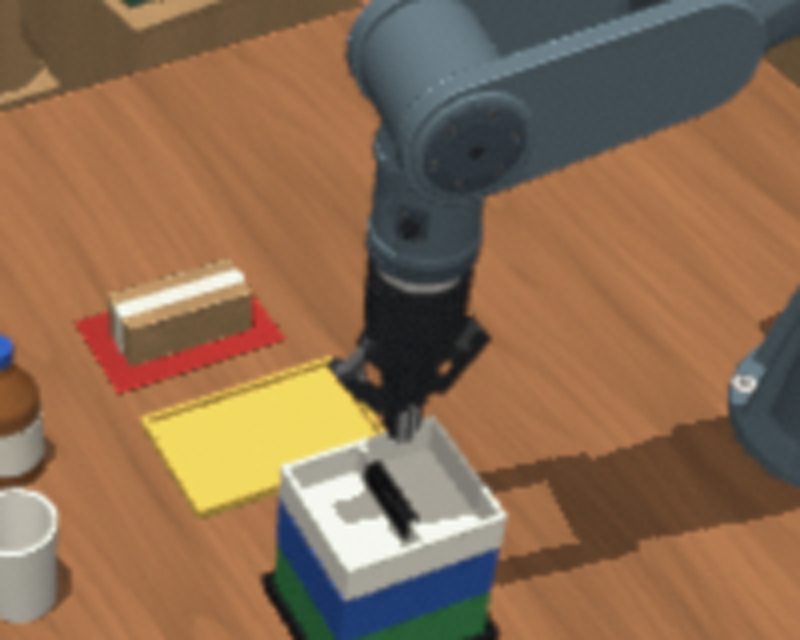

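Run:
```python
from h import *
im=np.load("/tmp/side.npy")
o,M=pose()
s=cv2.resize(im[60:220,200:400],None,fx=4,fy=4,interpolation=cv2.INTER_CUBIC)
def pt(X,c):
    p=(proj("side",X)-[200,60])*4+1.5; cv2.circle(s,tuple(int(v) for v in p),3,c,-1)
print(o['eef_pos'])
pt(o['eef_pos'],(0,0,255)); pt(o['eef_pos']+M[:,1]*.011,(0,255,0))
for dy in(-.035,0,.035): pt([.519+dy*.045,.009+dy,.164],(255,0,255))
for dx in(-.07,.07):
  for dy in(-.06,.06): pt([.519+dx+dy*.045,.009+dy-dx*.045,.164],(255,255,0)); pt([.519+dx+dy*.045,.009+dy-dx*.045,.127],(0,255,255))
cv2.imwrite("pics/s10.png",s)
```

```text
[0.5209 0.0079 0.215 ]
```

View pics/s10.png

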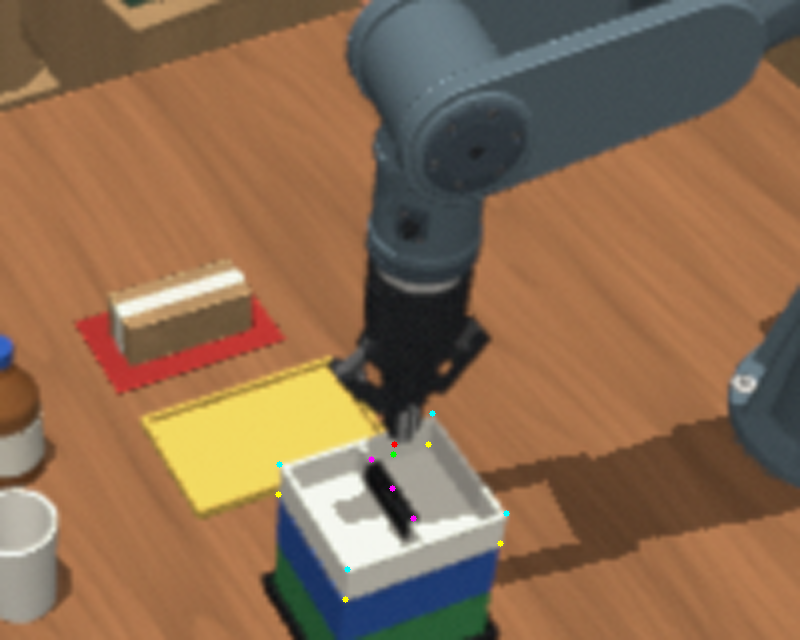

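Run:
```python
from h import *
for n,cr in(("side",(260,120,340,200)),("top",(210,170,310,260))):
    im=shot(n)
    k=7 if n=="side" else 6
    s=cv2.resize(im[cr[1]:cr[3],cr[0]:cr[2]],None,fx=k,fy=k,interpolation=cv2.INTER_CUBIC)
    o,M=pose()
    for d,c in((0,(0,0,255)),(.011,(0,255,0)),(-.062,(255,0,255))):
        p=(proj(n,o['eef_pos']+M[:,1]*d)-cr[:2])*k+k/2; cv2.circle(s,tuple(int(v) for v in p),3,c,-1)
    cv2.imwrite(f"pics/f_{n}.png",s); print(o['eef_pos'])
```

```text
[0.521  0.0078 0.2137]
[0.5201 0.008  0.2119]
```

View pics/f_side.png

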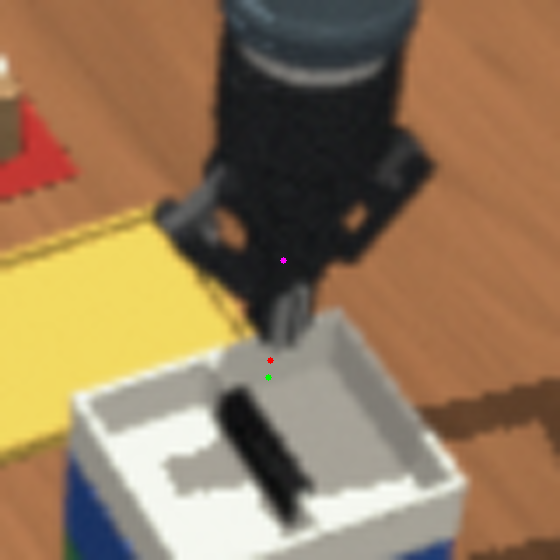

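View pics/f_top.png

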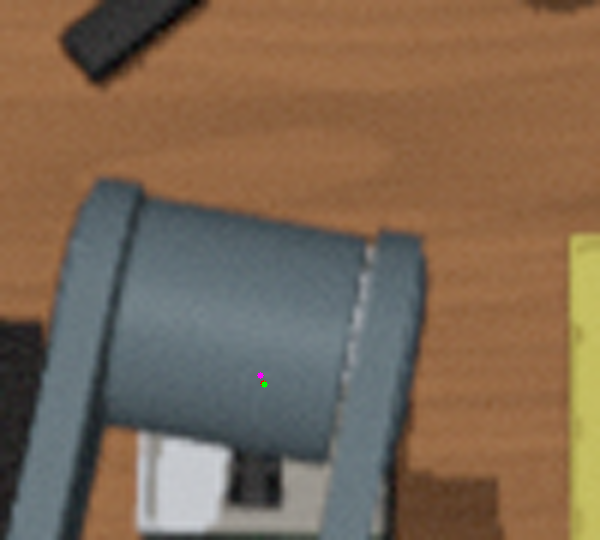

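Run:
```python
from h import *
def f(P,th,d,w,off,seen):
    P=np.array(P)-[0,0,d];t=np.radians(th);x=np.array([np.cos(t),np.sin(t),0])
    a=[(proj("side",P+s*x*w/2)-off)*4+1.5 for s in(-1,1)]
    print(a,"mid",np.mean(a,0),"seen",seen)
f([.518,.026,.316],-69.5,-.002,.085,[200,100],"372,145 483,205")
f([.5183,.0103,.2957],-2.1,-.002,.085,[200,60],"358,365 472,328")
f([.518,.0079,.150],-2.7,.006,.051,[200,60],"365,500 430,475")
f([.5148,-.3886,.273],-91.6,.006,.055,[200,60],"190,100")
```

```text
[array([468.862 , 230.1898]), array([376.9276, 174.5202])] mid [422.8948 202.355 ] seen 372,145 483,205
[array([458.3259, 352.08  ]), array([357.5043, 385.4238])] mid [407.9151 368.7519] seen 358,365 472,328
[array([418.3398, 494.2566]), array([362.2028, 513.4882])] mid [390.2713 503.8724] seen 365,500 430,475
[array([188.4238, 125.2755]), array([162.3993,  90.6958])] mid [175.4115 107.9857] seen 190,100
```

{"op": "apply_moves", "data": {
  "plan": "0 0 0 0 0 0 0.6;0 0 0 0 0 0 0.6;0 0.3 0 0 0 0 0.6;0 0.4 0 0 0 0 0.6;0 0.3 0 0 0 0 0.6"
}}

```text
time_s: 15.6
eef_pos: [0.5178, 0.0085, 0.1578]
eef_rot: [0.707, -0.707, 0.018, -0.016]
wrist_force: [-0.5, -0.8, -0.8]
opening: 0.6
```

{"op": "apply_moves", "data": {
  "plan": "0 0.2 0 0 0 0 0.6;0 0.14 0 0 0 0 0.6;0 0.1 0 0 0 0 0.6;0 0.1 0 0 0 0 0.6;0 0 0 0 0 0 0.6"
}}

```text
time_s: 16.1
eef_pos: [0.5186, 0.0083, 0.1324]
eef_rot: [0.707, -0.707, 0.017, -0.016]
wrist_force: [-0.0, -0.4, 0.3]
opening: 0.6
```

Run:
```python
from h import *
shot("side","s11",(250,130,340,220),7)
go([.519,.009,.128],-2.6)
im=np.load("/tmp/top.npy")
x0,x1,y0,y1=.38,.66,-.5,-.3
im=shot("top","t11",(300,190,420,280),6)
r=rect(im,"top",.053,x0,x1,y0,y1)
h=cv2.cvtColor(r,cv2.COLOR_BGR2HSV).astype(int);H,S,V=[h[...,i] for i in range(3)]
m=((S<60)&(V>110))|((H>10)&(H<30)&(V>140)); cv2.imwrite("pics/m11.png",np.hstack([r,cv2.cvtColor(m.astype(np.uint8)*255,cv2.COLOR_GRAY2BGR)]))
m[:50]=0;m[-50:]=0;m[:,:40]=0;m[:,-40:]=0
print(blob(m,x1,y1))
```

```text
tcp [0.5189 0.0082 0.1329] th -2.71 tilt [ 0. -1. -0.] open 0.6 t 16.15 F [0.2 1.  0.4] q [-0.21  0.15  1.82  0.    1.17 -0.17]
total shift shares [0.0018 0.0973 0.0153] turn shares [ 0.     -0.0154  0.0008]
{'c': (0.5131, -0.3858), 'L': (np.float32(131.9), np.float32(54.3)), 'long_deg': np.float32(-2.86), 'area': 6690.5}
```

View pics/s11.png

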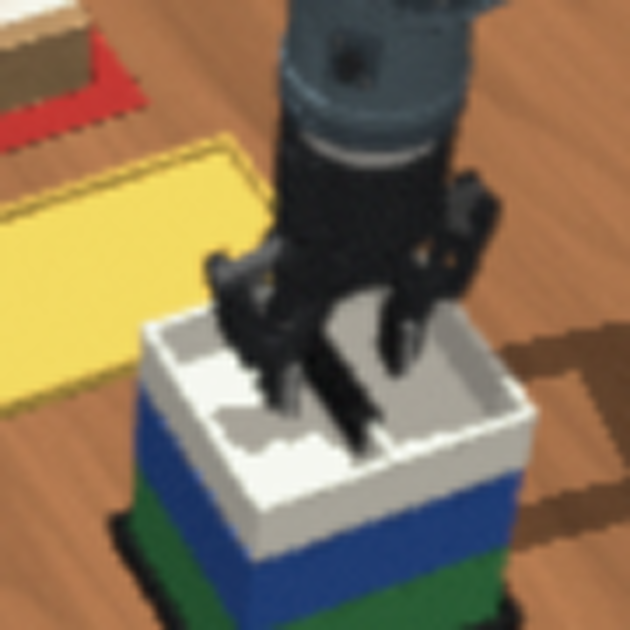

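View pics/m11.png

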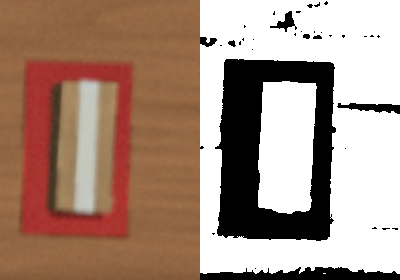

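{"op": "apply_moves", "data": {
  "plan": "0 0.04 0 0 0 0 0.4;0 0 0 0 0 0 0.2;0 0 0 0 0 0 0;0 0 0 0 0 0 0;0 0 0 0 0 0 0"
}}

```text
time_s: 16.7
eef_pos: [0.519, 0.0082, 0.1312]
eef_rot: [-0.707, 0.707, -0.017, 0.017]
wrist_force: [0.2, -0.0, 2.6]
opening: 0.15
```

Run:
```python
from h import *
shot("side","s12",(250,130,340,220),7)
go([.519,.009,.128],-2.6)
```

```text
tcp [0.519  0.0082 0.1312] th -2.71 tilt [ 0.001 -1.    -0.   ] open 0.147 t 16.75 F [-0.7  0.9  3.7] q [-0.21  0.15  1.82  0.    1.17 -0.17]
total shift shares [-0.0016  0.0632  0.0155] turn shares [ 0.0006 -0.0153  0.0048]
```

View pics/s12.png

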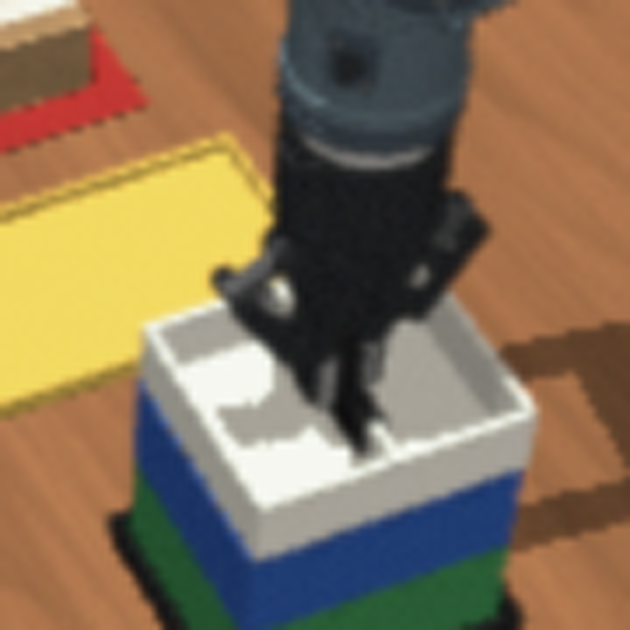

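{"op": "apply_moves", "data": {
  "plan": "0 -0.06 0 0 0 0 0;0 -0.15 0 0 0 0 0;0 -0.3 0 0 0 0 0;0 -0.4 0 0 0 0 0;0 -0.2 0 0 0 0 0"
}}

```text
time_s: 17.25
eef_pos: [0.5196, 0.0081, 0.1882]
eef_rot: [-0.707, 0.707, -0.016, 0.017]
wrist_force: [0.9, 0.0, -0.2]
opening: 0.151
```

Run:
```python
from h import *
shot("side","s13",(250,110,340,200),7)
path([.4827,.460,.24],-1.9,20,0)
```

```text
from [0.5203 0.008  0.1894] -2.7 open 0.149 t 17.3 F [1.2 0.3 0.5] tilt [ 0.004 -1.    -0.001]
-0.01 -0.01 0.10 0 0 0 0;-0.04 -0.03 0.27 0 0 0 0;-0.06 -0.05 0.44 0 -0.01 0 0;-0.07 -0.06 0.53 0 -0.01 0 0;-0.07 -0.06 0.53 0 -0.01 0 0
-0.07 -0.06 0.53 0 -0.01 0 0;-0.07 -0.06 0.53 0 -0.01 0 0;-0.07 -0.06 0.53 0 -0.01 0 0;-0.07 -0.06 0.53 0 -0.01 0 0;-0.07 -0.06 0.53 0 -0.01 0 0
-0.07 -0.06 0.53 0 -0.01 0 0;-0.06 -0.06 0.53 0 -0.01 0 0;-0.06 -0.06 0.53 0 -0.01 0 0;-0.06 -0.06 0.53 0 -0.01 0 0;-0.06 -0.06 0.53 0 -0.01 0 0
-0.06 -0.06 0.53 0 -0.01 0 0;-0.06 -0.06 0.53 0 -0.01 0 0;-0.05 -0.05 0.44 0 -0.01 0 0;-0.03 -0.03 0.27 0 0 0 0;-0.01 -0.01 0.10 0 0 0 0
max 0.53
```

View pics/s13.png

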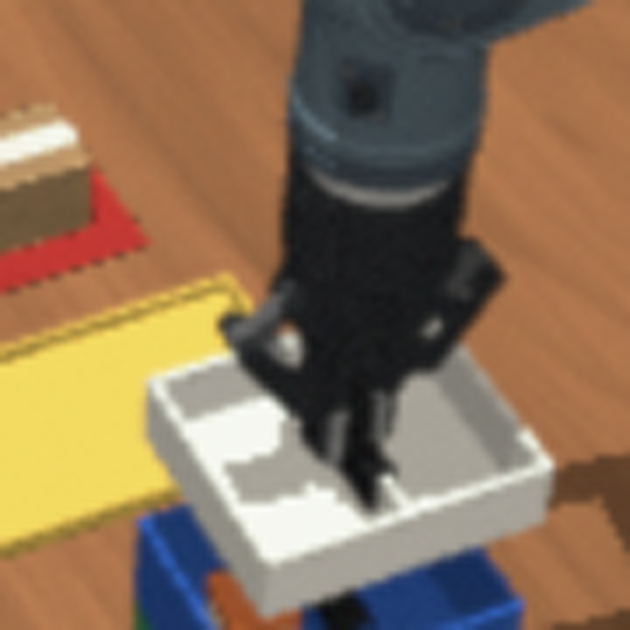

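{"op": "apply_moves", "data": {
  "plan": "-0.01 -0.01 0.10 0 0 0 0;-0.04 -0.03 0.27 0 0 0 0;-0.06 -0.05 0.44 0 -0.01 0 0;-0.07 -0.06 0.53 0 -0.01 0 0;-0.07 -0.06 0.53 0 -0.01 0 0"
}}

```text
time_s: 17.8
eef_pos: [0.5094, 0.104, 0.1957]
eef_rot: [0.707, -0.707, 0.016, -0.015]
wrist_force: [0.2, -0.4, -2.0]
opening: 0.146
```

{"op": "apply_moves", "data": {
  "plan": "-0.07 -0.06 0.53 0 -0.01 0 0;-0.07 -0.06 0.53 0 -0.01 0 0;-0.07 -0.06 0.53 0 -0.01 0 0;-0.07 -0.06 0.53 0 -0.01 0 0;-0.07 -0.06 0.53 0 -0.01 0 0"
}}

```text
time_s: 18.3
eef_pos: [0.4971, 0.2373, 0.2107]
eef_rot: [-0.707, 0.707, -0.014, 0.012]
wrist_force: [1.1, -0.3, -1.2]
opening: 0.146
```

{"op": "apply_moves", "data": {
  "plan": "-0.07 -0.06 0.53 0 -0.01 0 0;-0.06 -0.06 0.53 0 -0.01 0 0;-0.06 -0.06 0.53 0 -0.01 0 0;-0.06 -0.06 0.53 0 -0.01 0 0;-0.06 -0.06 0.53 0 -0.01 0 0"
}}

```text
time_s: 18.8
eef_pos: [0.4861, 0.3701, 0.2255]
eef_rot: [-0.707, 0.707, -0.012, 0.01]
wrist_force: [-0.6, 0.0, -1.6]
opening: 0.145
```

{"op": "apply_moves", "data": {
  "plan": "-0.06 -0.06 0.53 0 -0.01 0 0;-0.06 -0.06 0.53 0 -0.01 0 0;-0.05 -0.05 0.44 0 -0.01 0 0;-0.03 -0.03 0.27 0 0 0 0;-0.01 -0.01 0.10 0 0 0 0"
}}

```text
time_s: 19.3
eef_pos: [0.4788, 0.4635, 0.2362]
eef_rot: [-0.707, 0.707, -0.01, 0.009]
wrist_force: [0.4, 0.4, -2.0]
opening: 0.149
```

Run:
```python
from h import *
path([.4827,.460,.035],-1.9,15,0)
shot("side","s14",(280,200,440,340),5)
```

```text
from [0.4788 0.4635 0.2362] -1.5 open 0.149 t 19.3 F [ 0.4  0.4 -2. ] tilt [-0.001 -1.    -0.001]
0 0.06 0 0 0 0 0;0 0.17 0 0 0 0 0;0.01 0.28 0 0 0 0 0;0.01 0.33 -0.01 0 0 0 0;0.01 0.33 -0.01 0 0 0 0
0.01 0.33 -0.01 0 0 0 0;0.01 0.33 -0.01 0 0 0 0;0.01 0.33 -0.01 0 0 0 0;0.01 0.33 -0.01 0 0 0 0;0.01 0.33 -0.01 0 0 0 0
0.01 0.33 -0.01 0 0 0 0;0.01 0.33 -0.01 0 0 0 0;0.01 0.28 0 0 0 0 0;0 0.17 0 0 0 0 0;0 0.06 0 0 0 0 0
max 0.33
```

View pics/s14.png

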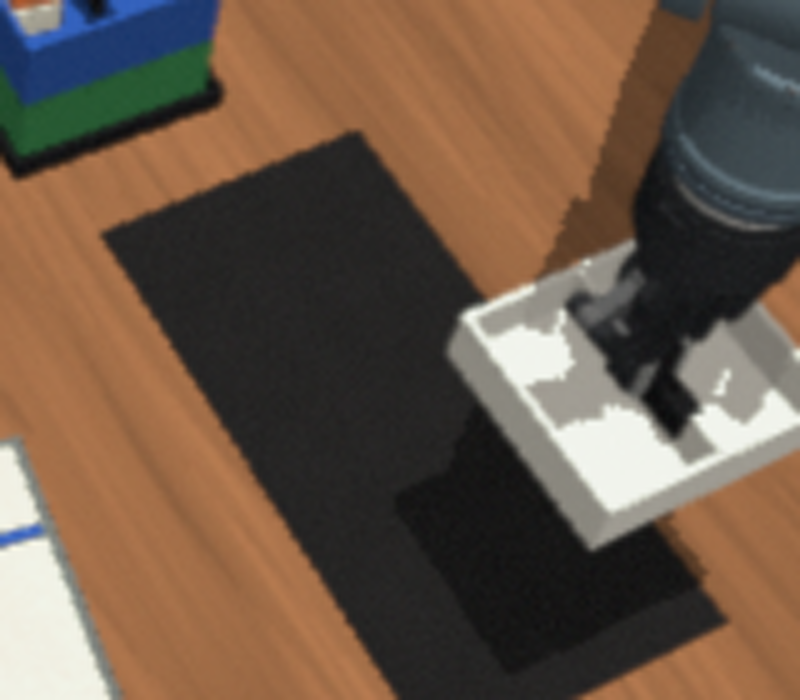

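{"op": "apply_moves", "data": {
  "plan": "0.02 0.2 -0.02 0 0.03 0 0;0.02 0.4 -0.02 0 0.03 0 0;0.02 0.5 -0.02 0 0 0 0;0.02 0.5 -0.01 0 0 0 0;0 0.5 0 0 0 0 0"
}}

```text
time_s: 19.85
eef_pos: [0.4842, 0.4567, 0.1305]
eef_rot: [-0.707, 0.707, -0.013, 0.013]
wrist_force: [0.3, 1.2, -0.5]
opening: 0.145
```

{"op": "apply_moves", "data": {
  "plan": "0 0.5 0 0 0 0 0;0 0.5 0 0 0 0 0;0 0.4 0 0 0 0 0;0 0.3 0 0 0 0 0;0 0.1 0 0 0 0 0"
}}

```text
time_s: 20.35
eef_pos: [0.4829, 0.4566, 0.0397]
eef_rot: [-0.706, 0.708, -0.014, 0.012]
wrist_force: [-0.9, 0.2, -1.0]
opening: 0.149
```

Run:
```python
from h import *
shot("side","s15",(280,200,440,340),5)
go([.4827,.460,.0135],-1.9)
```

```text
tcp [0.4832 0.457  0.0401] th -2.08 tilt [-0.003 -1.    -0.002] open 0.143 t 20.4 F [-0.5 -0.8 -1. ] q [ 0.58  0.57  1.47 -0.    1.11  0.62]
total shift shares [-0.0109  0.5324  0.0602] turn shares [ 0.0159 -0.0259 -0.0213]
```

View pics/s15.png

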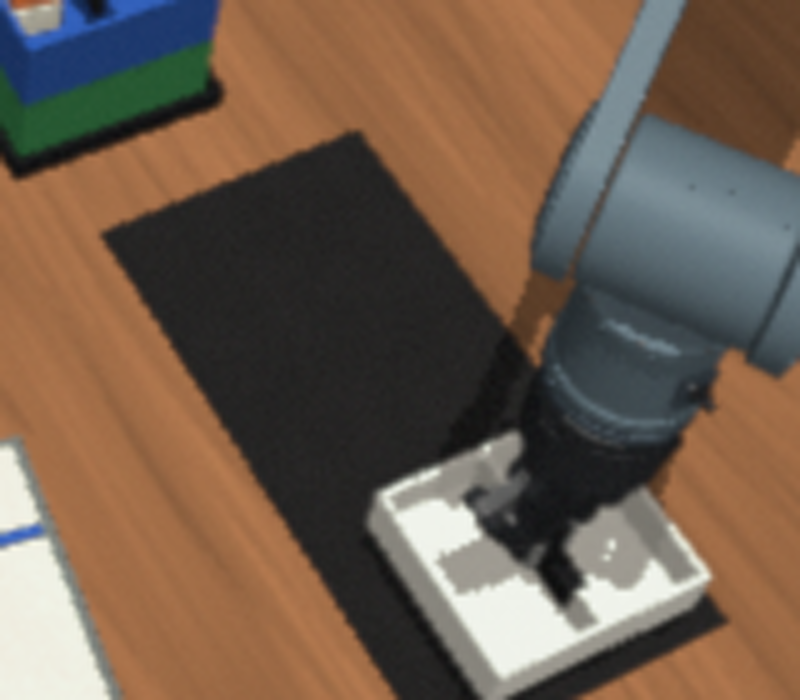

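{"op": "apply_moves", "data": {
  "plan": "-0.01 0.15 0.03 0 -0.02 0 0;0 0.15 0.03 0 0 0 0;0 0.1 0 0 0 0 0;0 0.06 0 0 0 0 0;0 0.03 0 0 0 0 0"
}}

```text
time_s: 20.9
eef_pos: [0.4834, 0.4615, 0.0175]
eef_rot: [-0.707, 0.707, -0.012, 0.011]
wrist_force: [0.7, -0.2, -1.8]
opening: 0.149
```

Run:
```python
from h import *
im=shot("top");shot("side","s16",(280,200,440,380),4)
go([.4827,.460,.0122],-1.9)
x0,x1,y0,y1=.34,.62,.1,.56
r=rect(im,"top",.047,x0,x1,y0,y1);cv2.imwrite("pics/m16.png",r)
```

```text
tcp [0.4835 0.4614 0.0177] th -1.88 tilt [-0. -1. -0.] open 0.148 t 21.0 F [-0.2 -0.6 -2. ] q [ 0.58  0.6   1.47 -0.    1.07  0.62]
total shift shares [-0.0153  0.1093 -0.0292] turn shares [ 0.0012  0.0035 -0.0013]
```

View pics/m16.png

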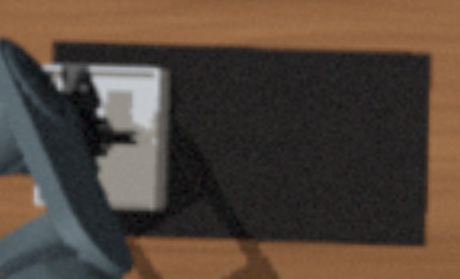

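View pics/s16.png

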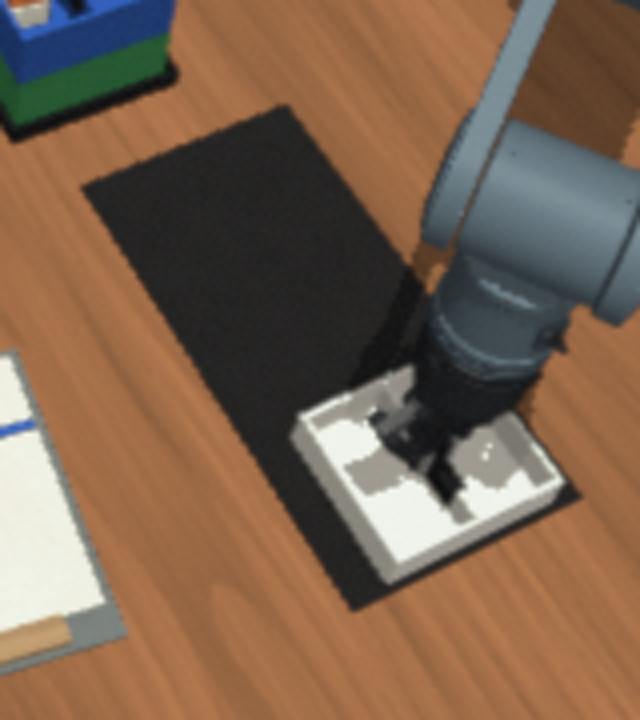

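{"op": "apply_moves", "data": {
  "plan": "-0.01 0.04 -0.02 0 0 0 0;0 0.03 -0.02 0 0 0 0;0 0.02 0 0 0 0 0;0 0.02 0 0 0 0 0;0 0 0 0 0 0 0"
}}

```text
time_s: 21.5
eef_pos: [0.4831, 0.4595, 0.0123]
eef_rot: [0.707, -0.707, 0.012, -0.012]
wrist_force: [-0.8, -0.3, -1.0]
opening: 0.15
```

{"op": "apply_moves", "data": {
  "plan": "0 0.02 0 0 0 0 0;0 0.02 0 0 0 0 0;0 0 0 0 0 0 0;0 0 0 0 0 0 0;0 0 0 0 0 0 0"
}}

```text
time_s: 22.0
eef_pos: [0.4832, 0.4596, 0.0122]
eef_rot: [-0.707, 0.707, -0.011, 0.012]
wrist_force: [-4.3, -4.3, 10.3]
opening: 0.146
```

{"op": "apply_moves", "data": {
  "plan": "0 -0.02 0 0 0 0 0.25;0 0 0 0 0 0 0.4;0 0 0 0 0 0 0.5;0 0 0 0 0 0 0.5;0 0 0 0 0 0 0.5"
}}

```text
time_s: 22.5
eef_pos: [0.4829, 0.4594, 0.011]
eef_rot: [-0.707, 0.707, -0.012, 0.012]
wrist_force: [0.6, 0.6, -0.2]
opening: 0.5
```

{"op": "apply_moves", "data": {
  "plan": "0 -0.1 0 0 0 0 0.5;0 -0.4 0 0 0 0 0.5;0 -0.8 0 0 0 0 0.5;0 -0.9 0 0 0 0 0.5;0 -0.9 0 0 0 0 0.5"
}}

```text
time_s: 23.0
eef_pos: [0.4827, 0.4592, 0.1679]
eef_rot: [-0.707, 0.707, -0.012, 0.011]
wrist_force: [1.0, -0.4, 0.9]
opening: 0.502
```

{"op": "apply_moves", "data": {
  "plan": "0 -0.8 0 0 0 0 0.7;0 -0.8 0 0 0 0 0.7;0 -0.6 0 0 0 0 0.7;0 -0.3 0 0 0 0 0.7;0 -0.1 0 0 0 0 0.7"
}}

```text
time_s: 23.5
eef_pos: [0.4836, 0.4599, 0.2984]
eef_rot: [0.708, -0.706, 0.011, -0.013]
wrist_force: [-0.3, -0.2, 0.0]
opening: 0.7
```

Run:
```python
from h import *
im=shot("top","t17",(210,190,300,280),6);shot("side","s17",(230,130,440,330),4)
x0,x1,y0,y1=.34,.62,.1,.56
r=rect(im,"top",.045,x0,x1,y0,y1)
h=cv2.cvtColor(r,cv2.COLOR_BGR2HSV).astype(int);H,S,V=[h[...,i] for i in range(3)]
m=((S<60)&(V>110)).astype(np.uint8)
m=cv2.morphologyEx(m,cv2.MORPH_CLOSE,np.ones((25,25)))
cv2.imwrite("pics/m17.png",np.vstack([r,cv2.cvtColor(m*255,cv2.COLOR_GRAY2BGR)]))
print(blob(m,x1,y1))
go([.519,.009,.3],-92)
for n in("side","top"):
    for t in("jar1_mid","jar3_mid"): print(n,t,[(np.round(a['point'],3),round(a['score'],2)) for a in ctrl.recognise(n,t)])
```

```text
{'c': (0.4831, 0.4599), 'L': (np.float32(143.5), np.float32(125.0)), 'long_deg': np.float32(-1.85), 'area': 17337.5}
tcp [0.4828 0.4594 0.2956] th -1.89 tilt [-0.001 -1.    -0.   ] open 0.698 t 23.6 F [ 0.9 -0.5 -0.5] q [0.58 0.33 1.26 0.   1.55 0.62]
total shift shares [ 1.0192 -0.085  -8.9785] turn shares [ -0.0017 -13.0733  -0.0069]
side jar1_mid []
side jar3_mid []
top jar1_mid [(array([ 0.45 , -0.034,  0.025]), 0.57)]
top jar3_mid []
```

View pics/s17.png

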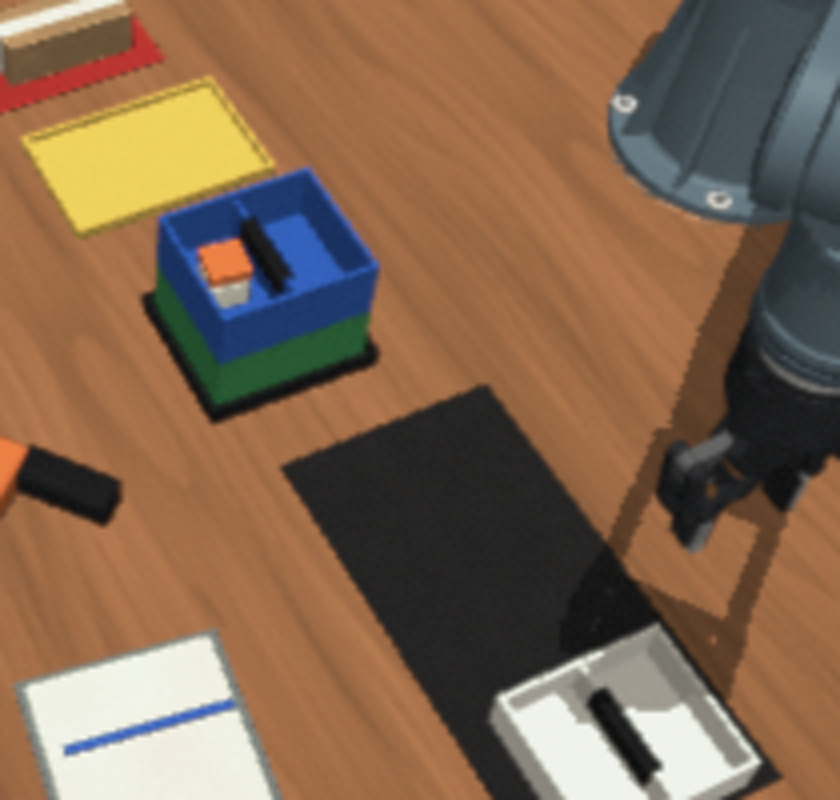

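View pics/t17.png

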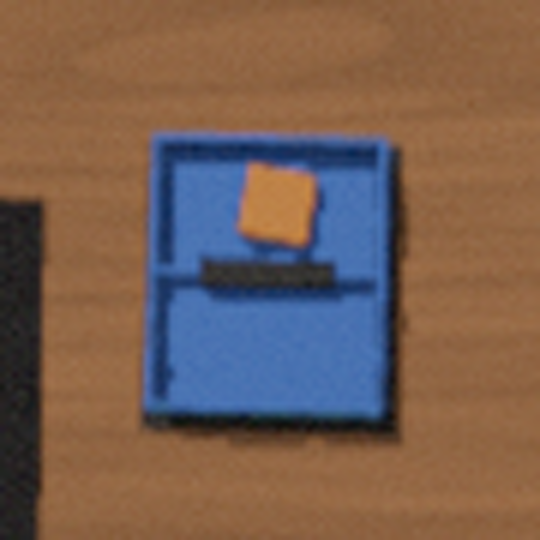

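View pics/m17.png

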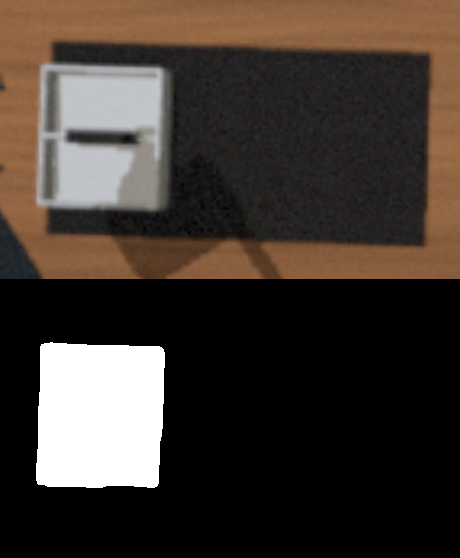

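```bash
cat >> h.py <<'E'
def jar(z,n="top",im=None,x0=.42,x1=.62,y0=-.1,y1=.12):
    im=shot(n) if im is None else im
    r=rect(im,n,z,x0,x1,y0,y1,.5)
    h=cv2.cvtColor(r,cv2.COLOR_BGR2HSV).astype(int);H,S,V=[h[...,i] for i in range(3)]
    m=((H<19)&(S>(140 if n=="top" else 150))&(V>180)).astype(np.uint8)
    cv2.imwrite(f"pics/jar_{n}.png",np.hstack([r,cv2.cvtColor(m*255,cv2.COLOR_GRAY2BGR)]))
    m=cv2.morphologyEx(m,cv2.MORPH_OPEN,np.ones((5,5)))
    cs,_=cv2.findContours(m,cv2.RETR_EXTERNAL,cv2.CHAIN_APPROX_NONE)
    for c in cs:
        if cv2.contourArea(c)<1500: continue
        mm=np.zeros_like(m);cv2.drawContours(mm,[c],-1,1,-1);print(n,blob(mm,x1,y1,.5))
E
python3 - <<'E'
from h import *
jar(.118,"top",np.load("/tmp/top.npy"));jar(.118,"side",np.load("/tmp/side.npy"))
a=cv2.imread("pics/jar_top.png");b=cv2.imread("pics/jar_side.png");cv2.imwrite("pics/j1.png",np.hstack([a,b])[:, :])
E
```

```text
top {'c': (0.5555, 0.0023), 'L': (np.float32(31.3), np.float32(31.0)), 'long_deg': np.float32(77.66), 'area': 3490.5}
side {'c': (0.5576, 0.0069), 'L': (np.float32(35.8), np.float32(35.4)), 'long_deg': np.float32(81.25), 'area': 4590.0}
```

View pics/jar_top.png

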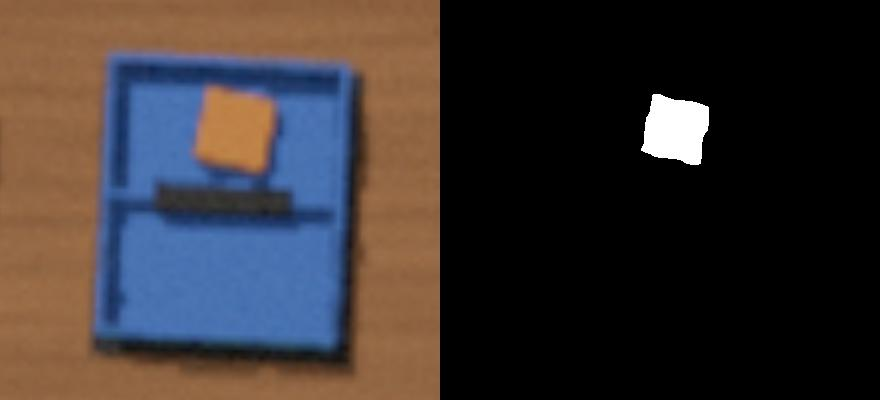

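View pics/jar_side.png

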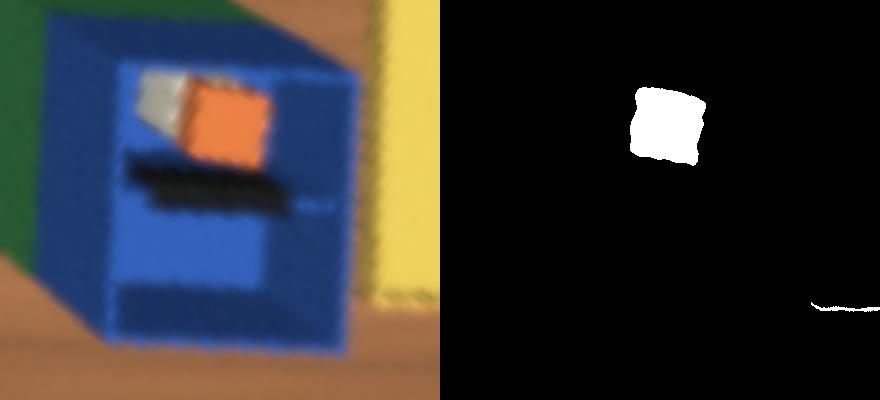

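Run:
```python
from h import *
path([.556,.003,.22],79.5,20,0.6)
```

```text
from [0.4823 0.459  0.2938] -1.89 open 0.699 t 23.8 F [-0.7 -0.9 -0.4] tilt [-0.003 -1.    -0.002]
0.02 0.02 -0.10 0 -0.13 0 0.6;0.05 0.04 -0.27 0 -0.36 0 0.6;0.06 0.07 -0.45 0 -0.58 0 0.6;0.03 0.09 -0.54 0 -0.69 0 0.6;-0.01 0.09 -0.54 0 -0.69 0 0.6
-0.05 0.09 -0.54 0 -0.69 0 0.6;-0.10 0.09 -0.53 0 -0.69 0 0.6;-0.14 0.09 -0.52 0 -0.69 0 0.6;-0.19 0.09 -0.51 0 -0.69 0 0.6;-0.23 0.09 -0.49 0 -0.69 0 0.6
-0.27 0.09 -0.47 0 -0.69 0 0.6;-0.31 0.09 -0.45 0 -0.69 0 0.6;-0.34 0.09 -0.42 0 -0.69 0 0.6;-0.37 0.09 -0.39 0 -0.69 0 0.6;-0.41 0.09 -0.36 0 -0.69 0 0.6
-0.43 0.09 -0.32 0 -0.69 0 0.6;-0.46 0.09 -0.28 0 -0.69 0 0.6;-0.40 0.07 -0.21 0 -0.58 0 0.6;-0.26 0.04 -0.11 0 -0.36 0 0.6;-0.10 0.02 -0.04 0 -0.13 0 0.6
max 0.69
```

{"op": "apply_moves", "data": {
  "plan": "0.02 0.02 -0.10 0 -0.13 0 0.6;0.05 0.04 -0.27 0 -0.36 0 0.6;0.06 0.07 -0.45 0 -0.58 0 0.6;0.03 0.09 -0.54 0 -0.69 0 0.6;-0.01 0.09 -0.54 0 -0.69 0 0.6"
}}

```text
time_s: 24.3
eef_pos: [0.4978, 0.3639, 0.2798]
eef_rot: [-0.701, 0.701, 0.093, -0.094]
wrist_force: [1.2, 0.2, 0.6]
opening: 0.599
```

{"op": "apply_moves", "data": {
  "plan": "-0.05 0.09 -0.54 0 -0.69 0 0.6;-0.10 0.09 -0.53 0 -0.69 0 0.6;-0.14 0.09 -0.52 0 -0.69 0 0.6;-0.19 0.09 -0.51 0 -0.69 0 0.6;-0.23 0.09 -0.49 0 -0.69 0 0.6"
}}

```text
time_s: 24.8
eef_pos: [0.5193, 0.23, 0.2575]
eef_rot: [-0.667, 0.667, 0.235, -0.236]
wrist_force: [-0.1, 0.1, 0.1]
opening: 0.598
```

{"op": "apply_moves", "data": {
  "plan": "-0.27 0.09 -0.47 0 -0.69 0 0.6;-0.31 0.09 -0.45 0 -0.69 0 0.6;-0.34 0.09 -0.42 0 -0.69 0 0.6;-0.37 0.09 -0.39 0 -0.69 0 0.6;-0.41 0.09 -0.36 0 -0.69 0 0.6"
}}

```text
time_s: 25.3
eef_pos: [0.5405, 0.0963, 0.235]
eef_rot: [0.604, -0.604, -0.367, 0.368]
wrist_force: [-0.2, -1.0, 0.0]
opening: 0.599
```

{"op": "apply_moves", "data": {
  "plan": "-0.43 0.09 -0.32 0 -0.69 0 0.6;-0.46 0.09 -0.28 0 -0.69 0 0.6;-0.40 0.07 -0.21 0 -0.58 0 0.6;-0.26 0.04 -0.11 0 -0.36 0 0.6;-0.10 0.02 -0.04 0 -0.13 0 0.6"
}}

```text
time_s: 25.8
eef_pos: [0.5555, 0.0014, 0.2194]
eef_rot: [0.545, -0.544, -0.45, 0.451]
wrist_force: [0.1, -0.3, -0.0]
opening: 0.599
```

{"op": "apply_moves", "data": {
  "plan": "0 0.2 0 0 0 0 0.6;0 0.4 0 0 0 0 0.6;0 0.4 0 0 0 0 0.6;0 0.2 0 0 0 0 0.6;0 0 0 0 0 0 0.6"
}}

```text
time_s: 26.3
eef_pos: [0.5544, 0.004, 0.1582]
eef_rot: [0.546, -0.543, -0.45, 0.452]
wrist_force: [-0.3, -0.3, 0.2]
opening: 0.595
```

Run:
```python
from h import *
shot("side","s18",(250,130,350,220),7);shot("top","t18",(210,190,300,280),6)
go([.556,.003,.09],79.5)
```

```text
tcp [0.556  0.0035 0.1606] th 79.27 tilt [ 0. -1. -0.] open 0.598 t 26.4 F [ 0.7 -0.2  0.3] q [-0.21  0.19  1.71  0.    1.24 -1.59]
total shift shares [-0.0092  1.4112 -0.0005] turn shares [ 0.0013 -0.0331  0.001 ]
```

View pics/s18.png

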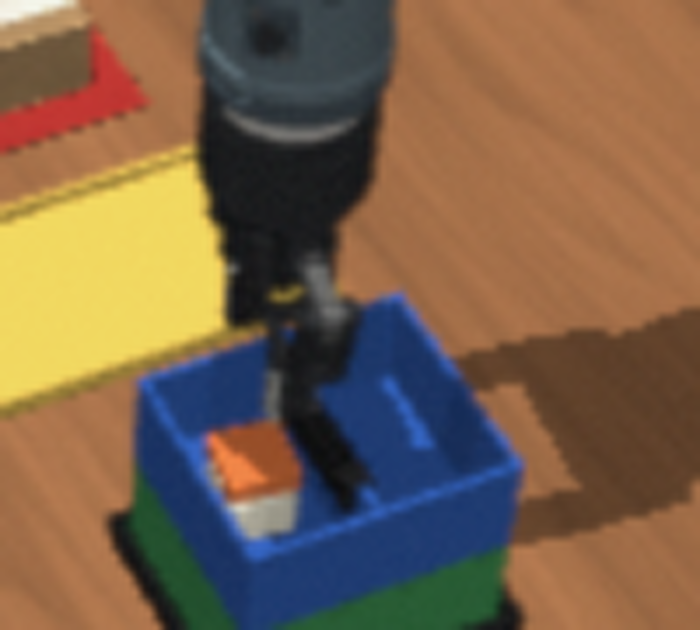

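Run:
```python
from h import *
im=np.load("/tmp/side.npy");cr=(250,130,350,220);k=7
s=cv2.resize(im[cr[1]:cr[3],cr[0]:cr[2]],None,fx=k,fy=k,interpolation=cv2.INTER_CUBIC)
o,M=pose()
def pt(X,c):
    p=(proj("side",X)-cr[:2])*k+k/2; cv2.circle(s,tuple(int(v) for v in p),3,c,-1)
P=o['eef_pos']
for sx in(-1,1):
  for dz,c in((-.011,(0,255,0)),(.0,(0,0,255)),(.02,(255,255,0)),(.04,(255,0,255))):
    pt(P+M[:,0]*sx*.0255+[0,0,dz],c)
for a in(-.018,.018):
  for b in(-.018,.018): pt(np.array([.556,.003,.118])+M[:,0]*a+M[:,2]*b,(255,255,255))
for dx in(-.07,.07):
  for dy in(-.06,.06): pt([.519+dx+dy*.045,.009+dy-dx*.045,.127],(0,255,255))
cv2.imwrite("pics/s19.png",s)
```

```text
(no output)
```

View pics/s19.png

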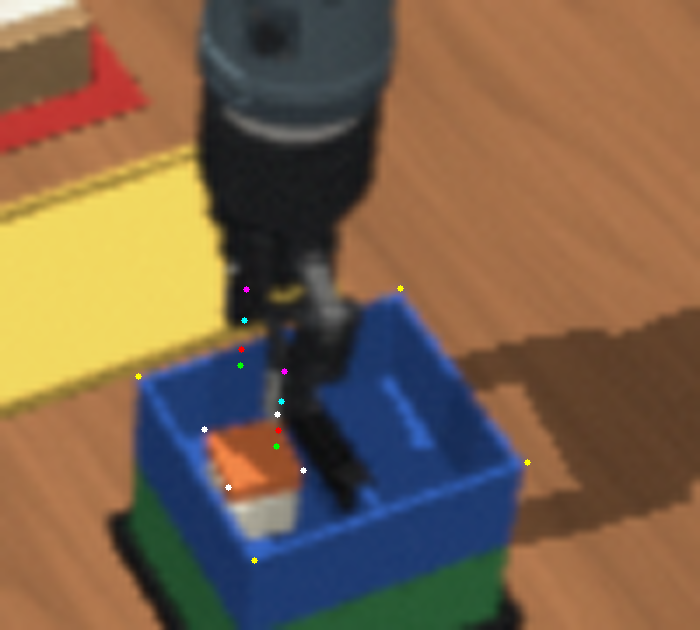

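View pics/t18.png

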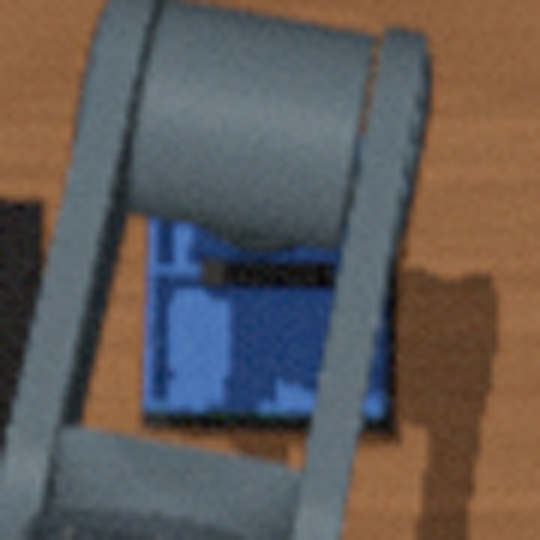

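{"op": "apply_moves", "data": {
  "plan": "0 0.2 0 0 -0.03 0 0.6;0 0.3 0 0 0 0 0.6;0 0.3 0 0 0 0 0.6;0 0.2 0 0 0 0 0.6;0 0.1 0 0 0 0 0.6"
}}

```text
time_s: 26.9
eef_pos: [0.5547, 0.0032, 0.1032]
eef_rot: [0.545, -0.543, -0.451, 0.453]
wrist_force: [-0.5, -0.7, 0.3]
opening: 0.598
```

Run:
```python
from h import *
shot("side","s20",(250,130,350,220),7)
go([.556,.003,.078],79.5)
```

```text
tcp [0.5547 0.0032 0.1031] th 79.45 tilt [ 0.    -1.     0.003] open 0.599 t 26.95 F [ 0.1 -0.1 -0.5] q [-0.21  0.27  1.75 -0.    1.13 -1.59]
total shift shares [ 0.0015  0.5012 -0.0276] turn shares [-0.026  -0.0078  0.0004]
```

View pics/s20.png

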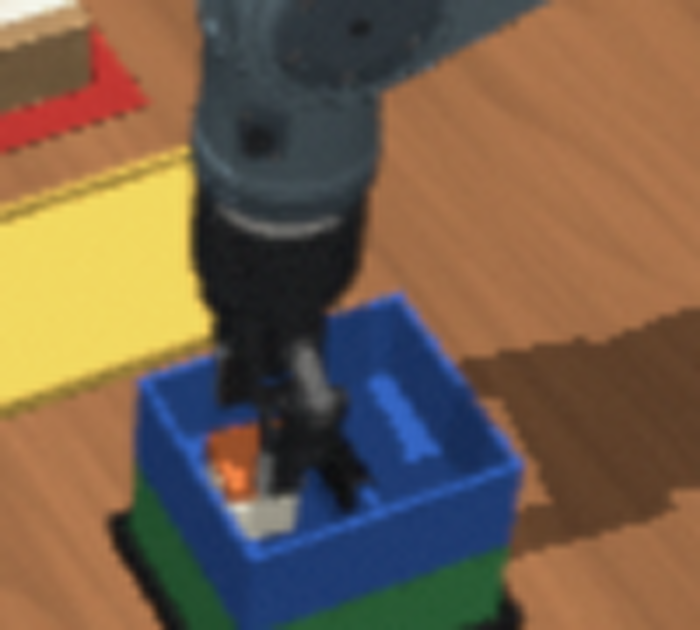

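{"op": "apply_moves", "data": {
  "plan": "0 0.15 -0.02 0 0 0 0.6;0 0.15 0 0 0 0 0.6;0 0.12 0 0 0 0 0.6;0 0.08 0 0 0 0 0.6;0 0 0 0 0 0 0.6"
}}

```text
time_s: 27.45
eef_pos: [0.5564, 0.0029, 0.0796]
eef_rot: [0.544, -0.544, -0.452, 0.452]
wrist_force: [-0.3, -0.4, -0.9]
opening: 0.603
```

{"op": "apply_moves", "data": {
  "plan": "0 0 0 0 0 0 0.5;0 0 0 0 0 0 0.4;0 0 0 0 0 0 0.3;0 0 0 0 0 0 0.2;0 0 0 0 0 0 0.1"
}}

```text
time_s: 27.95
eef_pos: [0.5574, 0.0027, 0.0809]
eef_rot: [-0.543, 0.544, 0.452, -0.452]
wrist_force: [0.2, -0.1, 2.8]
opening: 0.41
```

Run:
```python
from h import *
shot("side","s21",(250,130,350,220),7)
go([.556,.003,.2],88.1)
```

```text
tcp [0.5574 0.0027 0.0809] th 79.45 tilt [ 0.    -1.    -0.001] open 0.405 t 28.0 F [-0.8  0.1  3.9] q [-0.21  0.3   1.76  0.    1.08 -1.59]
total shift shares [ 0.0003 -2.3824  0.0263] turn shares [ 0.0101 -1.2575 -0.0006]
```

View pics/s21.png

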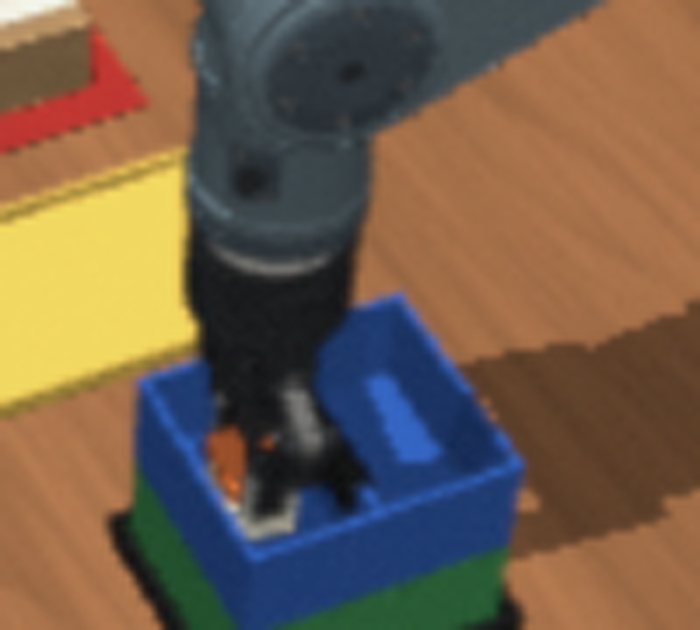

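{"op": "apply_moves", "data": {
  "plan": "0 -0.1 0 0 0 0 0.1;0 -0.3 0 0 0 0 0.1;0 -0.6 0 0 0 0 0.1;0 -0.6 0 0 0 0 0.1;0 -0.5 0 0 0 0 0.1"
}}

```text
time_s: 28.5
eef_pos: [0.5572, 0.0028, 0.1879]
eef_rot: [-0.543, 0.544, 0.452, -0.452]
wrist_force: [0.4, 0.1, -1.0]
opening: 0.411
```

{"op": "apply_moves", "data": {
  "plan": "0 -0.3 0 0 0 0 0.1;0 -0.1 0 0 0 0 0.1;0 0 0 0 0 0 0.1;0 0 0 0 0 0 0.1;0 0 0 0 0 0 0.1"
}}

```text
time_s: 29.0
eef_pos: [0.5559, 0.003, 0.2037]
eef_rot: [0.545, -0.543, -0.451, 0.453]
wrist_force: [-0.0, -0.4, -0.7]
opening: 0.409
```

Run:
```python
from h import *
shot("side","s22",(250,110,350,200),7)
path([.574,-.219,.18],88.1,15,0.1)
```

```text
from [0.5561 0.0029 0.2038] 79.45 open 0.407 t 29.05 F [-0.2 -0.3 -0.6] tilt [ 0.    -1.     0.003]
-0.07 0.01 -0.02 0 -0.02 0 0.1;-0.18 0.02 -0.05 0 -0.05 0 0.1;-0.30 0.03 -0.08 0 -0.09 0 0.1;-0.36 0.04 -0.09 0 -0.10 0 0.1;-0.36 0.04 -0.08 0 -0.10 0 0.1
-0.36 0.04 -0.08 0 -0.10 0 0.1;-0.36 0.04 -0.08 0 -0.10 0 0.1;-0.36 0.04 -0.07 0 -0.10 0 0.1;-0.36 0.04 -0.07 0 -0.10 0 0.1;-0.36 0.04 -0.06 0 -0.10 0 0.1
-0.36 0.04 -0.06 0 -0.10 0 0.1;-0.36 0.04 -0.05 0 -0.10 0 0.1;-0.31 0.03 -0.04 0 -0.09 0 0.1;-0.19 0.02 -0.02 0 -0.05 0 0.1;-0.07 0.01 -0.01 0 -0.02 0 0.1
max 0.37
```

View pics/s22.png

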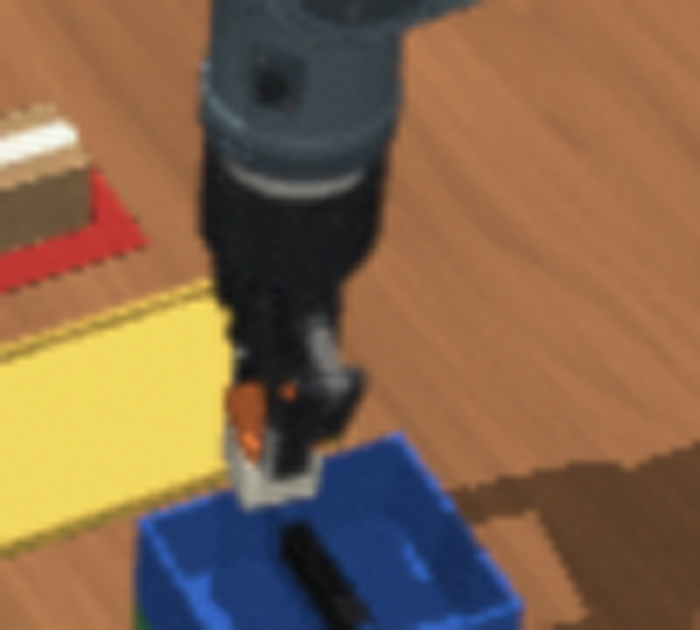

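Jar held upright and clear of the tin; blue tin is empty otherwise. Carry to the rack.

{"op": "apply_moves", "data": {
  "plan": "-0.07 0.01 -0.02 0 -0.02 0 0.1;-0.18 0.02 -0.05 0 -0.05 0 0.1;-0.30 0.03 -0.08 0 -0.09 0 0.1;-0.36 0.04 -0.09 0 -0.10 0 0.1;-0.36 0.04 -0.08 0 -0.10 0 0.1"
}}

```text
time_s: 29.55
eef_pos: [0.5621, -0.0638, 0.198]
eef_rot: [-0.534, 0.534, 0.464, -0.464]
wrist_force: [0.4, -0.4, -0.8]
opening: 0.411
```

{"op": "apply_moves", "data": {
  "plan": "-0.36 0.04 -0.08 0 -0.10 0 0.1;-0.36 0.04 -0.08 0 -0.10 0 0.1;-0.36 0.04 -0.07 0 -0.10 0 0.1;-0.36 0.04 -0.07 0 -0.10 0 0.1;-0.36 0.04 -0.06 0 -0.10 0 0.1"
}}

```text
time_s: 30.05
eef_pos: [0.5693, -0.1556, 0.1879]
eef_rot: [0.52, -0.52, -0.479, 0.48]
wrist_force: [1.3, -0.0, -1.5]
opening: 0.406
```

{"op": "apply_moves", "data": {
  "plan": "-0.36 0.04 -0.06 0 -0.10 0 0.1;-0.36 0.04 -0.05 0 -0.10 0 0.1;-0.31 0.03 -0.04 0 -0.09 0 0.1;-0.19 0.02 -0.02 0 -0.05 0 0.1;-0.07 0.01 -0.01 0 -0.02 0 0.1"
}}

```text
time_s: 30.55
eef_pos: [0.574, -0.2203, 0.1808]
eef_rot: [0.51, -0.509, -0.49, 0.49]
wrist_force: [0.2, 0.4, -1.0]
opening: 0.41
```

{"op": "apply_moves", "data": {
  "plan": "0 0.2 0 0 0 0 0.1;0 0.5 0 0 0 0 0.1;0 0.6 0 0 0 0 0.1;0 0.6 0 0 0 0 0.1;0 0.5 0 0 0 0 0.1"
}}

```text
time_s: 31.05
eef_pos: [0.5735, -0.2174, 0.059]
eef_rot: [0.51, -0.508, -0.491, 0.491]
wrist_force: [0.4, -0.1, -1.0]
opening: 0.409
```

{"op": "apply_moves", "data": {
  "plan": "0 0.3 0 0 0 0 0.1;0 0.1 0 0 0 0 0.1;0 0.05 0 0 0 0 0.1;0 0 0 0 0 0 0.1;0 0 0 0 0 0 0.1"
}}

```text
time_s: 31.55
eef_pos: [0.5753, -0.2195, 0.0402]
eef_rot: [-0.508, 0.51, 0.491, -0.49]
wrist_force: [-0.1, -0.3, -1.7]
opening: 0.411
```

Run:
```python
from h import *
shot("side","s23",(200,100,320,220),5)
go([.574,-.219,.0125],88.1)
```

```text
tcp [ 0.5752 -0.2195  0.0402] th 87.84 tilt [-0.001 -1.    -0.002] open 0.408 t 31.6 F [-1.1  1.1 -0.7] q [-0.56  0.47  1.62 -0.    1.05 -2.09]
total shift shares [0.0088 0.5532 0.025 ] turn shares [ 0.0167 -0.0371 -0.0097]
```

View pics/s23.png

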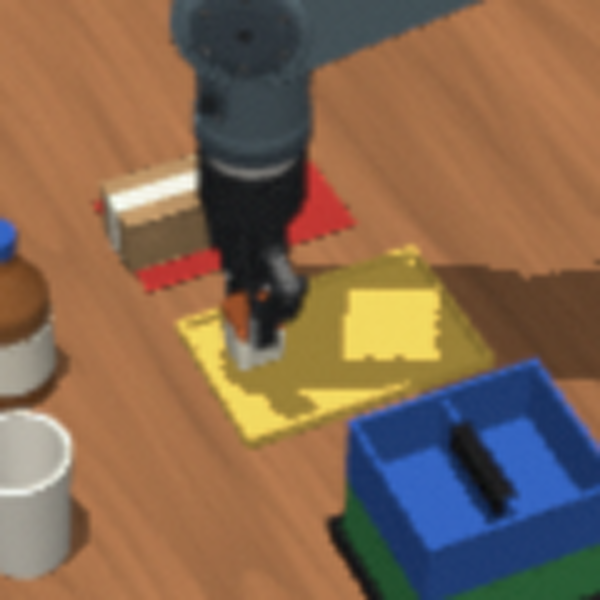

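{"op": "apply_moves", "data": {
  "plan": "0 0.15 0 0 -0.04 0 0.1;0 0.15 0 0 0 0 0.1;0 0.12 0 0 0 0 0.1;0 0.08 0 0 0 0 0.1;0 0.03 0 0 0 0 0.1"
}}

```text
time_s: 32.1
eef_pos: [0.5738, -0.2186, 0.0113]
eef_rot: [0.509, -0.508, -0.492, 0.492]
wrist_force: [-0.5, -0.1, -0.9]
opening: 0.406
```

{"op": "apply_moves", "data": {
  "plan": "0 0.02 0 0 0 0 0.1;0 0.02 0 0 0 0 0.1;0 0.02 0 0 0 0 0.1;0 0 0 0 0 0 0.1;0 0 0 0 0 0 0.1"
}}

```text
time_s: 32.6
eef_pos: [0.5743, -0.2189, 0.0109]
eef_rot: [0.508, -0.508, -0.492, 0.492]
wrist_force: [-5.7, 2.2, 10.1]
opening: 0.405
```

Contact at the expected height. Release and retreat.

{"op": "apply_moves", "data": {
  "plan": "0 -0.01 0 0 0 0 0.45;0 0 0 0 0 0 0.5;0 0 0 0 0 0 0.55;0 0 0 0 0 0 0.6;0 0 0 0 0 0 0.6"
}}

```text
time_s: 33.1
eef_pos: [0.5742, -0.2189, 0.0096]
eef_rot: [0.508, -0.508, -0.492, 0.492]
wrist_force: [1.3, 0.2, 0.5]
opening: 0.601
```

{"op": "apply_moves", "data": {
  "plan": "0 -0.1 0 0 0 0 0.6;0 -0.3 0 0 0 0 0.6;0 -0.7 0 0 0 0 0.6;0 -0.9 0 0 0 0 0.6;0 -0.9 0 0 0 0 0.6"
}}

```text
time_s: 33.6
eef_pos: [0.5741, -0.2188, 0.1573]
eef_rot: [-0.508, 0.508, 0.492, -0.492]
wrist_force: [0.4, -1.4, -0.2]
opening: 0.598
```

{"op": "apply_moves", "data": {
  "plan": "0 -0.8 0 0 0 0 0.6;0 -0.7 0 0 0 0 0.6;0 -0.5 0 0 0 0 0.6;0 -0.2 0 0 0 0 0.6;0 -0.1 0 0 0 0 0.6"
}}

```text
time_s: 34.1
eef_pos: [0.5746, -0.2191, 0.2716]
eef_rot: [-0.507, 0.509, 0.492, -0.492]
wrist_force: [-0.3, -0.0, -0.5]
opening: 0.597
```

Run:
```python
from h import *
im=shot("side","s24",(200,60,330,220),4)
im=shot("top","t24",(180,180,420,290),3)
x0,x1,y0,y1=.4,.64,-.12,.14
r=rect(im,"top",.127,x0,x1,y0,y1)
h=cv2.cvtColor(r,cv2.COLOR_BGR2HSV).astype(int);H,S,V=[h[...,i] for i in range(3)]
m=((H>100)&(H<125)&(S>120)&(V>60)).astype(np.uint8); m=cv2.morphologyEx(m,cv2.MORPH_CLOSE,np.ones((25,25)))
print(blob(m,x1,y1))
m=(V<70)&(S<120); m[:60]=0;m[-70:]=0;m[:,:70]=0;m[:,-70:]=0
print(blob(m,x1,y1))
path([.519,.009,.19],-2.6,20,0.6)
```

```text
{'c': (0.5175, 0.0066), 'L': (np.float32(141.1), np.float32(122.3)), 'long_deg': np.float32(-3.05), 'area': 16739.5}
{'c': (0.518, 0.008), 'L': (np.float32(62.4), np.float32(10.5)), 'long_deg': np.float32(87.95), 'area': 572.0}
from [ 0.5741 -0.2188  0.2696] 88.12 open 0.603 t 34.2 F [-0.3  0.2 -0.1] tilt [ 0. -1.  0.]
0.05 0.02 0.01 0 -0.15 0 0.6;0.14 0.05 0.04 0 -0.39 0 0.6;0.23 0.08 0.05 0 -0.64 0 0.6;0.27 0.09 0.04 0 -0.76 0 0.6;0.27 0.09 0.01 0 -0.76 0 0.6
0.27 0.09 -0.01 0 -0.76 0 0.6;0.27 0.09 -0.04 0 -0.76 0 0.6;0.27 0.09 -0.06 0 -0.76 0 0.6;0.26 0.09 -0.09 0 -0.76 0 0.6;0.25 0.09 -0.11 0 -0.76 0 0.6
0.24 0.09 -0.13 0 -0.76 0 0.6;0.23 0.09 -0.15 0 -0.76 0 0.6;0.21 0.09 -0.17 0 -0.76 0 0.6;0.19 0.09 -0.19 0 -0.76 0 0.6;0.18 0.09 -0.21 0 -0.76 0 0.6
0.16 0.09 -0.23 0 -0.76 0 0.6;0.14 0.09 -0.24 0 -0.76 0 0.6;0.09 0.08 -0.21 0 -0.64 0 0.6;0.05 0.05 -0.13 0 -0.39 0 0.6;0.02 0.02 -0.05 0 -0.15 0 0.6
max 0.76
```

View pics/s24.png

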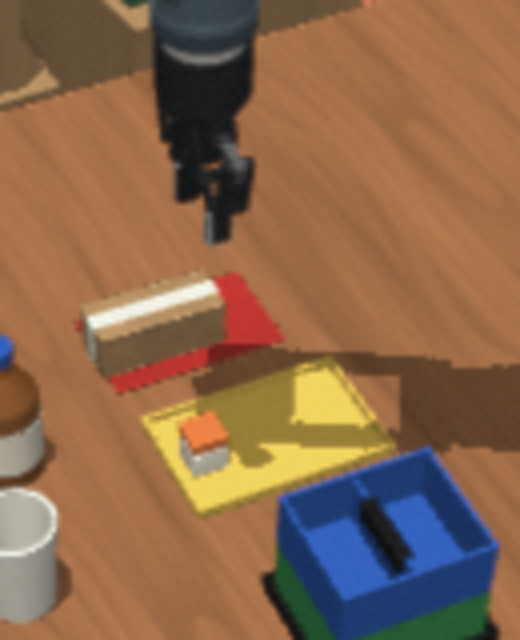

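View pics/t24.png

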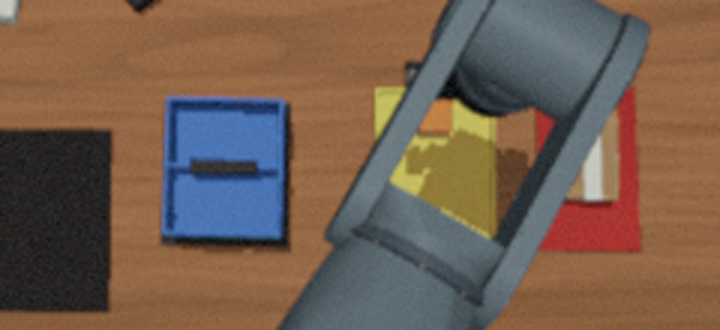

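```bash
cat >> h.py <<'E'
def carton(n="side",im=None,x0=.38,x1=.70,y0=-.52,y1=-.28):
    im=shot(n) if im is None else im
    r=rect(im,n,.053,x0,x1,y0,y1)
    h=cv2.cvtColor(r,cv2.COLOR_BGR2HSV).astype(int);H,S,V=[h[...,i] for i in range(3)]
    cv2.imwrite(f"pics/carton_{n}.png",cv2.resize(r,None,fx=2,fy=2))
E
python3 - <<'E'
from h import *
carton("side",np.load("/tmp/side.npy"));carton("top",np.load("/tmp/top.npy"))
a=cv2.imread("pics/carton_top.png");b=cv2.imread("pics/carton_side.png");cv2.imwrite("pics/c25.png",np.hstack([a,b])[:600])
E
```

```text
(no output)
```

View pics/carton_side.png

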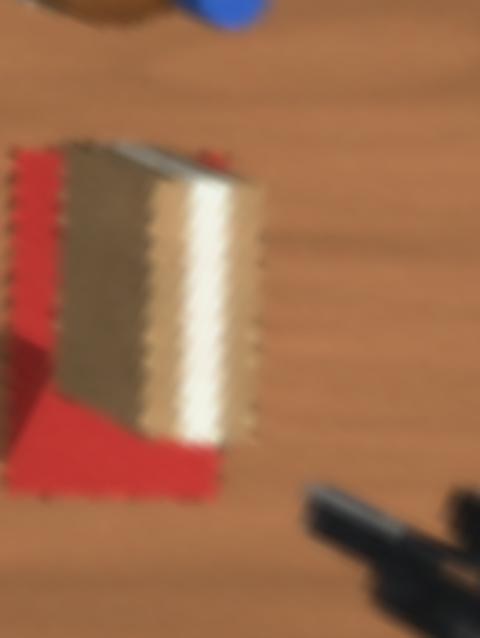

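View pics/carton_top.png

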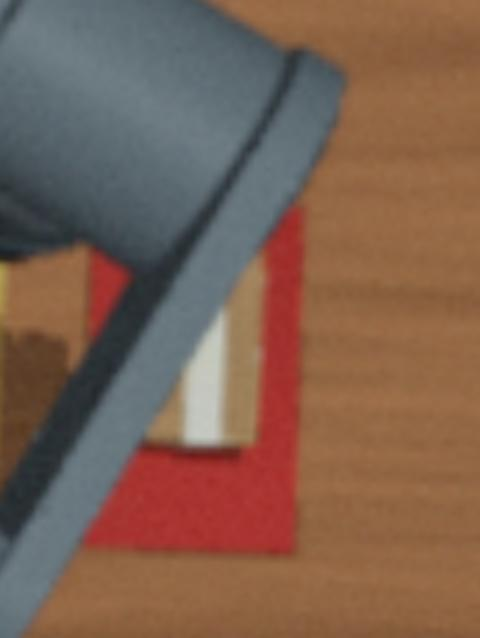

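Run:
```python
from h import *
path([.5445,-.3815,.12],87.6,15,1)
```

```text
from [ 0.5741 -0.2188  0.2696] 88.12 open 0.603 t 34.2 F [-0.3  0.2 -0.1] tilt [ 0. -1.  0.]
-0.05 0.05 0.01 0 0 0 1;-0.14 0.13 0.02 0 0 0 1;-0.23 0.21 0.03 0 0.01 0 1;-0.27 0.25 0.04 0 0.01 0 1;-0.27 0.25 0.04 0 0.01 0 1
-0.27 0.25 0.04 0 0.01 0 1;-0.27 0.25 0.04 0 0.01 0 1;-0.27 0.25 0.04 0 0.01 0 1;-0.27 0.25 0.04 0 0.01 0 1;-0.27 0.25 0.04 0 0.01 0 1
-0.27 0.25 0.04 0 0.01 0 1;-0.27 0.25 0.04 0 0.01 0 1;-0.23 0.21 0.03 0 0.01 0 1;-0.14 0.13 0.02 0 0 0 1;-0.05 0.05 0.01 0 0 0 1
max 0.37
```

{"op": "apply_moves", "data": {
  "plan": "-0.05 0.05 0.01 0 0 0 1;-0.14 0.13 0.02 0 0 0 1;-0.23 0.21 0.03 0 0.01 0 1;-0.27 0.25 0.04 0 0.01 0 1;-0.27 0.25 0.04 0 0.01 0 1"
}}

```text
time_s: 34.7
eef_pos: [0.5649, -0.2679, 0.2232]
eef_rot: [0.51, -0.509, -0.491, 0.491]
wrist_force: [-0.5, 0.3, -0.1]
opening: 0.998
```

{"op": "apply_moves", "data": {
  "plan": "-0.27 0.25 0.04 0 0.01 0 1;-0.27 0.25 0.04 0 0.01 0 1;-0.27 0.25 0.04 0 0.01 0 1;-0.27 0.25 0.04 0 0.01 0 1;-0.27 0.25 0.04 0 0.01 0 1"
}}

```text
time_s: 35.2
eef_pos: [0.5528, -0.3349, 0.1617]
eef_rot: [0.511, -0.511, -0.489, 0.489]
wrist_force: [-0.2, -0.5, 0.2]
opening: 1.0
```

{"op": "apply_moves", "data": {
  "plan": "-0.27 0.25 0.04 0 0.01 0 1;-0.27 0.25 0.04 0 0.01 0 1;-0.23 0.21 0.03 0 0.01 0 1;-0.14 0.13 0.02 0 0 0 1;-0.05 0.05 0.01 0 0 0 1"
}}

```text
time_s: 35.7
eef_pos: [0.5434, -0.382, 0.1172]
eef_rot: [0.512, -0.511, -0.488, 0.488]
wrist_force: [-0.7, 0.1, 0.2]
opening: 1.002
```

Run:
```python
from h import *
im=shot("side","s26",(200,80,300,180),6);carton("side",im)
go([.5445,-.3815,.015],87.6)
```

```text
tcp [ 0.5435 -0.3819  0.1173] th 87.33 tilt [ 0.001 -1.     0.001] open 1.0 t 35.75 F [ 0.4 -0.1 -0.9] q [-0.79  0.47  1.44 -0.    1.23 -2.31]
total shift shares [ 0.0071  2.0467 -0.0214] turn shares [-0.0062 -0.0397  0.0056]
```

View pics/s26.png

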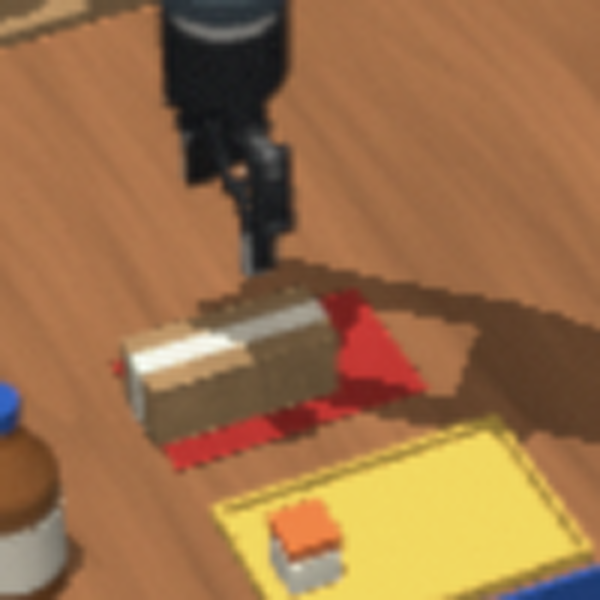

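{"op": "apply_moves", "data": {
  "plan": "0 0.3 0 0 0 0 1;0 0.5 0 0 0 0 1;0 0.5 0 0 0 0 1;0 0.4 0 0 0 0 1;0 0.25 0 0 0 0 1"
}}

```text
time_s: 36.25
eef_pos: [0.5434, -0.3799, 0.0185]
eef_rot: [0.512, -0.51, -0.489, 0.489]
wrist_force: [0.1, -0.1, 0.8]
opening: 0.999
```

{"op": "apply_moves", "data": {
  "plan": "0 0.1 0 0 0 0 0.8;0 0 0 0 0 0 0.6;0 0 0 0 0 0 0.5;0 0 0 0 0 0 0.4;0 0 0 0 0 0 0.3"
}}

```text
time_s: 36.75
eef_pos: [0.5443, -0.3817, 0.0165]
eef_rot: [-0.511, 0.512, 0.488, -0.488]
wrist_force: [0.2, 0.2, -1.2]
opening: 0.627
```

{"op": "apply_moves", "data": {
  "plan": "0 -0.1 0 0 0 0 0.3;0 -0.2 0 0 0 0 0.3;0 -0.1 0 0 0 0 0.3;0 0 0 0 0 0 0.3;0 0 0 0 0 0 0.3"
}}

```text
time_s: 37.25
eef_pos: [0.5441, -0.3816, 0.0363]
eef_rot: [-0.511, 0.512, 0.488, -0.488]
wrist_force: [-0.6, 0.6, -0.7]
opening: 0.629
```

Run:
```python
from h import *
im=shot("side","s27",(200,80,300,180),6)
path([.5137,-.3875,.036],88,5,0.3)
```

```text
from [ 0.5439 -0.3813  0.0358] 87.36 open 0.628 t 37.3 F [-0.   0.1 -2.1] tilt [ 0. -1.  0.]
-0.01 0 0.05 0 -0.01 0 0.3;-0.03 0 0.14 0 -0.02 0 0.3;-0.06 0 0.22 0 -0.03 0 0.3;-0.03 0 0.14 0 -0.02 0 0.3;-0.01 0 0.05 0 -0.01 0 0.3
max 0.23
```

View pics/s27.png

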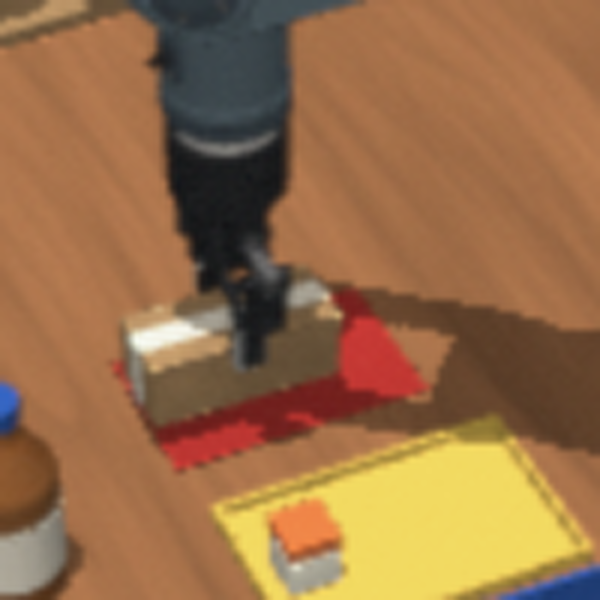

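Carton held, lifted 20 mm. Shift back, lower, release.

{"op": "apply_moves", "data": {
  "plan": "-0.01 0 0.05 0 -0.01 0 0.3;-0.03 0 0.14 0 -0.02 0 0.3;-0.06 0 0.22 0 -0.03 0 0.3;-0.03 0 0.14 0 -0.02 0 0.3;-0.01 0 0.05 0 -0.01 0 0.3"
}}

```text
time_s: 37.8
eef_pos: [0.5124, -0.3874, 0.0356]
eef_rot: [0.509, -0.509, -0.491, 0.491]
wrist_force: [1.1, -0.1, -1.7]
opening: 0.626
```

{"op": "apply_moves", "data": {
  "plan": "0 0.1 0 0 0 0 0.3;0 0.14 0 0 0 0 0.3;0 0.08 0 0 0 0 0.3;0 0.05 0 0 0 0 0.3;0 0.02 0 0 0 0 0.3"
}}

```text
time_s: 38.3
eef_pos: [0.5137, -0.3867, 0.0164]
eef_rot: [0.509, -0.508, -0.491, 0.491]
wrist_force: [-4.2, 4.1, 9.9]
opening: 0.63
```

{"op": "apply_moves", "data": {
  "plan": "0 -0.01 0 0 0 0 0.7;0 0 0 0 0 0 0.8;0 0 0 0 0 0 0.9;0 0 0 0 0 0 1;0 0 0 0 0 0 1"
}}

```text
time_s: 38.8
eef_pos: [0.5137, -0.3871, 0.0168]
eef_rot: [-0.509, 0.509, 0.491, -0.491]
wrist_force: [0.2, 0.1, -0.2]
opening: 1.004
```

{"op": "apply_moves", "data": {
  "plan": "0 -0.1 0 0 0 0 1;0 -0.4 0 0 0 0 1;0 -0.8 0 0 0 0 1;0 -0.9 0 0 0 0 1;0 -0.9 0 0 0 0 1"
}}

```text
time_s: 39.3
eef_pos: [0.5134, -0.3868, 0.1735]
eef_rot: [0.509, -0.509, -0.491, 0.491]
wrist_force: [0.2, -0.7, 0.2]
opening: 0.999
```

{"op": "apply_moves", "data": {
  "plan": "0 -0.6 0 0 0 0 1;0 -0.5 0 0 0 0 1;0 -0.3 0 0 0 0 1;0 -0.1 0 0 0 0 1;0 0 0 0 0 0 0.6"
}}

```text
time_s: 39.8
eef_pos: [0.5137, -0.3871, 0.2467]
eef_rot: [-0.509, 0.509, 0.491, -0.491]
wrist_force: [0.3, -0.1, -0.2]
opening: 0.858
```

Run:
```python
from h import *
im=shot("side","s28",(200,80,300,180),6);shot("top","t28",(80,180,420,290),2)
path([.518,.0085,.19],-2.6,20,0.6)
```

```text
from [ 0.5131 -0.3865  0.2449] 87.98 open 0.696 t 39.9 F [-0.3 -0.2 -0.7] tilt [ 0.002 -1.     0.002]
0.09 0.01 0 0 -0.15 0 0.6;0.24 0.03 0 0 -0.39 0 0.6;0.39 0.05 -0.02 0 -0.64 0 0.6;0.46 0.06 -0.05 0 -0.76 0 0.6;0.45 0.06 -0.10 0 -0.76 0 0.6
0.44 0.06 -0.14 0 -0.76 0 0.6;0.43 0.06 -0.18 0 -0.76 0 0.6;0.41 0.06 -0.21 0 -0.76 0 0.6;0.39 0.06 -0.25 0 -0.76 0 0.6;0.36 0.06 -0.29 0 -0.76 0 0.6
0.34 0.06 -0.32 0 -0.76 0 0.6;0.31 0.06 -0.35 0 -0.76 0 0.6;0.27 0.06 -0.37 0 -0.76 0 0.6;0.24 0.06 -0.40 0 -0.76 0 0.6;0.20 0.06 -0.42 0 -0.76 0 0.6
0.16 0.06 -0.43 0 -0.76 0 0.6;0.12 0.06 -0.45 0 -0.76 0 0.6;0.07 0.05 -0.38 0 -0.64 0 0.6;0.02 0.03 -0.24 0 -0.39 0 0.6;0 0.01 -0.09 0 -0.15 0 0.6
max 0.76
```

View pics/s28.png

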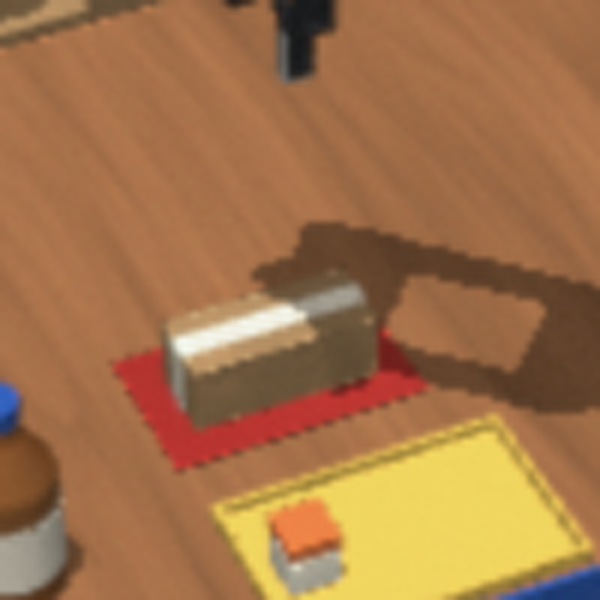

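View pics/t28.png

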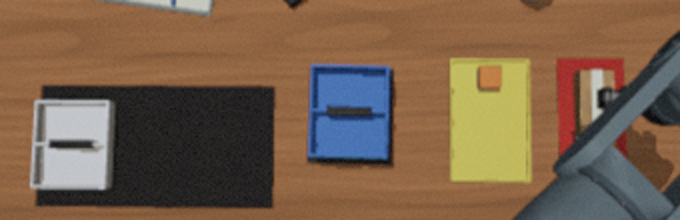

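{"op": "apply_moves", "data": {
  "plan": "0.09 0.01 0 0 -0.15 0 0.6;0.24 0.03 0 0 -0.39 0 0.6;0.39 0.05 -0.02 0 -0.64 0 0.6;0.46 0.06 -0.05 0 -0.76 0 0.6;0.45 0.06 -0.10 0 -0.76 0 0.6"
}}

```text
time_s: 40.4
eef_pos: [0.5144, -0.3036, 0.2347]
eef_rot: [-0.422, 0.421, 0.568, -0.567]
wrist_force: [0.6, 0.1, 0.2]
opening: 0.602
```

{"op": "apply_moves", "data": {
  "plan": "0.44 0.06 -0.14 0 -0.76 0 0.6;0.43 0.06 -0.18 0 -0.76 0 0.6;0.41 0.06 -0.21 0 -0.76 0 0.6;0.39 0.06 -0.25 0 -0.76 0 0.6;0.36 0.06 -0.29 0 -0.76 0 0.6"
}}

```text
time_s: 40.9
eef_pos: [0.5159, -0.1876, 0.2199]
eef_rot: [-0.283, 0.282, 0.648, -0.648]
wrist_force: [-0.1, 0.1, 0.6]
opening: 0.602
```

{"op": "apply_moves", "data": {
  "plan": "0.34 0.06 -0.32 0 -0.76 0 0.6;0.31 0.06 -0.35 0 -0.76 0 0.6;0.27 0.06 -0.37 0 -0.76 0 0.6;0.24 0.06 -0.40 0 -0.76 0 0.6;0.20 0.06 -0.42 0 -0.76 0 0.6"
}}

```text
time_s: 41.4
eef_pos: [0.5188, -0.0677, 0.205]
eef_rot: [0.133, -0.131, -0.693, 0.697]
wrist_force: [0.7, 0.3, 0.0]
opening: 0.601
```

{"op": "apply_moves", "data": {
  "plan": "0.16 0.06 -0.43 0 -0.76 0 0.6;0.12 0.06 -0.45 0 -0.76 0 0.6;0.07 0.05 -0.38 0 -0.64 0 0.6;0.02 0.03 -0.24 0 -0.39 0 0.6;0 0.01 -0.09 0 -0.15 0 0.6"
}}

```text
time_s: 41.9
eef_pos: [0.5293, 0.0508, 0.1911]
eef_rot: [0.04, -0.033, -0.688, 0.724]
wrist_force: [-0.2, 0.0, 0.7]
opening: 0.597
```

{"op": "apply_moves", "data": {
  "plan": "0 0.1 0 0 0 0 0.6;0 0.3 0 0 0 0 0.6;0 0.4 0 0 0 0 0.6;0 0.4 0 0 0 0 0.6;0 0.3 0 0 0 0 0.6"
}}

```text
time_s: 42.4
eef_pos: [0.5287, 0.0436, 0.1158]
eef_rot: [0.042, -0.035, -0.688, 0.724]
wrist_force: [0.0, 0.2, -0.1]
opening: 0.597
```

Run:
```python
from h import *
shot("side","s29",(250,130,350,220),7)
go([.518,.0085,.085],-2.7)
```

```text
tcp [0.5271 0.0436 0.1135] th 173.69 tilt [ 0.01  -0.999  0.052] open 0.597 t 42.45 F [-0.5 -0.2 -1.8] q [-0.11  0.21  1.79 -0.06  1.15 -3.12]
total shift shares [0.0982 0.6069 0.6879] turn shares [-0.4316 -0.5233  0.0997]
```

View pics/s29.png

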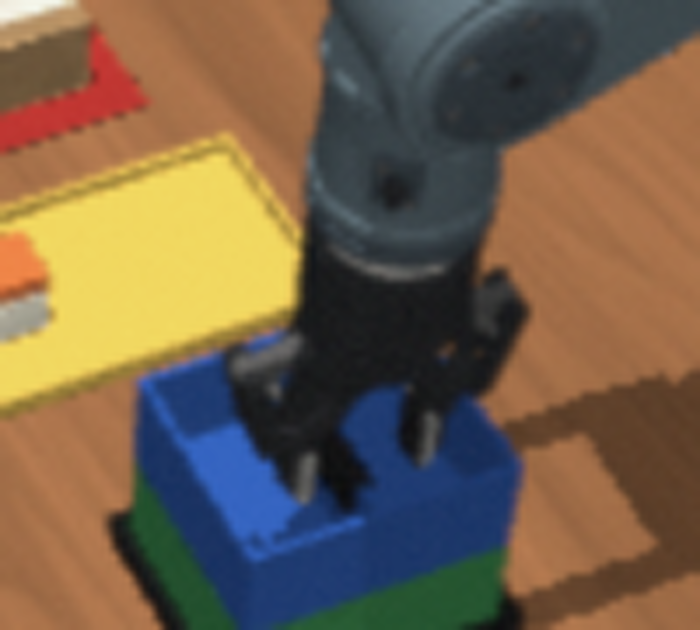

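{"op": "apply_moves", "data": {
  "plan": "0 -0.2 0 0 0 0 0.6;0 -0.4 0 0 0 0 0.6;0 -0.6 0 0 0 0 0.6;0 -0.6 0 0 0 0 0.6;0 -0.3 0 0 0 0 0.6"
}}

```text
time_s: 42.95
eef_pos: [0.5327, 0.0497, 0.2273]
eef_rot: [0.039, -0.038, -0.687, 0.724]
wrist_force: [-0.3, -0.6, 0.8]
opening: 0.603
```

```bash
sed -i 's/^    a=(th-th0+90)%180-90$/    a=th-th0/' h.py
python3 - <<'E'
from h import *
o,M=pose();print(o['eef_pos'],M)
go([.518,.0085,.22],173.69)
E
```

```text
[0.5327 0.0497 0.2273] [[-0.9941 -0.0038 -0.1083]
 [ 0.1083 -0.0518 -0.9928]
 [-0.0019 -0.9987  0.0519]]
tcp [0.5327 0.0497 0.2273] th 173.78 tilt [-0.002 -0.999  0.052] open 0.603 t 42.95 F [-0.3 -0.6  0.8] q [-0.1   0.09  1.69 -0.05  1.36 -3.12]
total shift shares [0.2033 0.19   0.843 ] turn shares [-0.4325  0.013  -0.0159]
```

{"op": "apply_moves", "data": {
  "plan": "0.03 0 0.16 0 0.4 0 0.6;0.03 0 0.17 -0.22 0.4 0 0.6;0.03 0 0.17 -0.21 0.4 0 0.6;0 0 0.16 0 0.6 0 0.6;0 0 0 0 0.2 0 0.6"
}}

```text
time_s: 43.45
eef_pos: [0.5203, 0.0174, 0.2241]
eef_rot: [0.123, -0.124, -0.696, 0.697]
wrist_force: [0.6, -0.7, -0.3]
opening: 0.601
```

Run:
```python
from h import *
o,M=pose();print(M)
go([.518,.0085,.19],157)
path([.518,.0085,.19],-2.7,25,0.6)
```

```text
[[-0.9389  0.0007 -0.3441]
 [ 0.3441 -0.001  -0.9389]
 [-0.001  -1.      0.0007]]
tcp [0.5203 0.0174 0.2241] th 159.87 tilt [-0.001 -1.     0.001] open 0.601 t 43.45 F [ 0.6 -0.7 -0.3] q [-0.19  0.05  1.73 -0.    1.36 -2.98]
total shift shares [-0.0171  0.683   0.1826] turn shares [-0.0056  0.4177 -0.0084]
from [0.5203 0.0174 0.2241] 159.87 open 0.601 t 43.45 F [ 0.6 -0.7 -0.3] tilt [-0.001 -1.     0.001]
0 0.01 0 0 0.21 0 0.6;0 0.02 0 0 0.55 0 0.6;0 0.03 0.01 0 0.90 0 0.6;0 0.03 0.01 0 1.07 0 0.6;0 0.03 0.01 0 1.07 0 0.6
0 0.03 0.01 0 1.07 0 0.6;-0.01 0.03 0.01 0 1.07 0 0.6;-0.01 0.03 0.01 0 1.07 0 0.6;-0.01 0.03 0 0 1.07 0 0.6;-0.01 0.03 0 0 1.07 0 0.6
-0.01 0.03 0 0 1.07 0 0.6;-0.01 0.03 0 0 1.07 0 0.6;-0.01 0.03 0 0 1.07 0 0.6;-0.01 0.03 0 0 1.07 0 0.6;-0.01 0.03 0 0 1.07 0 0.6
-0.01 0.03 0 0 1.07 0 0.6;-0.01 0.03 0 0 1.07 0 0.6;-0.01 0.03 0 0 1.07 0 0.6;-0.01 0.03 -0.01 0 1.07 0 0.6;-0.01 0.03 -0.01 0 1.07 0 0.6
-0.01 0.03 -0.01 0 1.07 0 0.6;0 0.03 -0.01 0 1.07 0 0.6;0 0.03 -0.01 0 0.90 0 0.6;0 0.02 0 0 0.55 0 0.6;0 0.01 0 0 0.21 0 0.6
max 1.07
```

{"op": "apply_moves", "data": {
  "plan": "0 0 0 0 0.3 0 0.6;0 0 0 0 0.7 0 0.6;0 0 0 0 1 0 0.6;0 0 0 0 1 0 0.6;0 0 0 0 1 0 0.6"
}}

```text
time_s: 43.95
eef_pos: [0.5205, 0.0189, 0.2239]
eef_rot: [0.285, -0.286, -0.647, 0.647]
wrist_force: [0.2, 0.0, 0.5]
opening: 0.598
```

{"op": "apply_moves", "data": {
  "plan": "0 0 0 0 1 0 0.6;0 0 0 0 1 0 0.6;0 0 0 0 1 0 0.6;0 0 0 0 1 0 0.6;0 0 0 0 1 0 0.6"
}}

```text
time_s: 44.45
eef_pos: [0.5205, 0.0189, 0.2239]
eef_rot: [0.464, -0.464, -0.534, 0.534]
wrist_force: [-0.3, 0.3, -0.4]
opening: 0.599
```

{"op": "apply_moves", "data": {
  "plan": "0 0 0 0 1 0 0.6;0 0 0 0 1 0 0.6;0 0 0 0 1 0 0.6;0 0 0 0 1 0 0.6;0 0 0 0 1 0 0.6"
}}

```text
time_s: 44.95
eef_pos: [0.5205, 0.0189, 0.2239]
eef_rot: [-0.601, 0.601, 0.373, -0.373]
wrist_force: [0.2, -0.4, -0.0]
opening: 0.602
```

{"op": "apply_moves", "data": {
  "plan": "0 0 0 0 1 0 0.6;0 0 0 0 1 0 0.6;0 0 0 0 1 0 0.6;0 0 0 0 1 0 0.6;0 0 0 0 1 0 0.6"
}}

```text
time_s: 45.45
eef_pos: [0.5205, 0.0189, 0.2239]
eef_rot: [-0.684, 0.684, 0.178, -0.178]
wrist_force: [-0.2, 1.0, -0.2]
opening: 0.605
```

{"op": "apply_moves", "data": {
  "plan": "0 0 0 0 1 0 0.6;0 0 0 0 1 0 0.6;0 0 0 0 1 0 0.6;0 0 0 0 0.8 0 0.6;0 0 0 0 0.4 0 0.6"
}}

```text
time_s: 45.95
eef_pos: [0.5205, 0.0189, 0.2239]
eef_rot: [-0.707, 0.707, 0.003, -0.003]
wrist_force: [-0.3, -0.6, -0.1]
opening: 0.604
```

Run:
```python
from h import *
shot("side","s30",(250,130,350,220),7)
im=shot("top")
x0,x1,y0,y1=.4,.64,-.12,.14
r=rect(im,"top",.127,x0,x1,y0,y1);cv2.imwrite("pics/m30.png",r)
go([.518,.0085,.085],-2.7)
```

```text
tcp [0.5205 0.0189 0.2238] th 0.6 tilt [ 0.    -1.    -0.001] open 0.599 t 46.05 F [ 0.1 -0.7  0.2] q [-0.19  0.05  1.73 -0.    1.36 -0.2 ]
total shift shares [-0.0529  2.7766 -0.2056] turn shares [0.0047 0.4799 0.0028]
```

View pics/s30.png

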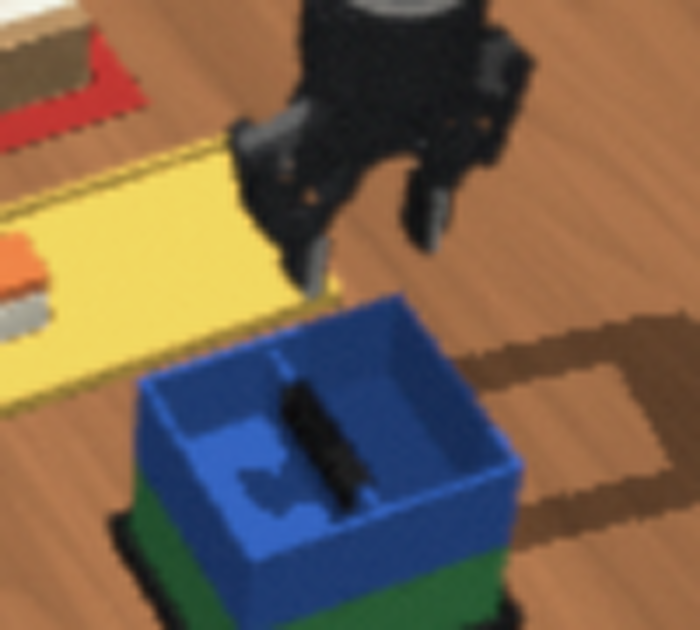

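Good: q6 = -0.2 now, tin undisturbed. Align and descend.

{"op": "apply_moves", "data": {
  "plan": "-0.02 0.1 -0.07 0 0.16 0 0.6;-0.02 0.3 -0.07 0 0.16 0 0.6;-0.01 0.4 -0.06 0 0.16 0 0.6;0 0.4 0 0 0 0 0.6;0 0.4 0 0 0 0 0.6"
}}

```text
time_s: 46.55
eef_pos: [0.5176, 0.0084, 0.1426]
eef_rot: [-0.707, 0.707, -0.017, 0.017]
wrist_force: [0.0, 0.9, -0.0]
opening: 0.6
```

{"op": "apply_moves", "data": {
  "plan": "0 0.4 0 0 0 0 0.6;0 0.3 0 0 0 0 0.6;0 0.2 0 0 0 0 0.6;0 0.15 0 0 0 0 0.6;0 0.1 0 0 0 0 0.6"
}}

```text
time_s: 47.05
eef_pos: [0.5178, 0.0085, 0.0856]
eef_rot: [-0.707, 0.707, -0.017, 0.017]
wrist_force: [-0.5, 0.3, 0.0]
opening: 0.6
```

Run:
```python
from h import *
shot("side","s31",(250,130,350,220),7)
go([.518,.0085,.085],-2.7)
```

```text
tcp [0.5174 0.0086 0.0851] th -2.73 tilt [-0.001 -1.    -0.   ] open 0.603 t 47.1 F [-1.1 -0.5 -0.6] q [-0.21  0.22  1.86 -0.    1.07 -0.16]
total shift shares [ 0.012   0.0022 -0.0011] turn shares [ 0.0036 -0.0037 -0.0073]
```

View pics/s31.png

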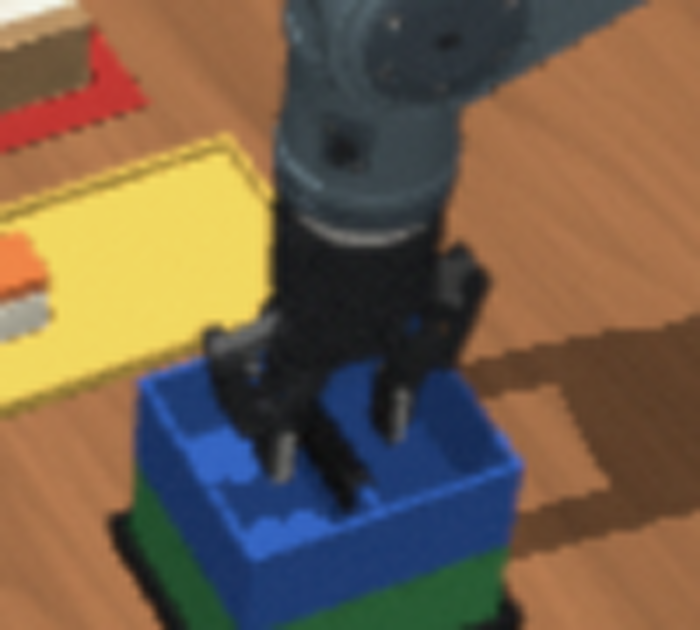

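{"op": "apply_moves", "data": {
  "plan": "0 0 0 0 0 0 0.4;0 0 0 0 0 0 0.2;0 0 0 0 0 0 0;0 0 0 0 0 0 0;0 0 0 0 0 0 0"
}}

```text
time_s: 47.6
eef_pos: [0.5185, 0.0084, 0.087]
eef_rot: [-0.707, 0.707, -0.016, 0.017]
wrist_force: [-0.8, -0.2, 5.3]
opening: 0.145
```

{"op": "apply_moves", "data": {
  "plan": "0 -0.06 0 0 0 0 0;0 -0.15 0 0 0 0 0;0 -0.3 0 0 0 0 0;0 -0.4 0 0 0 0 0;0 -0.2 0 0 0 0 0"
}}

```text
time_s: 48.1
eef_pos: [0.5184, 0.0085, 0.1432]
eef_rot: [-0.707, 0.707, -0.016, 0.017]
wrist_force: [0.1, 0.1, -0.9]
opening: 0.146
```

Run:
```python
from h import *
shot("side","s32",(250,130,350,220),7)
path([.4785,.333,.15],-1.9,15,0)
```

```text
from [0.5192 0.0083 0.1444] -2.73 open 0.143 t 48.15 F [ 1.9  0.1 -1.3] tilt [ 0.004 -1.    -0.001]
-0.02 0 0.10 0 0 0 0;-0.05 0 0.28 0 -0.01 0 0;-0.08 -0.01 0.45 0 -0.01 0 0;-0.09 -0.01 0.53 0 -0.01 0 0;-0.09 -0.01 0.53 0 -0.01 0 0
-0.09 -0.01 0.53 0 -0.01 0 0;-0.09 -0.01 0.53 0 -0.01 0 0;-0.09 -0.01 0.53 0 -0.01 0 0;-0.09 -0.01 0.53 0 -0.01 0 0;-0.09 -0.01 0.53 0 -0.01 0 0
-0.09 -0.01 0.53 0 -0.01 0 0;-0.09 -0.01 0.53 0 -0.01 0 0;-0.07 -0.01 0.45 0 -0.01 0 0;-0.04 0 0.28 0 -0.01 0 0;-0.02 0 0.10 0 0 0 0
max 0.54
```

View pics/s32.png

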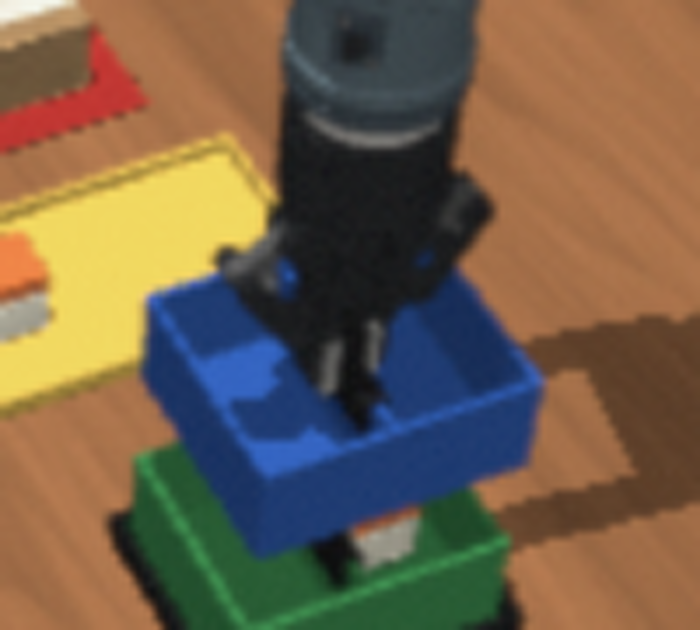

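{"op": "apply_moves", "data": {
  "plan": "-0.02 -0.1 0.10 0 0 0 0;-0.05 -0.1 0.28 0 -0.01 0 0;-0.08 -0.1 0.45 0 -0.01 0 0;-0.09 -0.01 0.53 0 -0.01 0 0;-0.09 -0.01 0.53 0 -0.01 0 0"
}}

```text
time_s: 48.65
eef_pos: [0.5046, 0.1055, 0.157]
eef_rot: [-0.707, 0.707, -0.016, 0.015]
wrist_force: [0.3, 1.3, -0.8]
opening: 0.148
```

{"op": "apply_moves", "data": {
  "plan": "-0.09 -0.01 0.53 0 -0.01 0 0;-0.09 -0.01 0.53 0 -0.01 0 0;-0.09 -0.01 0.53 0 -0.01 0 0;-0.09 -0.01 0.53 0 -0.01 0 0;-0.09 -0.01 0.53 0 -0.01 0 0"
}}

```text
time_s: 49.15
eef_pos: [0.487, 0.239, 0.1592]
eef_rot: [-0.707, 0.707, -0.013, 0.012]
wrist_force: [0.9, -0.5, -1.2]
opening: 0.143
```

{"op": "apply_moves", "data": {
  "plan": "-0.09 -0.01 0.53 0 -0.01 0 0;-0.09 -0.01 0.53 0 -0.01 0 0;-0.07 -0.01 0.45 0 -0.01 0 0;-0.04 0 0.28 0 -0.01 0 0;-0.02 0 0.10 0 0 0 0"
}}

```text
time_s: 49.65
eef_pos: [0.4751, 0.3336, 0.1607]
eef_rot: [-0.707, 0.707, -0.011, 0.01]
wrist_force: [0.5, -1.3, -1.3]
opening: 0.146
```

{"op": "apply_moves", "data": {
  "plan": "0 0.1 0 0 0 0 0;0 0.3 0 0 0 0 0;0 0.4 0 0 0 0 0;0 0.4 0 0 0 0 0;0 0.3 0 0 0 0 0"
}}

```text
time_s: 50.15
eef_pos: [0.4754, 0.3304, 0.0837]
eef_rot: [-0.706, 0.708, -0.013, 0.011]
wrist_force: [0.3, -0.6, -1.8]
opening: 0.143
```

Run:
```python
from h import *
shot("side","s33",(280,180,440,340),5)
go([.478,.330,.0265],-1.9)
```

```text
tcp [0.474  0.3299 0.0814] th -1.93 tilt [-0.006 -1.    -0.003] open 0.148 t 50.2 F [-2.7 -1.4 -3.6] q [ 0.4   0.34  1.7  -0.    1.11  0.44]
total shift shares [0.0853 1.0985 0.0089] turn shares [ 0.0282 -0.004  -0.0478]
```

View pics/s33.png

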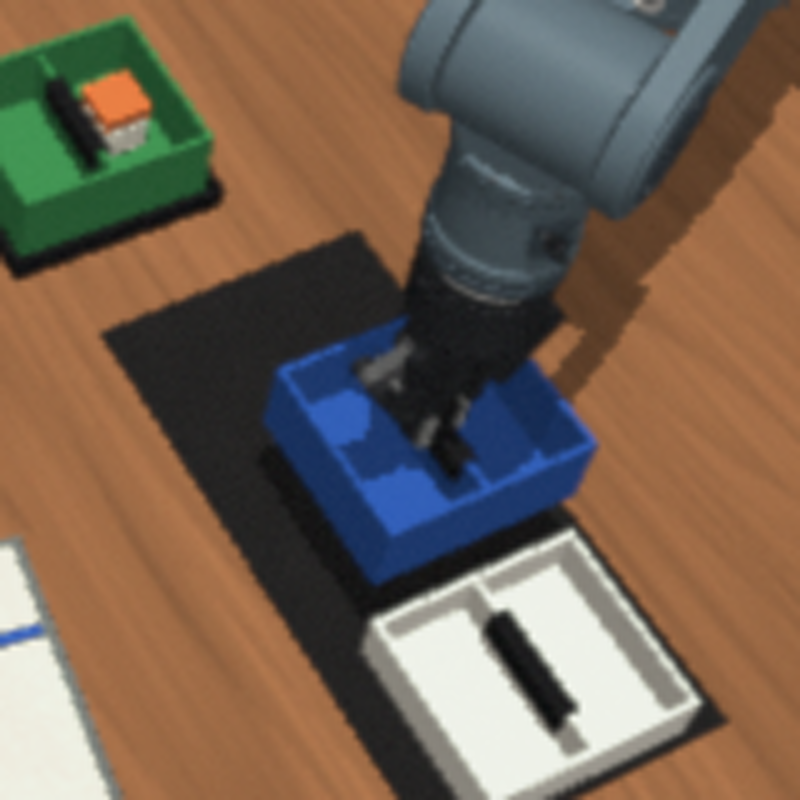

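{"op": "apply_moves", "data": {
  "plan": "0.03 0.1 0 0 0 0 0;0.02 0.2 0 0 0 0 0;0.02 0.3 0 0 0 0 0;0 0.2 0 0 0 0 0;0 0.05 0 0 0 0 0"
}}

```text
time_s: 50.7
eef_pos: [0.4786, 0.3313, 0.0419]
eef_rot: [-0.706, 0.708, -0.012, 0.01]
wrist_force: [-0.3, -0.5, -2.4]
opening: 0.15
```

Run:
```python
from h import *
shot("side","s34",(280,180,440,340),5)
go([.478,.330,.0265],-1.9)
```

```text
tcp [0.4788 0.3315 0.0423] th -1.84 tilt [-0.002 -1.    -0.002] open 0.148 t 50.75 F [-0.9 -0.1 -2.4] q [ 0.4   0.41  1.7  -0.    1.03  0.43]
total shift shares [-0.0151  0.3157 -0.0296] turn shares [ 0.0131  0.0091 -0.0188]
```

View pics/s34.png

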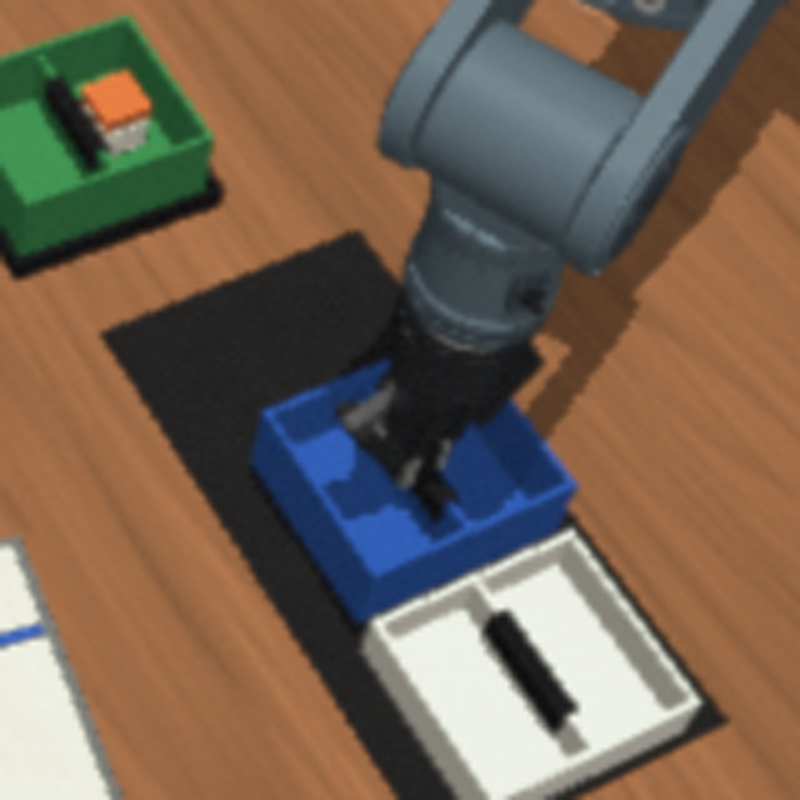

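{"op": "apply_moves", "data": {
  "plan": "-0.01 0.1 -0.02 0 0 0 0;0 0.1 -0.02 0 0 0 0;0 0.06 -0.01 0 0 0 0;0 0.03 0 0 0 0 0;0 0.01 0 0 0 0 0"
}}

```text
time_s: 51.25
eef_pos: [0.4792, 0.3293, 0.0287]
eef_rot: [-0.707, 0.707, -0.011, 0.011]
wrist_force: [-0.7, -0.8, -1.6]
opening: 0.145
```

{"op": "apply_moves", "data": {
  "plan": "0 0.02 0 0 0 0 0;0 0.02 0 0 0 0 0;0 0.02 0 0 0 0 0;0 0 0 0 0 0 0;0 0 0 0 0 0 0"
}}

```text
time_s: 51.75
eef_pos: [0.4792, 0.3294, 0.0258]
eef_rot: [-0.707, 0.707, -0.011, 0.011]
wrist_force: [0.3, -0.6, -0.8]
opening: 0.142
```

{"op": "apply_moves", "data": {
  "plan": "0 0.02 0 0 0 0 0;0 0.02 0 0 0 0 0;0 0 0 0 0 0 0;0 0 0 0 0 0 0;0 0 0 0 0 0 0"
}}

```text
time_s: 52.25
eef_pos: [0.4794, 0.3295, 0.025]
eef_rot: [-0.707, 0.707, -0.011, 0.011]
wrist_force: [-3.0, -2.1, 8.4]
opening: 0.144
```

{"op": "apply_moves", "data": {
  "plan": "0 -0.01 0 0 0 0 0.25;0 0 0 0 0 0 0.4;0 0 0 0 0 0 0.5;0 0 0 0 0 0 0.5;0 0 0 0 0 0 0.5"
}}

```text
time_s: 52.75
eef_pos: [0.4792, 0.3293, 0.0242]
eef_rot: [-0.707, 0.707, -0.011, 0.011]
wrist_force: [-0.2, -0.2, 0.3]
opening: 0.501
```

{"op": "apply_moves", "data": {
  "plan": "0 -0.1 0 0 0 0 0.5;0 -0.4 0 0 0 0 0.5;0 -0.8 0 0 0 0 0.5;0 -0.9 0 0 0 0 0.5;0 -0.9 0 0 0 0 0.5"
}}

```text
time_s: 53.25
eef_pos: [0.4788, 0.3293, 0.181]
eef_rot: [-0.707, 0.707, -0.012, 0.011]
wrist_force: [0.5, -0.3, -0.2]
opening: 0.501
```

{"op": "apply_moves", "data": {
  "plan": "0 -0.6 0 0 0 0 0.6;0 -0.4 0 0 0 0 0.6;0 -0.2 0 0 0 0 0.6;0 0 0 0 0 0 0.6;0 0 0 0 0 0 0.6"
}}

```text
time_s: 53.75
eef_pos: [0.4787, 0.3292, 0.2381]
eef_rot: [-0.707, 0.707, -0.012, 0.011]
wrist_force: [-0.5, 0.3, -1.0]
opening: 0.604
```

Run:
```python
from h import *
im=shot("top","t35",(80,180,420,290),2);s=shot("side","s35",(200,80,440,340),3)
jar(.061,"top",im);jar(.061,"side",s)
x0,x1,y0,y1=.4,.64,-.12,.14
r=rect(im,"top",.070,x0,x1,y0,y1)
h=cv2.cvtColor(r,cv2.COLOR_BGR2HSV).astype(int);H,S,V=[h[...,i] for i in range(3)]
m=((H>45)&(H<90)&(S>80)).astype(np.uint8); m=cv2.morphologyEx(m,cv2.MORPH_CLOSE,np.ones((45,45)))
print(blob(m,x1,y1))
r=rect(im,"top",.065,.34,.62,.1,.56)
h=cv2.cvtColor(r,cv2.COLOR_BGR2HSV).astype(int);H,S,V=[h[...,i] for i in range(3)]
m=((H>100)&(H<125)&(S>120)&(V>60)).astype(np.uint8); m=cv2.morphologyEx(m,cv2.MORPH_CLOSE,np.ones((25,25)))
print("blue",blob(m,.62,.56))
go([.48,.009,.2],88)
```

```text
top {'c': (0.4875, 0.0053), 'L': (np.float32(30.6), np.float32(30.3)), 'long_deg': np.float32(-1.51), 'area': 3500.5}
side {'c': (0.4888, 0.0085), 'L': (np.float32(36.0), np.float32(35.5)), 'long_deg': np.float32(-90.0), 'area': 4691.5}
{'c': (0.5178, 0.0076), 'L': (np.float32(146.2), np.float32(124.7)), 'long_deg': np.float32(-3.09), 'area': 17652.5}
blue {'c': (0.48, 0.3235), 'L': (np.float32(146.0), np.float32(127.0)), 'long_deg': np.float32(0.0), 'area': 16443.5}
tcp [0.4783 0.3291 0.2374] th -1.84 tilt [-0.003 -1.    -0.002] open 0.598 t 53.85 F [-0.4  0.4 -0.4] q [ 0.4   0.18  1.57 -0.    1.4   0.43]
total shift shares [ 0.2411  0.7591 -6.3956] turn shares [ -0.0071 -13.0671  -0.0318]
```

View pics/s35.png

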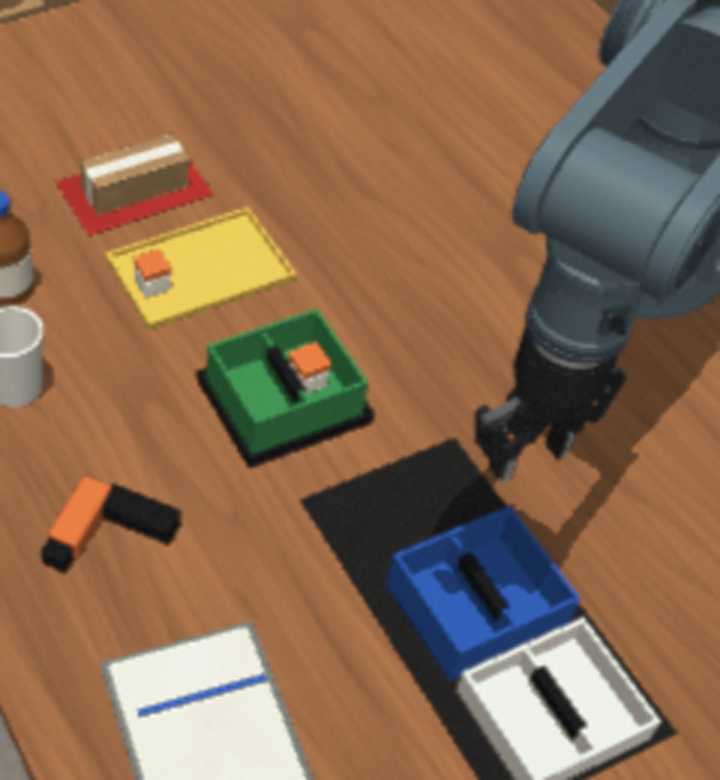

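View pics/jar_top.png

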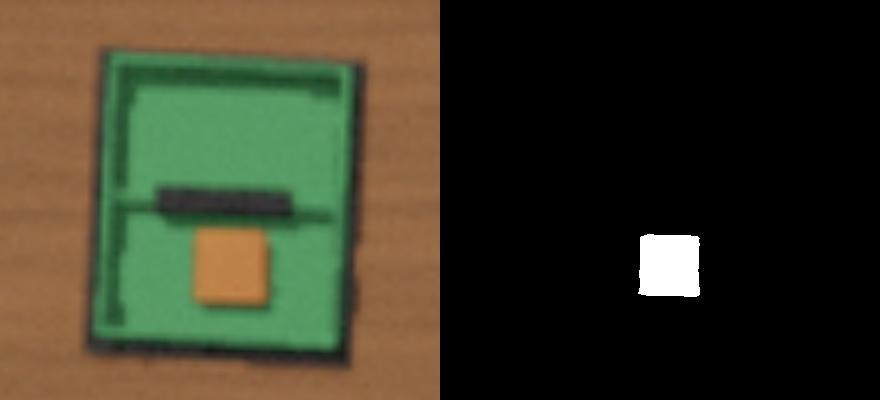

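View pics/jar_side.png

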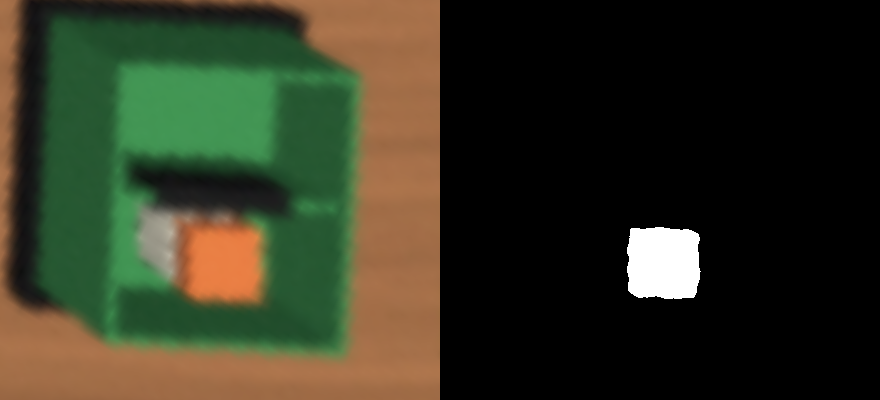

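Run:
```python
from h import *
path([.488,.0065,.13],88.3,20,0.6)
```

```text
from [0.4783 0.3291 0.2374] -1.84 open 0.598 t 53.85 F [-0.4  0.4 -0.4] tilt [-0.003 -1.    -0.002]
0 0.02 -0.07 0 -0.15 0 0.6;0.01 0.06 -0.19 0 -0.40 0 0.6;0 0.11 -0.32 0 -0.64 0 0.6;-0.03 0.13 -0.38 0 -0.77 0 0.6;-0.06 0.13 -0.37 0 -0.77 0 0.6
-0.10 0.13 -0.36 0 -0.77 0 0.6;-0.13 0.13 -0.35 0 -0.77 0 0.6;-0.16 0.13 -0.34 0 -0.77 0 0.6;-0.19 0.13 -0.32 0 -0.77 0 0.6;-0.22 0.13 -0.30 0 -0.77 0 0.6
-0.25 0.13 -0.28 0 -0.77 0 0.6;-0.28 0.13 -0.26 0 -0.77 0 0.6;-0.30 0.13 -0.23 0 -0.77 0 0.6;-0.32 0.13 -0.20 0 -0.77 0 0.6;-0.34 0.13 -0.17 0 -0.77 0 0.6
-0.35 0.13 -0.14 0 -0.77 0 0.6;-0.36 0.13 -0.11 0 -0.77 0 0.6;-0.31 0.11 -0.06 0 -0.64 0 0.6;-0.19 0.06 -0.02 0 -0.40 0 0.6;-0.07 0.02 -0.01 0 -0.15 0 0.6
max 0.77
```

{"op": "apply_moves", "data": {
  "plan": "0 0.02 -0.07 0 -0.15 0 0.6;0.01 0.06 -0.19 0 -0.40 0 0.6;0 0.11 -0.32 0 -0.64 0 0.6;-0.03 0.13 -0.38 0 -0.77 0 0.6;-0.06 0.13 -0.37 0 -0.77 0 0.6"
}}

```text
time_s: 54.35
eef_pos: [0.4809, 0.2618, 0.2157]
eef_rot: [-0.699, 0.699, 0.105, -0.106]
wrist_force: [0.7, 0.8, -0.9]
opening: 0.599
```

{"op": "apply_moves", "data": {
  "plan": "-0.10 0.13 -0.36 0 -0.77 0 0.6;-0.13 0.13 -0.35 0 -0.77 0 0.6;-0.16 0.13 -0.34 0 -0.77 0 0.6;-0.19 0.13 -0.32 0 -0.77 0 0.6;-0.22 0.13 -0.30 0 -0.77 0 0.6"
}}

```text
time_s: 54.85
eef_pos: [0.484, 0.1684, 0.1833]
eef_rot: [-0.656, 0.656, 0.262, -0.264]
wrist_force: [0.5, 0.2, -0.3]
opening: 0.599
```

{"op": "apply_moves", "data": {
  "plan": "-0.25 0.13 -0.28 0 -0.77 0 0.6;-0.28 0.13 -0.26 0 -0.77 0 0.6;-0.30 0.13 -0.23 0 -0.77 0 0.6;-0.32 0.13 -0.20 0 -0.77 0 0.6;-0.34 0.13 -0.17 0 -0.77 0 0.6"
}}

```text
time_s: 55.35
eef_pos: [0.4862, 0.0739, 0.1509]
eef_rot: [0.579, -0.579, -0.406, 0.407]
wrist_force: [-0.2, -0.2, 0.2]
opening: 0.606
```

{"op": "apply_moves", "data": {
  "plan": "-0.35 0.13 -0.14 0 -0.77 0 0.6;-0.36 0.13 -0.11 0 -0.77 0 0.6;-0.31 0.11 -0.06 0 -0.64 0 0.6;-0.19 0.06 -0.02 0 -0.40 0 0.6;-0.07 0.02 -0.01 0 -0.15 0 0.6"
}}

```text
time_s: 55.85
eef_pos: [0.4882, 0.0073, 0.1284]
eef_rot: [0.506, -0.505, -0.494, 0.495]
wrist_force: [-0.1, 1.2, -0.1]
opening: 0.602
```

{"op": "apply_moves", "data": {
  "plan": "0 0.1 0 0 0 0 0.6;0 0.3 0 0 0 0 0.6;0 0.3 0 0 0 0 0.6;0 0.2 0 0 0 0 0.6;0 0.1 0 0 0 0 0.6"
}}

```text
time_s: 56.35
eef_pos: [0.4883, 0.0088, 0.0783]
eef_rot: [0.506, -0.505, -0.494, 0.495]
wrist_force: [0.3, 0.3, 0.2]
opening: 0.605
```

Run:
```python
from h import *
shot("side","s36",(250,130,350,230),7)
go([.488,.0065,.0226],88.3)
```

```text
tcp [0.4881 0.0088 0.0781] th 88.65 tilt [-0.    -1.     0.002] open 0.603 t 56.4 F [-0.3  0.1 -1.1] q [-0.23  0.17  1.93 -0.    1.05 -1.77]
total shift shares [-0.0453  1.1095 -0.0017] turn shares [-0.0182  0.0512 -0.0006]
```

View pics/s36.png

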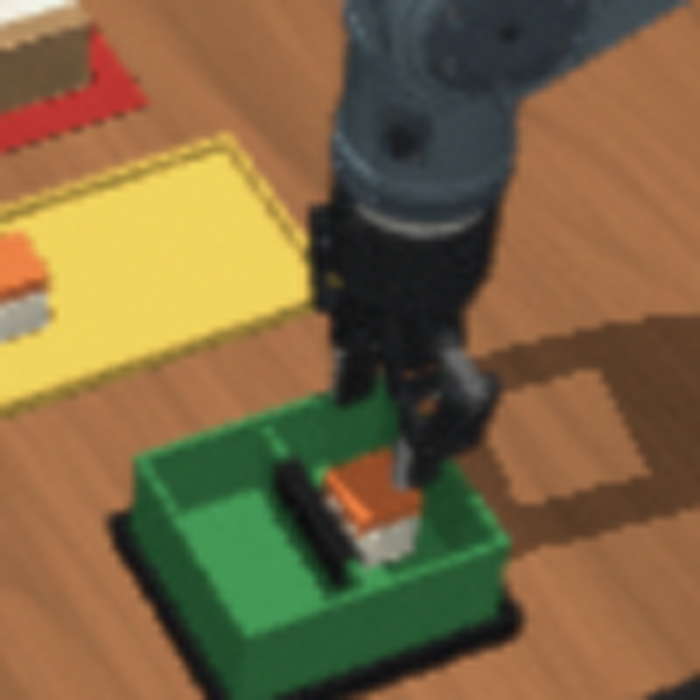

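{"op": "apply_moves", "data": {
  "plan": "-0.02 0.15 0 0 0.05 0 0.6;-0.02 0.25 0 0 0 0 0.6;0 0.25 0 0 0 0 0.6;0 0.2 0 0 0 0 0.6;0 0.1 0 0 0 0 0.6"
}}

```text
time_s: 56.9
eef_pos: [0.488, 0.0064, 0.0304]
eef_rot: [0.508, -0.507, -0.492, 0.493]
wrist_force: [0.3, -0.6, -0.2]
opening: 0.598
```

Run:
```python
from h import *
shot("side","s37",(250,130,350,230),7)
go([.488,.0065,.0226],88.3)
```

```text
tcp [0.4878 0.0064 0.0302] th 88.29 tilt [ 0.    -1.     0.003] open 0.602 t 56.95 F [-1.7 -0.1 -0.3] q [-0.23  0.25  1.95 -0.    0.94 -1.77]
total shift shares [ 0.0018  0.1515 -0.0046] turn shares [-0.0224 -0.0021  0.0003]
```

View pics/s37.png

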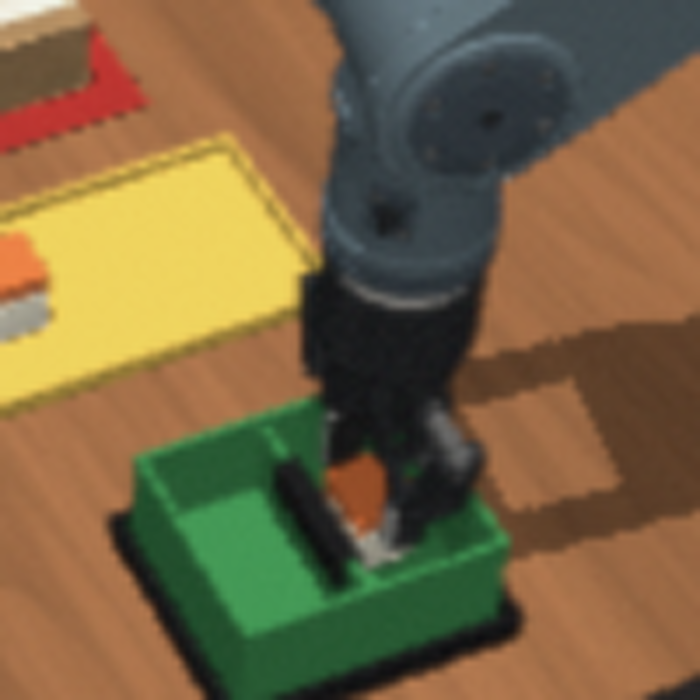

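{"op": "apply_moves", "data": {
  "plan": "0 0.06 0 0 0 0 0.6;0 0.05 0 0 0 0 0.6;0 0.04 0 0 0 0 0.6;0 0 0 0 0 0 0.5;0 0 0 0 0 0 0.4"
}}

```text
time_s: 57.45
eef_pos: [0.4893, 0.0061, 0.0249]
eef_rot: [-0.507, 0.508, 0.493, -0.493]
wrist_force: [-0.7, 0.1, -0.8]
opening: 0.412
```

{"op": "apply_moves", "data": {
  "plan": "0 0 0 0 0 0 0.3;0 0 0 0 0 0 0.2;0 0 0 0 0 0 0.1;0 0 0 0 0 0 0.1;0 0 0 0 0 0 0.1"
}}

```text
time_s: 57.95
eef_pos: [0.4893, 0.0061, 0.0249]
eef_rot: [-0.507, 0.508, 0.493, -0.493]
wrist_force: [-0.1, 0.3, 5.2]
opening: 0.403
```

{"op": "apply_moves", "data": {
  "plan": "0 -0.1 0 0 0 0 0.1;0 -0.3 0 0 0 0 0.1;0 -0.6 0 0 0 0 0.1;0 -0.6 0 0 0 0 0.1;0 -0.5 0 0 0 0 0.1"
}}

```text
time_s: 58.45
eef_pos: [0.4888, 0.0063, 0.1308]
eef_rot: [-0.507, 0.507, 0.492, -0.493]
wrist_force: [0.3, -0.4, -0.9]
opening: 0.406
```

{"op": "apply_moves", "data": {
  "plan": "0 -0.3 0 0 0 0 0.1;0 -0.1 0 0 0 0 0.1;0 0 0 0 0 0 0.1;0 0 0 0 0 0 0.1;0 0 0 0 0 0 0.1"
}}

```text
time_s: 58.95
eef_pos: [0.488, 0.0065, 0.1482]
eef_rot: [0.508, -0.507, -0.492, 0.493]
wrist_force: [-0.6, 1.0, -1.0]
opening: 0.404
```

Run:
```python
from h import *
shot("side","s38",(250,110,350,210),7)
path([.53,-.2175,.14],88.1,15,0.1)
```

```text
from [0.4882 0.0064 0.1483] 88.3 open 0.411 t 59.0 F [-0.1 -0.  -0.6] tilt [-0.    -1.     0.002]
-0.07 0 -0.02 0 0 0 0.1;-0.19 0.01 -0.04 0 0 0 0.1;-0.31 0.01 -0.07 0 0 0 0.1;-0.37 0.01 -0.08 0 0 0 0.1;-0.37 0.01 -0.08 0 0 0 0.1
-0.37 0.01 -0.08 0 0 0 0.1;-0.37 0.01 -0.08 0 0 0 0.1;-0.37 0.01 -0.08 0 0 0 0.1;-0.37 0.01 -0.08 0 0 0 0.1;-0.37 0.01 -0.08 0 0 0 0.1
-0.37 0.01 -0.08 0 0 0 0.1;-0.37 0.01 -0.08 0 0 0 0.1;-0.31 0.01 -0.07 0 0 0 0.1;-0.19 0.01 -0.04 0 0 0 0.1;-0.07 0 -0.02 0 0 0 0.1
max 0.38
```

View pics/s38.png

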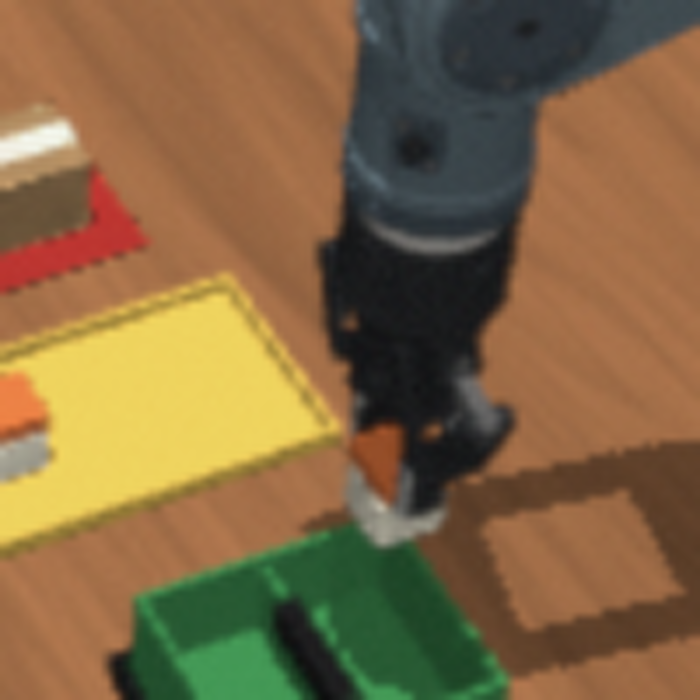

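Run:
```python
from h import *
path([.510,-.217,.13],88.1,15,0.1)
```

```text
from [0.4882 0.0064 0.1483] 88.3 open 0.411 t 59.0 F [-0.1 -0.  -0.6] tilt [-0.    -1.     0.002]
-0.07 0.01 -0.01 0 0 0 0.1;-0.19 0.02 -0.02 0 0 0 0.1;-0.31 0.03 -0.04 0 0 0 0.1;-0.37 0.03 -0.05 0 0 0 0.1;-0.37 0.03 -0.05 0 0 0 0.1
-0.37 0.03 -0.05 0 0 0 0.1;-0.37 0.03 -0.05 0 0 0 0.1;-0.37 0.03 -0.05 0 0 0 0.1;-0.37 0.03 -0.05 0 0 0 0.1;-0.37 0.03 -0.05 0 0 0 0.1
-0.37 0.03 -0.05 0 0 0 0.1;-0.37 0.03 -0.05 0 0 0 0.1;-0.31 0.03 -0.04 0 0 0 0.1;-0.19 0.02 -0.02 0 0 0 0.1;-0.07 0.01 -0.01 0 0 0 0.1
max 0.37
```

{"op": "apply_moves", "data": {
  "plan": "-0.07 0.01 -0.01 0 0 0 0.1;-0.19 0.02 -0.02 0 0 0 0.1;-0.31 0.03 -0.04 0 0 0 0.1;-0.37 0.03 -0.05 0 0 0 0.1;-0.37 0.03 -0.05 0 0 0 0.1"
}}

```text
time_s: 59.5
eef_pos: [0.4955, -0.0607, 0.1433]
eef_rot: [-0.507, 0.507, 0.492, -0.493]
wrist_force: [-0.2, -0.1, -1.1]
opening: 0.408
```

{"op": "apply_moves", "data": {
  "plan": "-0.37 0.03 -0.05 0 0 0 0.1;-0.37 0.03 -0.05 0 0 0 0.1;-0.37 0.03 -0.05 0 0 0 0.1;-0.37 0.03 -0.05 0 0 0 0.1;-0.37 0.03 -0.05 0 0 0 0.1"
}}

```text
time_s: 60.0
eef_pos: [0.5051, -0.1539, 0.1358]
eef_rot: [-0.507, 0.508, 0.492, -0.493]
wrist_force: [0.5, -0.7, -1.0]
opening: 0.41
```

{"op": "apply_moves", "data": {
  "plan": "-0.37 0.03 -0.05 0 0 0 0.1;-0.37 0.03 -0.05 0 0 0 0.1;-0.31 0.03 -0.04 0 0 0 0.1;-0.19 0.02 -0.02 0 0 0 0.1;-0.07 0.01 -0.01 0 0 0 0.1"
}}

```text
time_s: 60.5
eef_pos: [0.5118, -0.2191, 0.1299]
eef_rot: [-0.508, 0.508, 0.492, -0.492]
wrist_force: [-0.7, 0.6, -0.2]
opening: 0.413
```

{"op": "apply_moves", "data": {
  "plan": "0 0.1 0 0 0 0 0.1;0 0.4 0 0 0 0 0.1;0 0.5 0 0 0 0 0.1;0 0.5 0 0 0 0 0.1;0 0.3 0 0 0 0 0.1"
}}

```text
time_s: 61.0
eef_pos: [0.5107, -0.2164, 0.038]
eef_rot: [0.508, -0.506, -0.492, 0.493]
wrist_force: [-0.4, -0.5, -0.8]
opening: 0.409
```

{"op": "apply_moves", "data": {
  "plan": "0 0.1 0 0 0 0 0.1;0 0.04 0 0 0 0 0.1;0 0 0 0 0 0 0.1;0 0 0 0 0 0 0.1;0 0 0 0 0 0 0.1"
}}

```text
time_s: 61.5
eef_pos: [0.5125, -0.2185, 0.0342]
eef_rot: [-0.507, 0.508, 0.493, -0.493]
wrist_force: [0.3, -0.1, -0.7]
opening: 0.405
```

Run:
```python
from h import *
shot("side","s39",(200,100,320,220),5)
go([.510,-.217,.0130],88.1)
```

```text
tcp [ 0.5124 -0.2185  0.034 ] th 88.3 tilt [-0.001 -1.    -0.001] open 0.409 t 61.55 F [-0.2 -0.1 -1.1] q [-0.62  0.37  1.78 -0.    0.99 -2.16]
total shift shares [0.0286 0.4201 0.0487] turn shares [ 0.0108  0.0286 -0.0117]
```

View pics/s39.png

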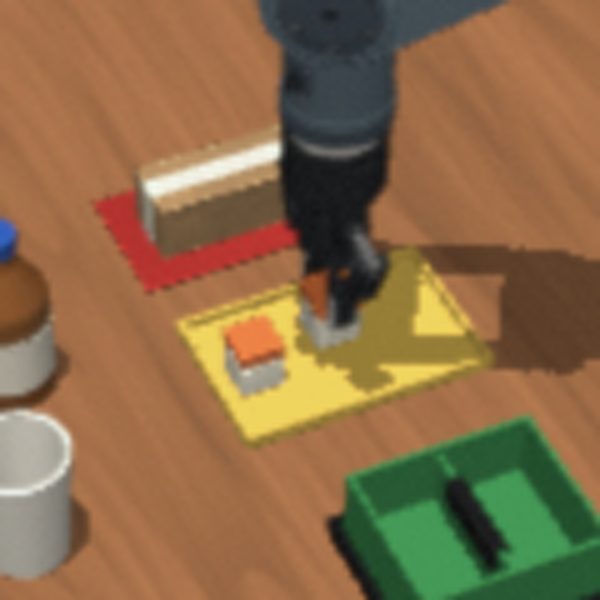

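{"op": "apply_moves", "data": {
  "plan": "0 0.14 0 0 0 0 0.1;0 0.14 0 0 0 0 0.1;0 0.1 0 0 0 0 0.1;0 0.04 0 0 0 0 0.1;0 0.01 0 0 0 0 0.1"
}}

```text
time_s: 62.05
eef_pos: [0.5112, -0.2177, 0.0119]
eef_rot: [0.508, -0.507, -0.492, 0.493]
wrist_force: [-5.9, 2.4, 13.1]
opening: 0.406
```

{"op": "apply_moves", "data": {
  "plan": "0 0.02 0 0 0 0 0.1;0 0.02 0 0 0 0 0.1;0 0 0 0 0 0 0.1;0 0 0 0 0 0 0.1;0 0 0 0 0 0 0.1"
}}

```text
time_s: 62.55
eef_pos: [0.5113, -0.2177, 0.0119]
eef_rot: [0.508, -0.507, -0.492, 0.493]
wrist_force: [-11.5, 6.0, 26.9]
opening: 0.406
```

{"op": "apply_moves", "data": {
  "plan": "0 -0.04 0 0 0 0 0.1;0 0 0 0 0 0 0.45;0 0 0 0 0 0 0.5;0 0 0 0 0 0 0.55;0 0 0 0 0 0 0.6"
}}

```text
time_s: 63.05
eef_pos: [0.5116, -0.218, 0.0112]
eef_rot: [0.507, -0.507, -0.492, 0.493]
wrist_force: [-1.3, 0.7, 0.0]
opening: 0.602
```

{"op": "apply_moves", "data": {
  "plan": "0 0 0 0 0 0 0.6;0 -0.1 0 0 0 0 0.6;0 -0.4 0 0 0 0 0.6;0 -0.8 0 0 0 0 0.6;0 -0.9 0 0 0 0 0.6"
}}

```text
time_s: 63.55
eef_pos: [0.5106, -0.2173, 0.1217]
eef_rot: [0.508, -0.506, -0.492, 0.493]
wrist_force: [0.4, -0.5, 1.2]
opening: 0.602
```

{"op": "apply_moves", "data": {
  "plan": "0 -0.8 0 0 0 0 0.6;0 -0.6 0 0 0 0 0.6;0 -0.3 0 0 0 0 0.6;0 -0.1 0 0 0 0 0.6;0 0 0 0 0 0 0.6"
}}

```text
time_s: 64.05
eef_pos: [0.5116, -0.2179, 0.2111]
eef_rot: [0.507, -0.507, -0.492, 0.493]
wrist_force: [-0.4, -0.2, -0.1]
opening: 0.6
```

Run:
```python
from h import *
shot("side","s40",(200,60,420,300),3)
path([.518,.0085,.13],-2.9,20,0.6)
```

```text
from [ 0.5111 -0.2175  0.2101] 88.3 open 0.602 t 64.1 F [ 0.1  0.8 -0.7] tilt [ 0.001 -1.     0.002]
0.05 0.02 0 0 0.15 0 0.6;0.14 0.05 0 0 0.40 0 0.6;0.22 0.08 0.01 0 0.65 0 0.6;0.26 0.09 0.04 0 0.78 0 0.6;0.26 0.09 0.06 0 0.78 0 0.6
0.25 0.09 0.09 0 0.78 0 0.6;0.24 0.09 0.11 0 0.78 0 0.6;0.23 0.09 0.13 0 0.78 0 0.6;0.22 0.09 0.15 0 0.78 0 0.6;0.20 0.09 0.17 0 0.78 0 0.6
0.19 0.09 0.19 0 0.78 0 0.6;0.17 0.09 0.21 0 0.78 0 0.6;0.15 0.09 0.22 0 0.78 0 0.6;0.13 0.09 0.23 0 0.78 0 0.6;0.10 0.09 0.24 0 0.78 0 0.6
0.08 0.09 0.25 0 0.78 0 0.6;0.06 0.09 0.26 0 0.78 0 0.6;0.03 0.08 0.22 0 0.65 0 0.6;0.01 0.05 0.14 0 0.40 0 0.6;0 0.02 0.05 0 0.15 0 0.6
max 0.78
```

View pics/s40.png

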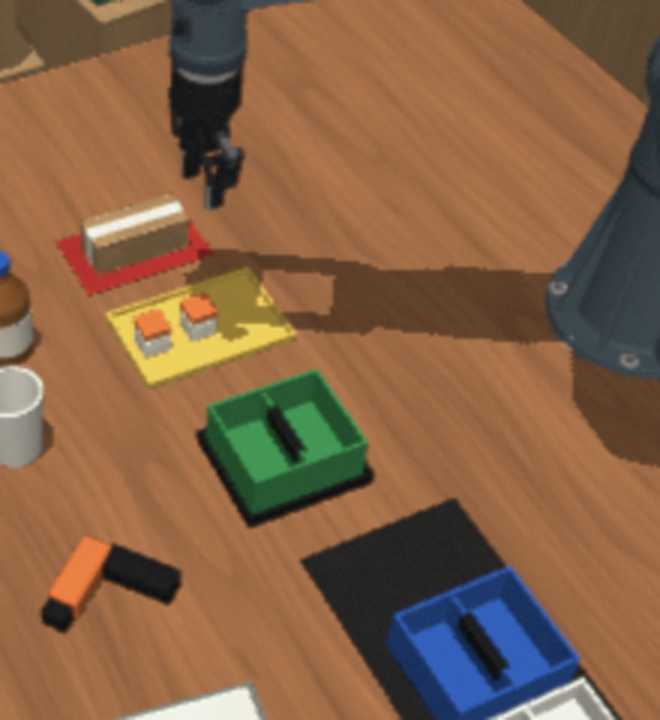

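Both jars upright in the rack, carton on the pad, green tin empty. To the green handle (turn direction is positive now).

{"op": "apply_moves", "data": {
  "plan": "0.05 0.02 0 0 0.15 0 0.6;0.14 0.05 0 0 0.40 0 0.6;0.22 0.08 0.01 0 0.65 0 0.6;0.26 0.09 0.04 0 0.78 0 0.6;0.26 0.09 0.06 0 0.78 0 0.6"
}}

```text
time_s: 64.6
eef_pos: [0.5127, -0.17, 0.193]
eef_rot: [0.584, -0.582, -0.4, 0.401]
wrist_force: [-0.3, -0.2, 0.7]
opening: 0.597
```

{"op": "apply_moves", "data": {
  "plan": "0.25 0.09 0.09 0 0.78 0 0.6;0.24 0.09 0.11 0 0.78 0 0.6;0.23 0.09 0.13 0 0.78 0 0.6;0.22 0.09 0.15 0 0.78 0 0.6;0.20 0.09 0.17 0 0.78 0 0.6"
}}

```text
time_s: 65.1
eef_pos: [0.5145, -0.1038, 0.1705]
eef_rot: [0.66, -0.659, -0.254, 0.256]
wrist_force: [0.1, 0.7, -0.2]
opening: 0.604
```

{"op": "apply_moves", "data": {
  "plan": "0.19 0.09 0.19 0 0.78 0 0.6;0.17 0.09 0.21 0 0.78 0 0.6;0.15 0.09 0.22 0 0.78 0 0.6;0.13 0.09 0.23 0 0.78 0 0.6;0.10 0.09 0.24 0 0.78 0 0.6"
}}

```text
time_s: 65.6
eef_pos: [0.5171, -0.0375, 0.148]
eef_rot: [0.701, -0.7, -0.094, 0.096]
wrist_force: [1.2, -0.8, 1.0]
opening: 0.602
```

{"op": "apply_moves", "data": {
  "plan": "0.08 0.09 0.25 0 0.78 0 0.6;0.06 0.09 0.26 0 0.78 0 0.6;0.03 0.08 0.22 0 0.65 0 0.6;0.01 0.05 0.14 0 0.40 0 0.6;0 0.02 0.05 0 0.15 0 0.6"
}}

```text
time_s: 66.1
eef_pos: [0.519, 0.0095, 0.1315]
eef_rot: [0.707, -0.707, 0.022, -0.019]
wrist_force: [0.2, -0.1, -0.3]
opening: 0.597
```

{"op": "apply_moves", "data": {
  "plan": "0 0.1 0 0 0 0 0.6;0 0.3 0 0 0 0 0.6;0 0.4 0 0 0 0 0.6;0 0.4 0 0 0 0 0.6;0 0.3 0 0 0 0 0.6"
}}

```text
time_s: 66.6
eef_pos: [0.5195, 0.0081, 0.0567]
eef_rot: [-0.707, 0.707, -0.021, 0.02]
wrist_force: [0.0, -0.2, -0.2]
opening: 0.602
```

Run:
```python
from h import *
shot("side","s41",(250,130,350,230),7)
go([.518,.0085,.028],-2.9)
```

```text
tcp [0.5178 0.0084 0.0545] th -3.28 tilt [-0.005 -1.     0.   ] open 0.601 t 66.65 F [-2.3 -1.1 -1.9] q [-0.21  0.27  1.86 -0.    1.01 -0.16]
total shift shares [0.0068 0.5299 0.0024] turn shares [-0.0012 -0.0555 -0.0448]
```

View pics/s41.png

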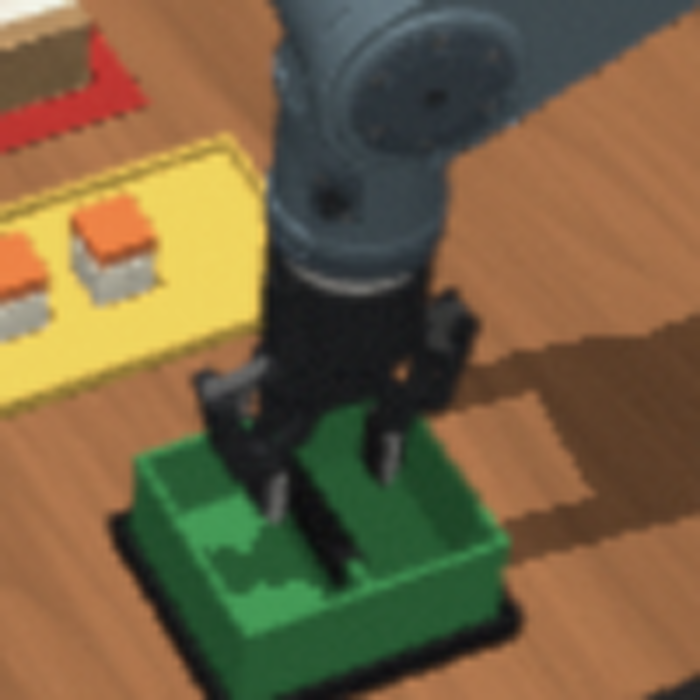

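{"op": "apply_moves", "data": {
  "plan": "0 0.12 0 0 -0.05 0 0.6;0 0.16 0 0 0 0 0.6;0 0.14 0 0 0 0 0.6;0 0.1 0 0 0 0 0.6;0 0.02 0 0 0 0 0.6"
}}

```text
time_s: 67.15
eef_pos: [0.5201, 0.0085, 0.031]
eef_rot: [-0.707, 0.707, -0.018, 0.018]
wrist_force: [-0.9, 0.4, -0.0]
opening: 0.6
```

{"op": "apply_moves", "data": {
  "plan": "0 0 0 0 0 0 0.4;0 0 0 0 0 0 0.2;0 0 0 0 0 0 0;0 0 0 0 0 0 0;0 0 0 0 0 0 0"
}}

```text
time_s: 67.65
eef_pos: [0.5209, 0.0083, 0.0321]
eef_rot: [-0.707, 0.707, -0.018, 0.019]
wrist_force: [-0.7, 0.5, 3.6]
opening: 0.144
```

{"op": "apply_moves", "data": {
  "plan": "0 -0.06 0 0 0 0 0;0 -0.15 0 0 0 0 0;0 -0.3 0 0 0 0 0;0 -0.4 0 0 0 0 0;0 -0.2 0 0 0 0 0"
}}

```text
time_s: 68.15
eef_pos: [0.5211, 0.0083, 0.0886]
eef_rot: [-0.707, 0.707, -0.017, 0.019]
wrist_force: [1.0, 0.6, -2.6]
opening: 0.142
```

Run:
```python
from h import *
shot("side","s42",(250,130,350,230),7)
path([.4745,.201,.12],-1.9,15,0)
```

```text
from [0.522  0.0082 0.0898] -2.93 open 0.146 t 68.2 F [ 2.1 -0.4 -0.8] tilt [ 0.004 -1.    -0.001]
-0.02 -0.01 0.06 0 0 0 0;-0.05 -0.03 0.16 0 -0.01 0 0;-0.08 -0.04 0.26 0 -0.01 0 0;-0.09 -0.05 0.31 0 -0.01 0 0;-0.09 -0.05 0.31 0 -0.01 0 0
-0.09 -0.05 0.31 0 -0.01 0 0;-0.09 -0.05 0.31 0 -0.01 0 0;-0.09 -0.05 0.32 0 -0.01 0 0;-0.09 -0.05 0.32 0 -0.01 0 0;-0.09 -0.05 0.32 0 -0.01 0 0
-0.09 -0.05 0.32 0 -0.01 0 0;-0.09 -0.05 0.32 0 -0.01 0 0;-0.08 -0.04 0.26 0 -0.01 0 0;-0.05 -0.03 0.16 0 -0.01 0 0;-0.02 -0.01 0.06 0 0 0 0
max 0.33
```

View pics/s42.png

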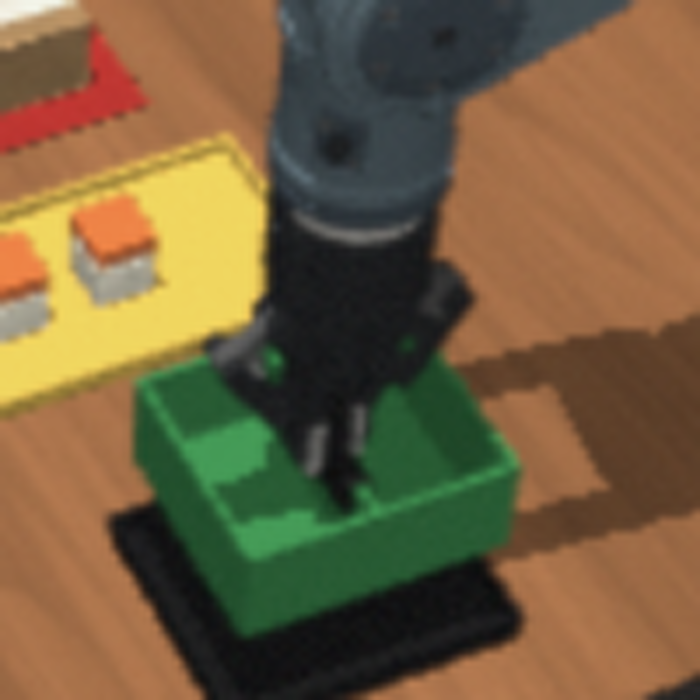

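{"op": "apply_moves", "data": {
  "plan": "-0.02 -0.05 0.06 0 0 0 0;-0.05 -0.07 0.16 0 -0.01 0 0;-0.08 -0.08 0.26 0 -0.01 0 0;-0.09 -0.05 0.31 0 -0.01 0 0;-0.09 -0.05 0.31 0 -0.01 0 0"
}}

```text
time_s: 68.7
eef_pos: [0.5057, 0.0659, 0.1017]
eef_rot: [-0.707, 0.707, -0.017, 0.016]
wrist_force: [-0.2, -0.1, -2.4]
opening: 0.147
```

{"op": "apply_moves", "data": {
  "plan": "-0.09 -0.05 0.31 0 -0.01 0 0;-0.09 -0.05 0.31 0 -0.01 0 0;-0.09 -0.05 0.32 0 -0.01 0 0;-0.09 -0.05 0.32 0 -0.01 0 0;-0.09 -0.05 0.32 0 -0.01 0 0"
}}

```text
time_s: 69.2
eef_pos: [0.4865, 0.1461, 0.1143]
eef_rot: [-0.707, 0.707, -0.014, 0.014]
wrist_force: [-0.5, -0.1, -1.6]
opening: 0.145
```

{"op": "apply_moves", "data": {
  "plan": "-0.09 -0.05 0.32 0 -0.01 0 0;-0.09 -0.05 0.32 0 -0.01 0 0;-0.08 -0.04 0.26 0 -0.01 0 0;-0.05 -0.03 0.16 0 -0.01 0 0;-0.02 -0.01 0.06 0 0 0 0"
}}

```text
time_s: 69.7
eef_pos: [0.4728, 0.2018, 0.1234]
eef_rot: [-0.707, 0.707, -0.012, 0.012]
wrist_force: [-0.5, -0.3, -1.9]
opening: 0.143
```

{"op": "apply_moves", "data": {
  "plan": "0 0.1 0 0 -0.03 0 0;0 0.2 0 0 -0.03 0 0;0 0.2 0 0 0 0 0;0 0.1 0 0 0 0 0;0 0 0 0 0 0 0"
}}

```text
time_s: 70.2
eef_pos: [0.4723, 0.2001, 0.0918]
eef_rot: [-0.707, 0.707, -0.011, 0.009]
wrist_force: [0.1, -0.5, -1.9]
opening: 0.146
```

Run:
```python
from h import *
shot("side","s43",(270,150,440,320),4); im=shot("top","t43",(80,180,300,290),3)
go([.4742,.201,.0285],-1.9)
r=rect(im,"top",.065,.34,.62,.26,.56);cv2.imwrite("pics/m43.png",cv2.resize(r,None,fx=2,fy=2))
```

```text
tcp [0.4733 0.2005 0.0931] th -1.66 tilt [-0.001 -1.    -0.001] open 0.148 t 70.3 F [-0.3  0.2 -2.7] q [ 0.17  0.2   1.86 -0.    1.09  0.2 ]
total shift shares [0.0188 1.2923 0.0115] turn shares [ 0.0053  0.0349 -0.0053]
```

View pics/s43.png

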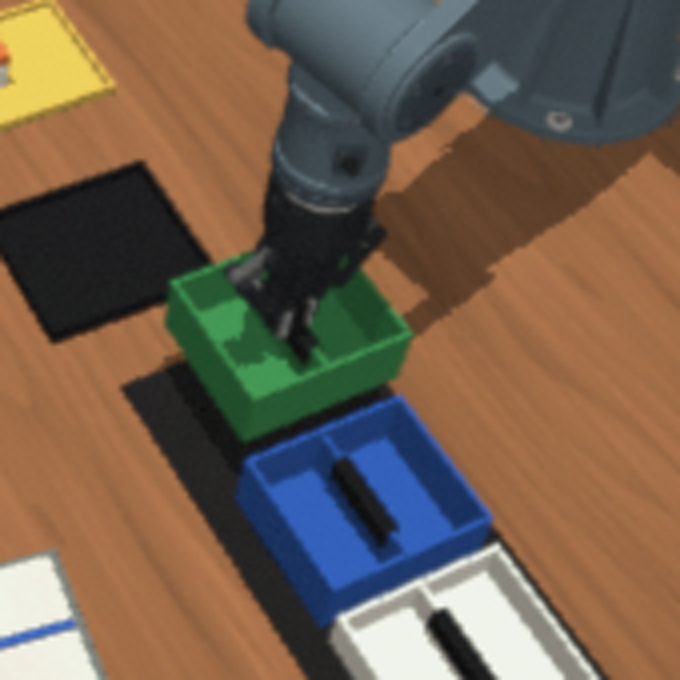

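View pics/m43.png

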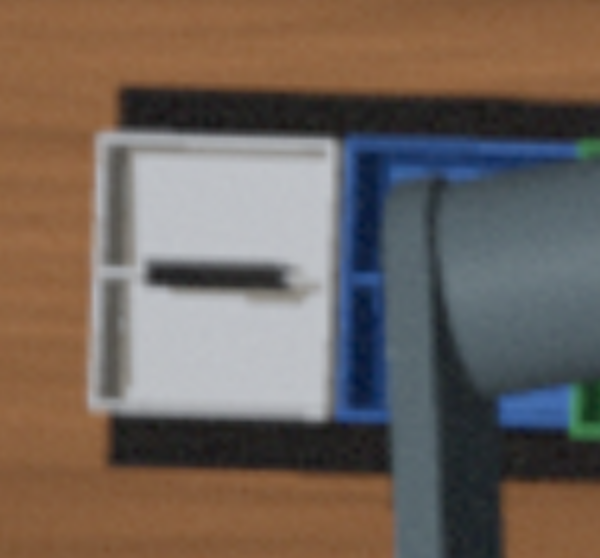

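{"op": "apply_moves", "data": {
  "plan": "0.02 0.1 0 0 0.03 0 0;0 0.25 0 0 0 0 0;0 0.35 0 0 0 0 0;0 0.3 0 0 0 0 0;0 0.12 0 0 0 0 0"
}}

```text
time_s: 70.8
eef_pos: [0.4728, 0.2004, 0.0352]
eef_rot: [-0.707, 0.707, -0.013, 0.01]
wrist_force: [-1.0, 0.8, -2.4]
opening: 0.144
```

{"op": "apply_moves", "data": {
  "plan": "0 0.06 0 0 0 0 0;0 0.04 0 0 0 0 0;0 0.02 0 0 0 0 0;0 0 0 0 0 0 0;0 0 0 0 0 0 0"
}}

```text
time_s: 71.3
eef_pos: [0.4747, 0.2007, 0.0319]
eef_rot: [-0.707, 0.707, -0.011, 0.012]
wrist_force: [0.3, 0.3, -3.0]
opening: 0.146
```

Run:
```python
from h import *
shot("side","s44",(270,150,440,320),4)
go([.4742,.201,.0271],-1.9)
```

```text
tcp [0.4747 0.2007 0.0318] th -1.84 tilt [ 0.001 -1.    -0.   ] open 0.146 t 71.35 F [-1.   0.2 -1.9] q [ 0.17  0.3   1.88 -0.    0.96  0.2 ]
total shift shares [-0.0096  0.0949  0.005 ] turn shares [0.0031 0.0087 0.0069]
```

View pics/s44.png

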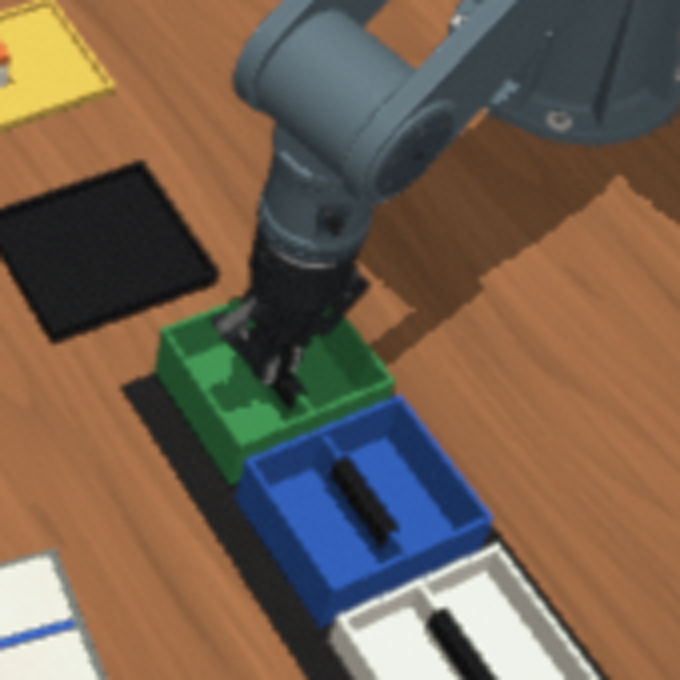

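{"op": "apply_moves", "data": {
  "plan": "0 0.04 0 0 0 0 0;0 0.03 0 0 0 0 0;0 0.02 0 0 0 0 0;0 0 0 0 0 0 0;0 0 0 0 0 0 0"
}}

```text
time_s: 71.85
eef_pos: [0.4742, 0.2006, 0.0271]
eef_rot: [-0.707, 0.707, -0.011, 0.011]
wrist_force: [-2.1, -1.3, 2.6]
opening: 0.145
```

Contact. Release and retreat.

{"op": "apply_moves", "data": {
  "plan": "0 0 0 0 0 0 0.25;0 0 0 0 0 0 0.4;0 0 0 0 0 0 0.5;0 0 0 0 0 0 0.5;0 0 0 0 0 0 0.5"
}}

```text
time_s: 72.35
eef_pos: [0.4744, 0.2007, 0.0269]
eef_rot: [-0.707, 0.707, -0.011, 0.011]
wrist_force: [-0.7, -0.2, -0.1]
opening: 0.5
```

{"op": "apply_moves", "data": {
  "plan": "0 -0.1 0 0 0 0 0.5;0 -0.4 0 0 0 0 0.5;0 -0.8 0 0 0 0 0.5;0 -0.9 0 0 0 0 0.5;0 -0.9 0 0 0 0 0.5"
}}

```text
time_s: 72.85
eef_pos: [0.4738, 0.2007, 0.1836]
eef_rot: [-0.707, 0.707, -0.012, 0.011]
wrist_force: [1.1, 0.2, 0.1]
opening: 0.502
```

{"op": "apply_moves", "data": {
  "plan": "0 -0.9 0 0 0 0 0.6;0 -0.7 0 0 0 0 0.6;0 -0.5 0 0 0 0 0.6;0 -0.2 0 0 0 0 0.6;0 0 0 0 0 0 0.6"
}}

```text
time_s: 73.35
eef_pos: [0.4749, 0.201, 0.2983]
eef_rot: [0.707, -0.707, 0.01, -0.012]
wrist_force: [-0.8, 0.4, -0.6]
opening: 0.603
```

Run:
```python
from h import *
shot("side","s45",(190,80,450,340),3); im=shot("top","t45",(80,130,420,290),2)
go([.474,-.0,.3],-1.9)
```

```text
tcp [0.4736 0.2007 0.2954] th -1.84 tilt [-0.002 -1.    -0.001] open 0.602 t 73.45 F [-0.8  0.3 -0.9] q [ 0.17 -0.01  1.65 -0.    1.5   0.2 ]
total shift shares [ 0.1365 -0.0891 -4.0109] turn shares [ 0.0087  0.0083 -0.0184]
```

View pics/s45.png

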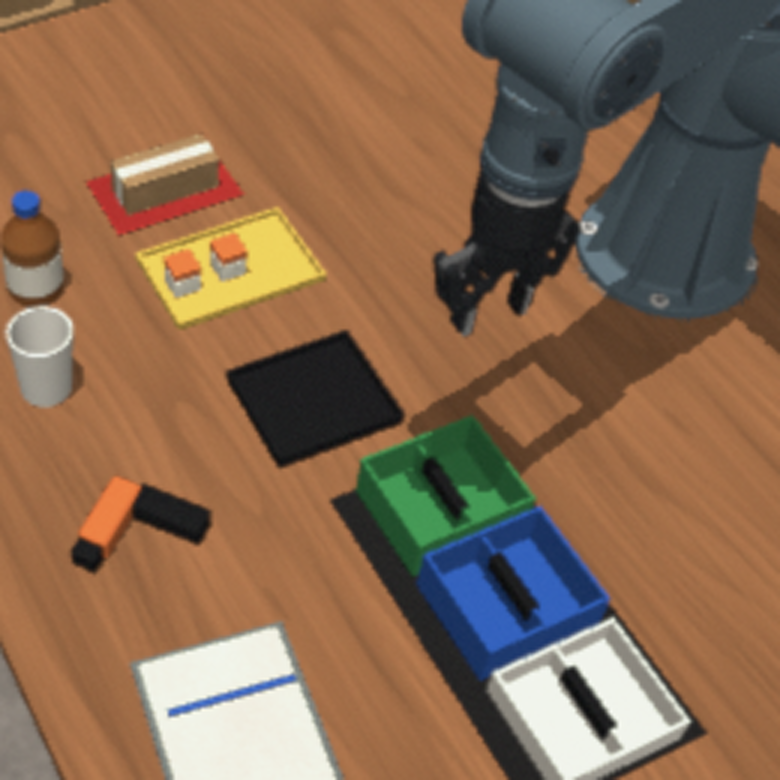

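View pics/t45.png

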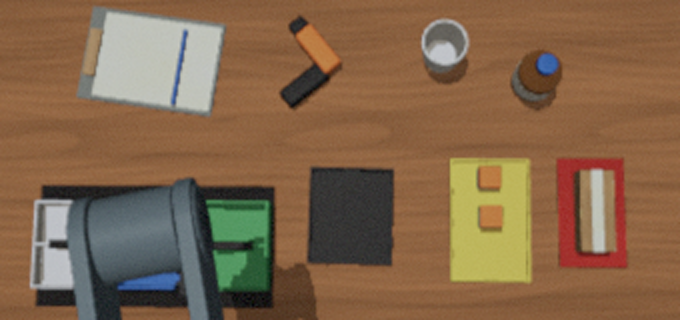

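{"op": "apply_moves", "data": {
  "plan": "0 0 -0.2 0 0 0 0.6;0 0 -0.5 0 0 0 0.6;0 0 -0.7 0 0 0 0.6;0 0 -0.8 0 0 0 0.6;0 0 -0.8 0 0 0 0.6"
}}

```text
time_s: 73.95
eef_pos: [0.4684, 0.0493, 0.2953]
eef_rot: [-0.707, 0.707, -0.012, 0.01]
wrist_force: [0.6, -0.4, 0.3]
opening: 0.6
```

{"op": "apply_moves", "data": {
  "plan": "-0.3 0 -0.7 0 0 0 0.6;-0.3 0 -0.5 0 0 0 0.6;-0.2 0 -0.3 0 0 0 0.6;0 0 -0.1 0 0 0 0.6;0 0 0 0 0 0 0.6"
}}

```text
time_s: 74.45
eef_pos: [0.4266, -0.0284, 0.2962]
eef_rot: [-0.707, 0.707, -0.012, 0.012]
wrist_force: [-0.6, 0.5, 0.4]
opening: 0.601
```

Run:
```python
from h import *
im=shot("top","t46",(80,130,420,290),2)
def rep(nm,z,cond,x0,x1,y0,y1,k=25):
    r=rect(im,"top",z,x0,x1,y0,y1)
    h=cv2.cvtColor(r,cv2.COLOR_BGR2HSV).astype(int);m=cond(h[...,0],h[...,1],h[...,2]).astype(np.uint8)
    m=cv2.morphologyEx(m,cv2.MORPH_CLOSE,np.ones((k,k)));print(nm,blob(m,x1,y1))
rep("lid",.045,lambda H,S,V:(S<60)&(V>110),.34,.62,.1,.56)
rep("blue",.065,lambda H,S,V:(H>100)&(H<125)&(S>130)&(V>90),.34,.62,.1,.56)
rep("green",.065,lambda H,S,V:(H>45)&(H<90)&(S>80)&(V>60),.34,.62,.1,.56)
r=rect(im,"top",.003,.34,.62,.08,.58);cv2.imwrite("pics/m46.png",r)
jar(.048,"top",im,.38,.64,-.32,-.12)
carton("top",im);print(ctrl.get_obs()['time_s'])
```

```text
lid {'c': (0.483, 0.4595), 'L': (np.float32(143.5), np.float32(125.9)), 'long_deg': np.float32(-1.85), 'area': 17647.5}
blue {'c': (0.4795, 0.3281), 'L': (np.float32(143.4), np.float32(122.0)), 'long_deg': np.float32(-1.7), 'area': 17049.0}
green {'c': (0.4741, 0.1997), 'L': (np.float32(145.7), np.float32(126.0)), 'long_deg': np.float32(-1.93), 'area': 17905.5}
top {'c': (0.5111, -0.2184), 'L': (np.float32(31.2), np.float32(30.8)), 'long_deg': np.float32(88.26), 'area': 3673.0}
top {'c': (0.5738, -0.2193), 'L': (np.float32(29.3), np.float32(28.6)), 'long_deg': np.float32(87.8), 'area': 3115.0}
74.5
```

View pics/m46.png

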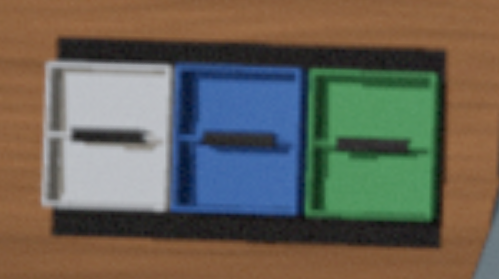

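View pics/t46.png

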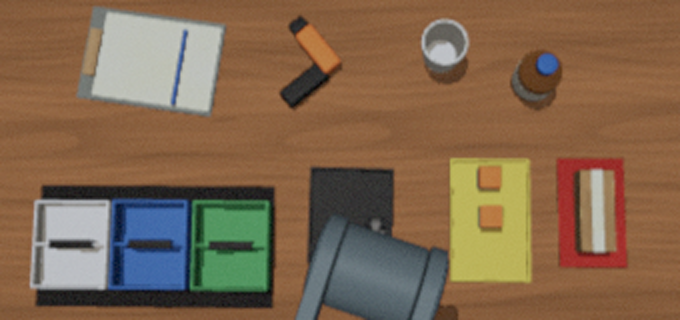

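Run:
```python
from h import *
path([.4742,.1998,.16],-1.9,15,0.6)
```

```text
from [ 0.4269 -0.0278  0.2964] -1.89 open 0.597 t 74.5 F [ 0.6  0.2 -0. ] tilt [-0.001 -1.     0.   ]
0.01 0.04 0.07 0 0 0 0.6;0.03 0.12 0.20 0 0 0 0.6;0.06 0.19 0.32 0 0 0 0.6;0.07 0.23 0.38 0 0 0 0.6;0.07 0.23 0.38 0 0 0 0.6
0.07 0.23 0.38 0 0 0 0.6;0.07 0.23 0.38 0 0 0 0.6;0.07 0.23 0.38 0 0 0 0.6;0.07 0.23 0.38 0 0 0 0.6;0.07 0.23 0.38 0 0 0 0.6
0.07 0.23 0.38 0 0 0 0.6;0.07 0.23 0.38 0 0 0 0.6;0.06 0.19 0.32 0 0 0 0.6;0.03 0.12 0.20 0 0 0 0.6;0.01 0.04 0.07 0 0 0 0.6
max 0.45
```

{"op": "apply_moves", "data": {
  "plan": "0.01 0.04 0.07 0 0 0 0.6;0.03 0.12 0.20 0 0 0 0.6;0.06 0.19 0.32 0 0 0 0.6;0.07 0.23 0.38 0 0 0 0.6;0.07 0.23 0.38 0 0 0 0.6"
}}

```text
time_s: 75.0
eef_pos: [0.4412, 0.0413, 0.2555]
eef_rot: [-0.707, 0.707, -0.011, 0.011]
wrist_force: [0.2, 0.2, -0.6]
opening: 0.601
```

{"op": "apply_moves", "data": {
  "plan": "0.07 0.23 0.38 0 0 0 0.6;0.07 0.23 0.38 0 0 0 0.6;0.07 0.23 0.38 0 0 0 0.6;0.07 0.23 0.38 0 0 0 0.6;0.07 0.23 0.38 0 0 0 0.6"
}}

```text
time_s: 75.5
eef_pos: [0.4612, 0.1361, 0.1977]
eef_rot: [-0.707, 0.707, -0.011, 0.01]
wrist_force: [0.8, -0.3, 0.0]
opening: 0.6
```

{"op": "apply_moves", "data": {
  "plan": "0.07 0.23 0.38 0 0 0 0.6;0.07 0.23 0.38 0 0 0 0.6;0.06 0.19 0.32 0 0 0 0.6;0.03 0.12 0.20 0 0 0 0.6;0.01 0.04 0.07 0 0 0 0.6"
}}

```text
time_s: 76.0
eef_pos: [0.4748, 0.2023, 0.1572]
eef_rot: [-0.707, 0.707, -0.011, 0.01]
wrist_force: [0.2, -0.1, 0.3]
opening: 0.601
```

{"op": "apply_moves", "data": {
  "plan": "0 0.2 0 0 0 0 0.6;0 0.4 0 0 0 0 0.6;0 0.5 0 0 0 0 0.6;0 0.5 0 0 0 0 0.6;0 0.4 0 0 0 0 0.6"
}}

```text
time_s: 76.5
eef_pos: [0.4753, 0.1999, 0.057]
eef_rot: [-0.707, 0.707, -0.012, 0.011]
wrist_force: [0.0, -0.3, 0.0]
opening: 0.6
```

{"op": "apply_moves", "data": {
  "plan": "0 0.3 0 0 0 0 0.6;0 0.2 0 0 0 0 0.6;0 0.1 0 0 0 0 0.6;0 0 0 0 0 0 0.6;0 0 0 0 0 0 0.6"
}}

```text
time_s: 77.0
eef_pos: [0.4764, 0.2006, 0.0291]
eef_rot: [-0.707, 0.707, -0.011, 0.012]
wrist_force: [0.1, 0.3, -0.3]
opening: 0.597
```

Run:
```python
from h import *
go([.4742,.1998,.0271],-1.9)
```

```text
tcp [0.4764 0.2006 0.0291] th -1.85 tilt [ 0.001 -1.    -0.   ] open 0.597 t 77.0 F [ 0.1  0.3 -0.3] q [ 0.17  0.31  1.88 -0.    0.95  0.2 ]
total shift shares [-0.0442  0.0391 -0.0179] turn shares [0.0026 0.0075 0.0099]
```

Close, lift 6 mm, shift +y 3.5 mm, lower.

{"op": "apply_moves", "data": {
  "plan": "-0.02 0.03 0 0 0 0 0.4;-0.02 0 0 0 0 0 0.2;0 0 0 0 0 0 0;0 0 0 0 0 0 0;0 0 0 0 0 0 0"
}}

```text
time_s: 77.5
eef_pos: [0.474, 0.2008, 0.0275]
eef_rot: [-0.707, 0.707, -0.011, 0.011]
wrist_force: [-2.7, -0.1, 5.7]
opening: 0.144
```

{"op": "apply_moves", "data": {
  "plan": "0 -0.06 0 0 0 0 0;0 -0.06 0 0 0 0 0;0 -0.02 0.03 0 0 0 0;0 0 0.04 0 0 0 0;0 0 0 0 0 0 0"
}}

```text
time_s: 78.0
eef_pos: [0.4738, 0.2044, 0.0338]
eef_rot: [-0.707, 0.707, -0.011, 0.011]
wrist_force: [0.5, -0.3, -2.6]
opening: 0.145
```

{"op": "apply_moves", "data": {
  "plan": "0 0.05 0 0 0 0 0;0 0.05 0 0 0 0 0;0 0.03 0 0 0 0 0;0 0.01 0 0 0 0 0;0 0 0 0 0 0 0"
}}

```text
time_s: 78.5
eef_pos: [0.4736, 0.2041, 0.0275]
eef_rot: [-0.707, 0.707, -0.012, 0.011]
wrist_force: [-4.7, -1.8, 7.1]
opening: 0.146
```

{"op": "apply_moves", "data": {
  "plan": "0 0 0 0 0 0 0.25;0 0 0 0 0 0 0.4;0 0 0 0 0 0 0.5;0 0 0 0 0 0 0.5;0 0 0 0 0 0 0.5"
}}

```text
time_s: 79.0
eef_pos: [0.474, 0.2042, 0.0268]
eef_rot: [-0.707, 0.707, -0.011, 0.011]
wrist_force: [-0.2, 0.7, -0.7]
opening: 0.499
```

{"op": "apply_moves", "data": {
  "plan": "0 -0.1 0 0 0 0 0.5;0 -0.4 0 0 0 0 0.5;0 -0.8 0 0 0 0 0.5;0 -0.9 0 0 0 0 0.5;0 -0.9 0 0 0 0 0.5"
}}

```text
time_s: 79.5
eef_pos: [0.4734, 0.2042, 0.1836]
eef_rot: [-0.707, 0.707, -0.012, 0.011]
wrist_force: [0.9, 0.3, 0.2]
opening: 0.501
```

{"op": "apply_moves", "data": {
  "plan": "0 -0.8 -0.1 0 0 0 0.6;0 -0.6 -0.4 0 0 0 0.6;0 -0.3 -0.7 0 0 0 0.6;0 -0.1 -0.8 0 0 0 0.6;0 0 -0.8 0 0 0 0.6"
}}

```text
time_s: 80.0
eef_pos: [0.4698, 0.0633, 0.2739]
eef_rot: [-0.707, 0.707, -0.01, 0.012]
wrist_force: [0.4, -0.2, -1.1]
opening: 0.605
```

{"op": "apply_moves", "data": {
  "plan": "-0.3 0 -0.7 0 0 0 0.6;-0.3 0 -0.5 0 0 0 0.6;-0.2 0 -0.3 0 0 0 0.6;0 0 -0.1 0 0 0 0.6;0 0 0 0 0 0 0.6"
}}

```text
time_s: 80.5
eef_pos: [0.4272, -0.0147, 0.2725]
eef_rot: [-0.707, 0.707, -0.011, 0.012]
wrist_force: [1.1, 0.3, 0.3]
opening: 0.602
```

{"op": "apply_moves", "data": {
  "plan": "0 0 0 0 0 0 0.6;0 0 0 0 0 0 0.6;0 0 0 0 0 0 0.6;0 0 0 0 0 0 0.6;0 0 0 0 0 0 0.6"
}}

```text
time_s: 81.0
eef_pos: [0.427, -0.014, 0.272]
eef_rot: [-0.707, 0.707, -0.011, 0.011]
wrist_force: [0.6, -0.1, -0.1]
opening: 0.602
```

Run:
```python
from h import *
im=shot("top","t47",(80,130,420,290),2);shot("side","s47",(190,80,450,340),3)
def rep(nm,z,cond,x0,x1,y0,y1,k=25):
    r=rect(im,"top",z,x0,x1,y0,y1)
    h=cv2.cvtColor(r,cv2.COLOR_BGR2HSV).astype(int);m=cond(h[...,0],h[...,1],h[...,2]).astype(np.uint8)
    m=cv2.morphologyEx(m,cv2.MORPH_CLOSE,np.ones((k,k)));print(nm,blob(m,x1,y1))
rep("lid",.045,lambda H,S,V:(S<60)&(V>110),.34,.62,.1,.56)
rep("blue",.065,lambda H,S,V:(H>100)&(H<125)&(S>130)&(V>90),.34,.62,.1,.56)
rep("green",.065,lambda H,S,V:(H>45)&(H<90)&(S>80)&(V>60),.34,.62,.1,.56)
jar(.048,"top",im,.38,.64,-.32,-.12)
print(ctrl.get_obs()['time_s'])
```

```text
lid {'c': (0.4831, 0.4595), 'L': (np.float32(143.5), np.float32(125.7)), 'long_deg': np.float32(-1.83), 'area': 17624.5}
blue {'c': (0.4794, 0.3279), 'L': (np.float32(143.3), np.float32(122.4)), 'long_deg': np.float32(-1.71), 'area': 17090.0}
green {'c': (0.4736, 0.2026), 'L': (np.float32(145.4), np.float32(125.4)), 'long_deg': np.float32(-1.89), 'area': 17836.0}
top {'c': (0.5111, -0.2183), 'L': (np.float32(31.1), np.float32(30.8)), 'long_deg': np.float32(88.49), 'area': 3651.5}
top {'c': (0.5738, -0.2193), 'L': (np.float32(29.6), np.float32(28.9)), 'long_deg': np.float32(87.06), 'area': 3163.5}
81.1
```

View pics/s47.png

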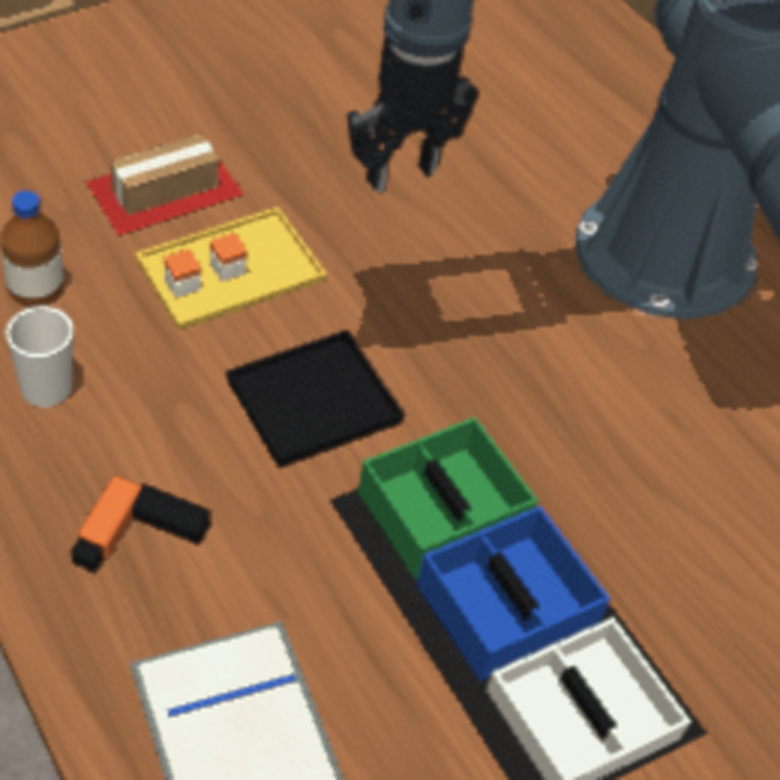

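View pics/t47.png

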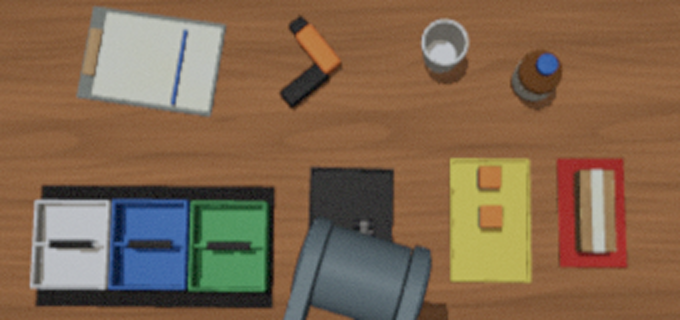

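Everything is in place and the arm is clear. Handing in.

```bash
python3 -c "
from bench import ctrl
print(ctrl.hand_in())"
```

```text
the job is handed in; nothing more can be done
None
```

The job is done and handed in at about 81 s. The carton lies flat on the red pad. The lid, blue tin and green tin stand apart and square on the mat, taken off in that order. The tins are empty and only the black base is left where it was. Only two jars were there, one in each tin, and both stand upright in the rack.

- **Last checks:** The final pictures put the lid, blue tin and green tin at y = 0.460, 0.328 and 0.203 on the mat. All three are within about 0.2° of square. The tumbler, scanner and amber bottle look untouched.
- **Carton knocked:** The carton was knocked about 3 cm along the pad during the run. I regripped it and set it back on the pad.
- **Missed lid grasp:** My first grasp at the lid handle closed on nothing. The fingertips stood about 2 cm higher than the stated geometry, so I went deeper from then on.
- **Wrist limit:** One turn went the wrong way and stopped at the last joint's limit over the blue tin, with a brief tilt and no contact force. I turned back the other way.
- **Green tin margin:** The green tin first sat only 1–2 mm from the mat's edge, so I moved it about 3 mm inwards. The gap to the blue tin is now about 5 mm.
- **Harder press:** Setting down the second jar peaked at about 30 N at the wrist, with no visible effect.

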